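# Clear a pedal enclosure and trace its cover seam

### The job

Use the scraper block, not your fingers, to sweep all the loose brass slugs off the top of the upturned pedal enclosure into the trough beside it, and stand the block back in the middle of its cork mat. Once the top is clear, take the stylus and run its tip, down in the dark seam channel and no faster than 6 cm a second, right round the cover clockwise as seen from above, from the corner by the red dot back to that corner. Then hang the stylus back in its rest, leaving the pump, the knob cap and the power jack where they are.

Things in the scene. Friction and masses are not known exactly. Their poses are not given: they have to be found in the camera images.
- fixture: Blue pedal enclosure, bottom up, fixed to the bench, 110 (x) by 150 (y) by 42 mm high; black catch trough along its far (+x) long side. Origin: centre of the enclosure's underside; z up. Flat top: aluminium cover 80 x 120 mm, round it a dark seam channel 8 mm wide, 5 mm deep (floor at 37 mm), centreline 88 x 128 mm, then a 7 mm blue rim level with the cover. Red 12 mm dot at (-30, +50).
- trough (a point): Centre of the trough's inner floor, 4 mm above the bench: (+97, 0) mm from the fixture origin. Trough inside 85 (x) by 190 (y) mm, walls 36 mm high; on the enclosure's side the enclosure itself is its wall, so what is pushed over that edge falls in.
- seam_a (a point): Point on the centreline of the seam channel, on its floor: the corner by the red dot (-44, +64 mm in the fixture frame). The order a, ab, b, bc, c, cd, d, da, a is clockwise seen from above.
- seam_ab (a point): Point on the centreline of the seam channel, on its floor: halfway along the first short side (0, +64 mm in the fixture frame). The order a, ab, b, bc, c, cd, d, da, a is clockwise seen from above.
- seam_b (a point): Point on the centreline of the seam channel, on its floor: the second corner (+44, +64 mm in the fixture frame). The order a, ab, b, bc, c, cd, d, da, a is clockwise seen from above.
- seam_bc (a point): Point on the centreline of the seam channel, on its floor: halfway along the long trough side (+44, 0 mm in the fixture frame). The order a, ab, b, bc, c, cd, d, da, a is clockwise seen from above.
- seam_c (a point): Point on the centreline of the seam channel, on its floor: the third corner (+44, -64 mm in the fixture frame). The order a, ab, b, bc, c, cd, d, da, a is clockwise seen from above.
- seam_cd (a point): Point on the centreline of the seam channel, on its floor: halfway along the second short side (0, -64 mm in the fixture frame). The order a, ab, b, bc, c, cd, d, da, a is clockwise seen from above.
- seam_d (a point): Point on the centreline of the seam channel, on its floor: the fourth corner (-44, -64 mm in the fixture frame). The order a, ab, b, bc, c, cd, d, da, a is clockwise seen from above.
- seam_da (a point): Point on the centreline of the seam channel, on its floor: halfway along the long robot side (-44, 0 mm in the fixture frame). The order a, ab, b, bc, c, cd, d, da, a is clockwise seen from above.
- slug1: Loose brass slug (a punched-out disc), 22 mm diameter, 6 mm thick, lying flat on the enclosure's top at the start; three to six of them are present. Origin: centre of its underside.
- slug2: Loose brass slug (a punched-out disc), 22 mm diameter, 6 mm thick, lying flat on the enclosure's top at the start; three to six of them are present. Origin: centre of its underside.
- slug3: Loose brass slug (a punched-out disc), 22 mm diameter, 6 mm thick, lying flat on the enclosure's top at the start; three to six of them are present. Origin: centre of its underside.
- slug4: Loose brass slug (a punched-out disc), 22 mm diameter, 6 mm thick, lying flat on the enclosure's top at the start; three to six of them are present. Origin: centre of its underside.
- slug5: Loose brass slug (a punched-out disc), 22 mm diameter, 6 mm thick, lying flat on the enclosure's top at the start; three to six of them are present. Origin: centre of its underside.
- slug6: Loose brass slug (a punched-out disc), 22 mm diameter, 6 mm thick, lying flat on the enclosure's top at the start; three to six of them are present. Origin: centre of its underside.
- mat: Thin flat cork mat on the bench, 120 (x) by 160 (y) mm, the scraper block's place. Its thickness can be ignored. Origin: its centre.
- scraper: Scraper block, 250 g: weighted black rubber foot 40 (x) by 90 (y) by 14 mm high, and on it a wooden grip rib 18 (x) by 60 (y) by 38 mm high, 52 mm in all. Origin: centre of its underside; z up. Pinch the rib across its 18 mm. Stands upright on the mat at the start.
- rest: Stylus rest fixed to the bench: steel base 90 x 80 x 8 mm, and a post at x 30 to 42 mm carrying two level aluminium tines, tops 85 mm above the bench, with a 14 mm slot between them along x, open to -x. Origin: on the bench right under the hung stylus.
- stylus: Stylus, 60 g, hanging upright in the rest. Origin: centre of the underside of its black collar, which lies on the tines; z up. Collar 28 x 28 x 4 mm; above it a square yellow handle 16 x 16 mm, from 4 to 64 mm above the origin; below it a steel shaft 8 mm in diameter to 50 mm below, then a round tip 4 mm in diameter ending 70 mm below the origin.
- tip (a point): The end of the stylus tip, 70 mm below the stylus origin.
- pump: Bystander: red desoldering pump lying on the bench, 22 mm diameter, about 190 mm long along its x. Leave alone.
- cap1: Bystander: cream resin knob cap, 25 mm diameter, 17 mm high. Leave alone.
- jack: Bystander: silver DC power jack, 24 x 12 x 11 mm. Leave alone.
Not all that is in view belongs to the job. Of the things that look like the rest, the smaller one is meant. Of the things that look like the stylus, the smaller one is meant.

How it is judged:
By the outcome, as a careful person would: the job done as asked, in the order asked, and still so for the second after the job is handed in, with the robot touching nothing.
Of slug1, slug2, slug3, slug4, slug5, slug6 only 3 to 6 are there at a start; the rules pass over those that are not, and their reading is None.
At some moment in a run one of scraper may be knocked a few centimetres aside while the robot is not near it.
It also fails if it takes over 208 s, if anything falls off the work surface, if the arm or the gripper's body presses on something with over 40 N, if the wrist force passes 120 N, or if a joint passes its speed limit or range.

### The arm

A 6-joint arm with a two-finger parallel gripper is mounted at the origin on the work surface. World frame = base frame: x ahead of the robot, y to its left, z up, the work surface at z = 0. Lengths are in m, angles in rad, forces in N, time in s.
With the tool pointing down it reaches from about 0.425 to 0.95 m from the base axis. Payload 3.5 kg.
Tool frame: the origin (TCP) lies between the finger pads; the fingertips stand 17 mm ahead of it and the grasp point (between the pads) lies 2 mm behind it (tcp_to_tips is the distance from the TCP to the fingertips, in m); x points along the fingers, y is the direction in which the jaws open and shut, and the axes are right-handed (so a half turn about x gives the same grasp; the last joint's range is limited). The gripper opens to 85 mm and grips with 20 to 120 N. Pads are 22 mm wide; open, the fingers measure 114 mm over their backs; the gripper's body (76 mm by 85 mm) begins 54 mm behind the grasp point. The pads swing forward as they close: fully open they stand 13 mm farther back than shut.
Start: joints at [-1.335, 0.286, 1.577, -0, 1.279, -0.15], TCP at [0.254, -0.625, 0.248] pointing down, gripper open.
Joint ranges: [-2.77, 2.77], [-0.9, 2.22], [0.21, 2.48], [-1.53, 4.67], [0.24, 2.81], [-2.84, 2.84]. Speed limits (rad/s): [2.79, 2.79, 3.14, 3.14, 3.14, 3.14].

### API

Orientations are given as a unit quaternion [x, y, z, w].
In Python, from station import * gives the robot as it stands.
- The arm moves only by the shell command python3 -m inch 'ROWS' [FORCE]. ROWS is JSON, a list of rows, each an object with "translation": the shift along the tool's x, y, z in cm, a list of three; "rotation": the turn, a rotation vector about the tool's x, y, z in degrees, a list of three; "fingers": the finger opening in cm, from 0 to 8.54. In form: [{"translation": [x, y, z], "rotation": [rx, ry, rz], "fingers": fingers}, ...]. A call has 1 to 5 rows; each row shifts and turns the pose as measured when the row begins, along the tool's axes as they then stand; what a row does not reach is not made up. A row lasts 1/12 s, in which the tool goes at most 41.7 mm and 7.16 degrees, less where a joint would pass 70% of its speed; a pose out of reach is approached as far as the arm can. A call with a gripper value outside its range is refused whole. The fingers move at their own pace and stop on an object; FORCE is the grip in N (left out, the last holds). Time passes only in rows, so rows that do not move let the fingers close. It gives the time, the measured TCP pose, the force and the opening at its end, in the units of the state.
- get_obs(): the state, without advancing time (a new reading comes with each control period).
- grab_frame(name): name is "scene" or "top" or "wrist"; returns (picture, depth): 400x640x3 uint8, blue, green, red; 400x640 float32, m along the optical axis (not along the pixel's ray), 0 where there is no reading.
- camera_model(name): a dict with "K" (3x3 intrinsics, pixels), "rvec" (rotation vector, rad) and "tvec" (3), from world to camera coordinates, as OpenCV has them; the wrist camera has in their place "hand_eye" (4x4, takes a point from camera to tool coordinates, whose origin is the TCP and whose axes are the tool frame's). Camera axes: x right, y down, z forward; pixel columns grow to the right and rows downward; lengths in m; the calibration is good to about 2 mm. A picture is of the moment at which its call begins: read the wrist's pose just before it. camera_model takes no time and is no camera call.
- close_job(): hands the job in, once; it reports no verdict.
The state is a dict: "t": time; "joint_positions": joint angles; "dq": joint speeds; "joint_torque": joint torques, N m; "ee_pos": TCP position; "tcp_rot": TCP orientation; "force": force on the tool from outside, world axes, zero at the start; "torque": the same for the moment, N m; "finger_gap": opening from 0.0 (shut) to 1.0 (fully open).
Only numpy, scipy, OpenCV 4.12 (cv2) and the standard library are available. Lean on these libraries where they do the work, as an engineer would, in place of code of your own. Each camera call takes 0.05 s, during which the arm holds its last target.

## Working session

There is one attempt and no reset: what is moved stays moved. The work goes in short steps, Python scripts to look and compute and a shell command to move; the robot and the scene stay as the last step left them, time stands still between calls to the robot, and variables do not carry over. Pictures are saved under pics/ and viewed, and the job is handed in when it is done.

```bash
ls -la; mkdir -p pics
python3 - <<'E'
from station import *
import cv2,numpy as np
o=get_obs(); print({k:np.round(v,4).tolist() if not isinstance(v,float) else v for k,v in o.items()})
for n in ("scene","top"):
    p,d=grab_frame(n); cv2.imwrite(f"pics/{n}0.png",p); np.save(f"pics/{n}0.npy",d); print(n,camera_model(n))
print(camera_model("wrist"))
E
```

```text
total 12
drwxr-xr-x  3 agent agent 4096 Dec  6 11:19 .
drwxr-xr-x 23 root  root  4096 Dec  6 11:19 ..
drwxr-xr-x  2 agent agent 4096 Dec  6 11:19 pics
{'t': 0.0, 'joint_positions': [-1.335, 0.2872, 1.5782, -0.0, 1.2786, -0.15], 'dq': [0.0011, -0.0008, 0.0002, -0.0014, 0.0015, -0.0006], 'joint_torque': [-0.0002, -40.5986, -29.2625, -0.0001, 0.0058, -0.0], 'ee_pos': [0.2539, -0.6248, 0.2469], 'tcp_rot': [-0.6939, -0.1364, 0.694, -0.1347], 'force': [-0.7558, 0.1801, 0.017], 'torque': [0.0208, 0.0026, -0.0125], 'finger_gap': 0.998013110905685}
scene {'K': array([[472.68684681,   0.        , 317.60471379],
       [  0.        , 472.68684681, 198.42122331],
       [  0.        ,   0.        ,   1.        ]]), 'rvec': array([ 0.70302764,  2.51518231, -1.23506115]), 'tvec': array([ 0.44185907, -0.07724829,  1.48378861])}
top {'K': array([[433.98675435,   0.        , 315.06812588],
       [  0.        , 433.98675435, 199.99548973],
       [  0.        ,   0.        ,   1.        ]]), 'rvec': array([ 2.16205779, -2.12478952,  0.15607571]), 'tvec': array([-0.04823569,  0.49784804,  0.95165179])}
{'K': array([[315.09970865,   0.        , 321.18776188],
       [  0.        , 315.09970865, 202.09819518],
       [  0.        ,   0.        ,   1.        ]]), 'hand_eye': array([[-5.78059596e-04, -3.24657482e-01,  9.45831478e-01,
        -1.25686405e-01],
       [ 9.99999825e-01, -3.07004563e-04,  5.05785837e-04,
        -1.69979811e-03],
       [ 1.26167423e-04,  9.45831605e-01,  3.24657603e-01,
        -8.44037183e-02],
       [ 0.00000000e+00,  0.00000000e+00,  0.00000000e+00,
         1.00000000e+00]])}
```

View pics/scene0.png

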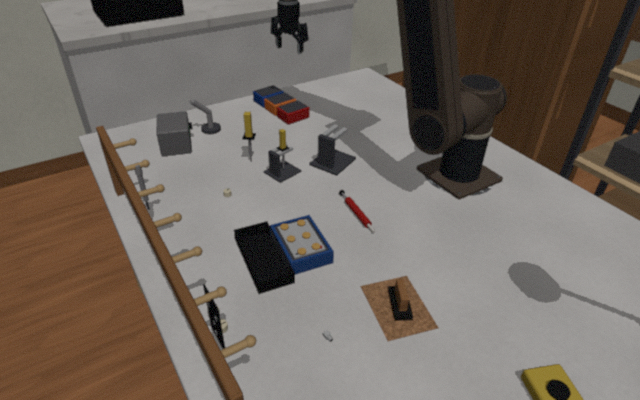

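View pics/top0.png

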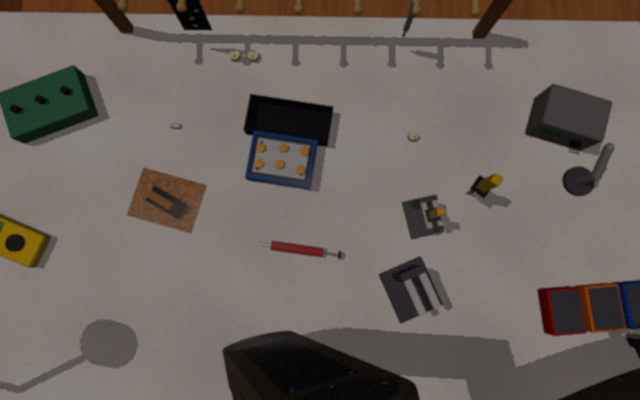

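```bash
cat > h.py <<'E'
from station import *
import cv2,numpy as np
from scipy.spatial.transform import Rotation as R
np.set_printoptions(precision=4,suppress=True)
def crop(src,dst,x0,y0,x1,y1,f):
    p=cv2.imread(src)[y0:y1,x0:x1]
    cv2.imwrite(dst,cv2.resize(p,None,fx=f,fy=f,interpolation=cv2.INTER_CUBIC))
def ext(n):
    c=camera_model(n); return c['K'],R.from_rotvec(c['rvec']).as_matrix(),np.array(c['tvec'])
def onplane(n,uv,z):
    K,Rm,t=ext(n); C=-Rm.T@t
    r=Rm.T@np.linalg.inv(K)@np.array([uv[0],uv[1],1.])
    return C+r*(z-C[2])/r[2]
def bydepth(n,uv,d):
    K,Rm,t=ext(n); return Rm.T@(np.linalg.inv(K)@np.array([uv[0],uv[1],1.])*d-t)
def proj(n,P):
    K,Rm,t=ext(n); q=K@(Rm@np.array(P)+t); return q[:2]/q[2]
def wext(o=None):
    o=o or get_obs(); c=camera_model('wrist'); T=np.eye(4); T[:3,:3]=R.from_quat(o['tcp_rot']).as_matrix(); T[:3,3]=o['ee_pos']
    return c['K'],T@np.array(c['hand_eye'])
def wplane(uv,z,T):
    K=camera_model('wrist')['K']; r=T[:3,:3]@np.linalg.inv(K)@np.array([uv[0],uv[1],1.]); C=T[:3,3]
    return C+r*(z-C[2])/r[2]
def wproj(P,T):
    K=camera_model('wrist')['K']; q=K@(T[:3,:3].T@(np.array(P)-T[:3,3])); return q[:2]/q[2]
def wshot(name):
    o=get_obs(); K,T=wext(o); p,d=grab_frame('wrist'); cv2.imwrite(f'pics/{name}.png',p); np.save(f'pics/{name}.npy',d); np.save(f'pics/{name}_T.npy',T); return T
def tri(rays):
    A=np.zeros((3,3));b=np.zeros(3)
    for C,r in rays:
        r=r/np.linalg.norm(r);M=np.eye(3)-np.outer(r,r);A+=M;b+=M@C
    return np.linalg.solve(A,b)
def ray(n,uv):
    K,Rm,t=ext(n); return -Rm.T@t, Rm.T@np.linalg.inv(K)@np.array([uv[0],uv[1],1.])
def wray(uv,T):
    K=camera_model('wrist')['K']; return T[:3,3],T[:3,:3]@np.linalg.inv(K)@np.array([uv[0],uv[1],1.])
def st():
    o=get_obs(); print('t',round(o['t'],2),'p',np.round(o['ee_pos'],4),'x',R.from_quat(o['tcp_rot']).as_matrix()[:,0].round(3),'y',R.from_quat(o['tcp_rot']).as_matrix()[:,1].round(3),'F',np.round(o['force'],1),'g',round(o['finger_gap'],3)); return o
E
python3 - <<'E'
from h import *
crop('pics/top0.png','pics/c1.png',235,85,345,200,5)
crop('pics/top0.png','pics/c2.png',370,120,520,330,3)
crop('pics/top0.png','pics/c3.png',120,160,215,240,6)
crop('pics/scene0.png','pics/c4.png',220,90,370,200,5)
E
```

```text
(no output)
```

View pics/c1.png

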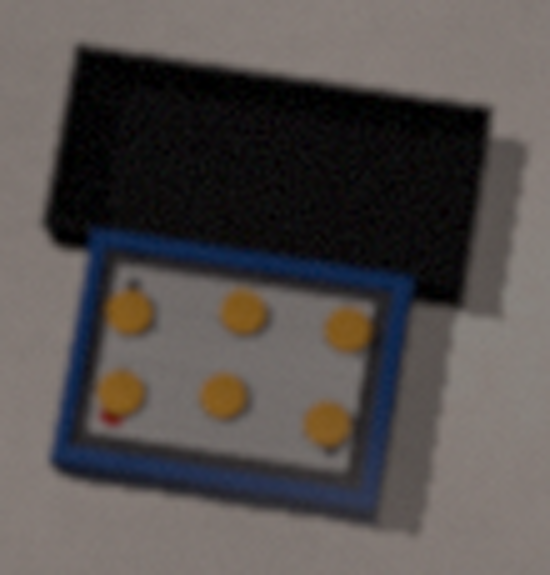

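View pics/c2.png

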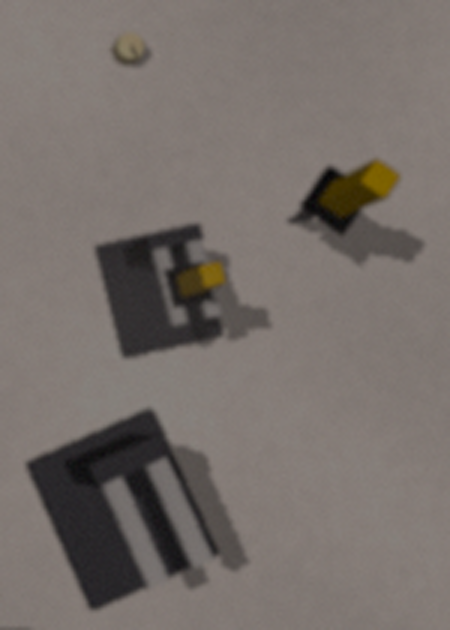

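View pics/c3.png

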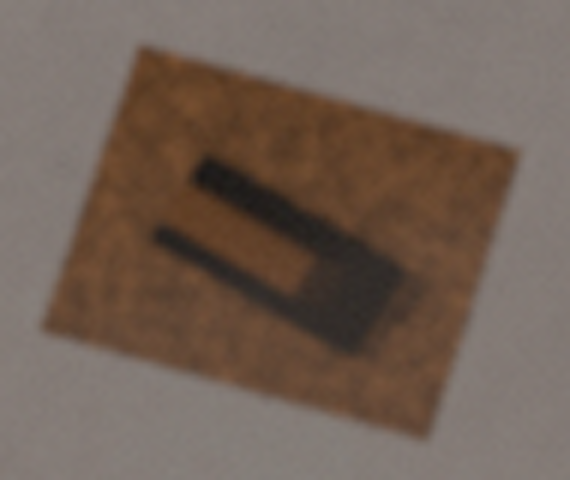

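View pics/c4.png

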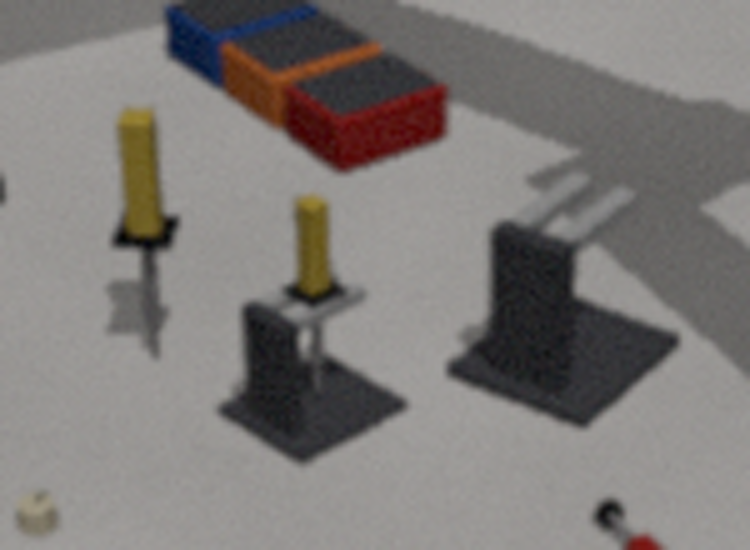

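Run:
```python
from h import *
d=np.load('pics/top0.npy'); 
C=-ext('top')[1].T@ext('top')[2]; print('topcam',C, 'scenecam',-ext('scene')[1].T@ext('scene')[2])
for n,uv in dict(encTL=(253.4,131.4),encTR=(317.4,141),encBL=(247.4,176),encBR=(311,184.5),reddot=(257.5,168)).items(): print(n,onplane('top',uv,.042))
for n,uv in dict(matTL=(143.5,168),matTR=(206.5,185),matBR=(191.5,232.8),matBL=(127,214.7)).items(): print(n,onplane('top',uv,0))
for n,uv in dict(footTL=(155,187),footTR=(187,206),footBR=(179,218),footBL=(145.5,199)).items(): print(n,onplane('top',uv,.014))
c2=lambda u,v:(370+u/3,120+v/3)
for n,uv in dict(restBaseTL=c2(97,247),restBaseTR=c2(200,224),bBL=c2(126,356),bBR=c2(220,330)).items(): print(n,onplane('top',uv,.008))
print('handle top',onplane('top',c2(213,273),.149))
print('scene handle top', onplane('scene',(220+312/5,90+203/5),.149), onplane('scene',(220+314/5,90+292/5),.087))
```

```text
topcam [ 0.3531 -0.0433  1.0145] scenecam [1.0271 0.8057 0.8359]
encTL [0.6563 0.1063 0.042 ]
encTR [ 0.6358 -0.0426  0.042 ]
encBL [0.5506 0.116  0.042 ]
encBR [ 0.5334 -0.0297  0.042 ]
reddot [0.5697 0.0936 0.042 ]
matTL [0.5743 0.3721 0.    ]
matTR [0.5357 0.2192 0.    ]
matBR [0.4216 0.2481 0.    ]
matBL [0.4615 0.4024 0.    ]
footTL [0.5263 0.3359 0.014 ]
footTR [0.4827 0.2582 0.014 ]
footBR [0.4544 0.2751 0.014 ]
footBL [0.4975 0.3561 0.014 ]
restBaseTL [ 0.5009 -0.2439  0.008 ]
restBaseTR [ 0.5205 -0.3248  0.008 ]
bBL [ 0.4163 -0.2653  0.008 ]
bBR [ 0.4377 -0.3382  0.008 ]
handle top [ 0.4639 -0.2932  0.149 ]
scene handle top [ 0.4679 -0.2835  0.149 ] [ 0.4676 -0.2856  0.087 ]
```

```bash
cat >> h.py <<'E'
def go(p,jaw=None,down=True):
    """print shift (tool axes, cm) to world p and rotvec (tool, deg) to tool-down with jaw axis at world angle jaw deg (mod 180)"""
    o=st(); M=R.from_quat(o['tcp_rot']).as_matrix(); sh=M.T@(np.array(p)-o['ee_pos'])*100
    cur=np.degrees(np.arctan2(M[1,1],M[0,1]))
    a=cur if jaw is None else jaw+180*np.round((cur-jaw)/180)
    y=np.array([np.cos(np.radians(a)),np.sin(np.radians(a)),0]);x=np.array([0,0,-1.]);D=np.stack([x,y,np.cross(x,y)],1)
    rv=np.degrees(R.from_matrix(M.T@D).as_rotvec())
    print('shift cm',sh.round(2),'dist',np.linalg.norm(sh).round(2),'rot deg',rv.round(2),'jaw cur',cur.round(2),'q6',round(o['joint_positions'][5],2))
    print(' in tool axes AFTER rot:',(D.T@(np.array(p)-o['ee_pos'])*100).round(2))
E
python3 - <<'E'
from h import *
go([.40,-.32,.30],90+14)
E
```

```text
t 0.1 p [ 0.2539 -0.6248  0.2471] x [-0.     0.002 -1.   ] y [ 0.376 -0.926 -0.002] F [ 0.2 -0.3 -0.7] g 1.007
shift cm [ -5.24 -22.75 -25.01] dist 34.21 rot deg [ 8.11 -0.01  0.12] jaw cur -67.89 q6 -0.15
 in tool axes AFTER rot: [ -5.29 -26.04 -21.55]
```

Run:
```python
from h import *
go([.43,-.29,.29])
```

```text
t 0.1 p [ 0.2539 -0.6248  0.2471] x [-0.     0.002 -1.   ] y [ 0.376 -0.926 -0.002] F [ 0.2 -0.3 -0.7] g 1.007
shift cm [ -4.23 -24.4  -28.92] dist 38.07 rot deg [-0.   -0.02  0.12] jaw cur -67.89 q6 -0.15
 in tool axes AFTER rot: [ -4.29 -24.39 -28.92]
```

```bash
python3 -m inch '[{"translation":[-2,-2,-2.4],"rotation":[0,0,0],"fingers":8.5},{"translation":[-1,-2.6,-3.1],"rotation":[0,0,0],"fingers":8.5},{"translation":[-1,-2.6,-3.1],"rotation":[0,0,0],"fingers":8.5},{"translation":[0,-2.6,-3.1],"rotation":[0,0,0],"fingers":8.5},{"translation":[0,-2.6,-3.1],"rotation":[0,0,0],"fingers":8.5}]'
python3 -m inch '[{"translation":[0,-2.6,-3.1],"rotation":[0,0,0],"fingers":8.5},{"translation":[0,-2.6,-3.1],"rotation":[0,0,0],"fingers":8.5},{"translation":[0,-2.6,-3.1],"rotation":[0,0,0],"fingers":8.5},{"translation":[0,-2.6,-3.1],"rotation":[0,0,0],"fingers":8.5},{"translation":[0,-1.5,-2],"rotation":[0,0,0],"fingers":8.5}]'
python3 - <<'E'
from h import *
go([.43,-.29,.29])
E
```

```text
t: 0.52
ee_pos: [0.3421, -0.4537, 0.2825]
tcp_rot: [-0.694, -0.135, 0.696, -0.127]
force: [1.2, -0.7, -0.6]
finger_gap: 0.996
t: 0.93
ee_pos: [0.4341, -0.2813, 0.2822]
tcp_rot: [-0.694, -0.136, 0.696, -0.126]
force: [0.7, 0.8, 0.2]
finger_gap: 0.996
t 0.93 p [ 0.4341 -0.2813  0.2822] x [-0.005  0.013 -1.   ] y [ 0.364 -0.931 -0.014] F [0.7 0.8 0.2] g 0.996
shift cm [-0.79  0.65  0.7 ] dist 1.24 rot deg [-0.   -0.02  0.78] jaw cur -68.64 q6 0.42
 in tool axes AFTER rot: [-0.78  0.66  0.7 ]
```

Run:
```python
from h import *
wshot('w1')
```

```text
(no output)
```

View pics/w1.png

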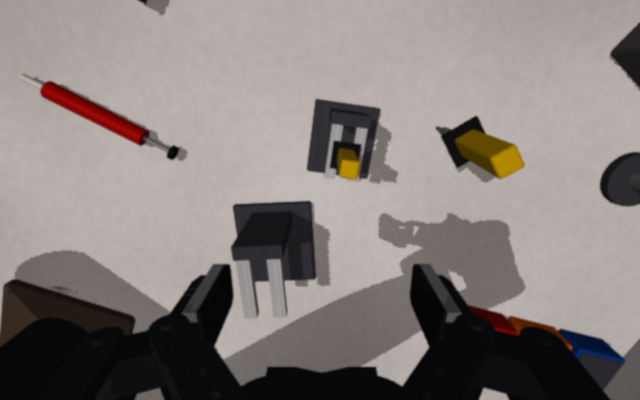

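Run:
```python
from h import *
go([.57,.05,.29],-68)
```

```text
t 0.98 p [ 0.4356 -0.2786  0.2821] x [-0.003  0.015 -1.   ] y [ 0.367 -0.93  -0.015] F [ 0.8  2.2 -0.7] g 0.996
shift cm [ -0.33 -25.65 -24.56] dist 35.51 rot deg [-0.49 -0.15  0.89] jaw cur -68.49 q6 0.42
 in tool axes AFTER rot: [ -0.79 -25.43 -24.77]
```

```bash
python3 -m inch '[{"translation":[0,-2.4,-2.2],"rotation":[0,0,0.8],"fingers":8.5},{"translation":[0,-2.8,-2.7],"rotation":[0,0,0],"fingers":8.5},{"translation":[0,-2.8,-2.7],"rotation":[0,0,0],"fingers":8.5},{"translation":[0,-2.8,-2.7],"rotation":[0,0,0],"fingers":8.5},{"translation":[0,-2.8,-2.7],"rotation":[0,0,0],"fingers":8.5}]'
python3 -m inch '[{"translation":[0,-2.8,-2.7],"rotation":[0,0,0],"fingers":8.5},{"translation":[0,-2.8,-2.7],"rotation":[0,0,0],"fingers":8.5},{"translation":[0,-2.8,-2.7],"rotation":[0,0,0],"fingers":8.5},{"translation":[0,-2.5,-2.5],"rotation":[0,0,0],"fingers":8.5},{"translation":[0,0,0],"rotation":[0,0,0],"fingers":8.5}]'
python3 - <<'E'
from h import *
st();wshot('w2')
E
```

```text
t: 1.4
ee_pos: [0.5069, -0.1012, 0.2807]
tcp_rot: [-0.695, -0.13, 0.695, -0.13]
force: [1.1, -0.7, -0.3]
finger_gap: 0.997
t: 1.82
ee_pos: [0.5681, 0.0509, 0.2784]
tcp_rot: [-0.694, -0.132, 0.696, -0.13]
force: [0.5, -0.0, 0.2]
finger_gap: 0.997
t 1.82 p [0.5681 0.0509 0.2784] x [-0.002  0.002 -1.   ] y [ 0.365 -0.931 -0.003] F [ 0.5 -0.   0.2] g 0.997
```

View pics/w2.png

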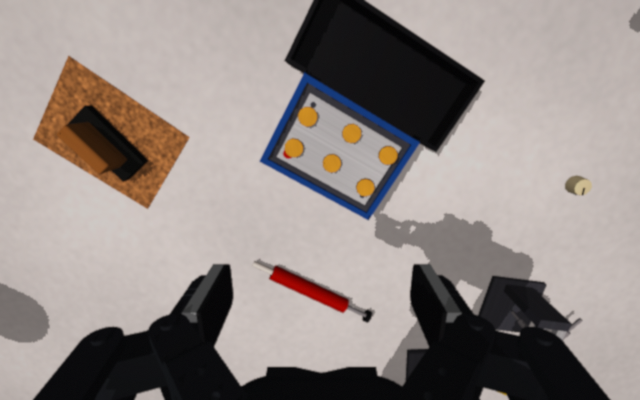

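Run:
```python
from h import *
crop('pics/w2.png','pics/c5.png',250,60,430,230,4)
crop('pics/w2.png','pics/c6.png',25,45,205,220,4)
```

```text
(no output)
```

View pics/c5.png

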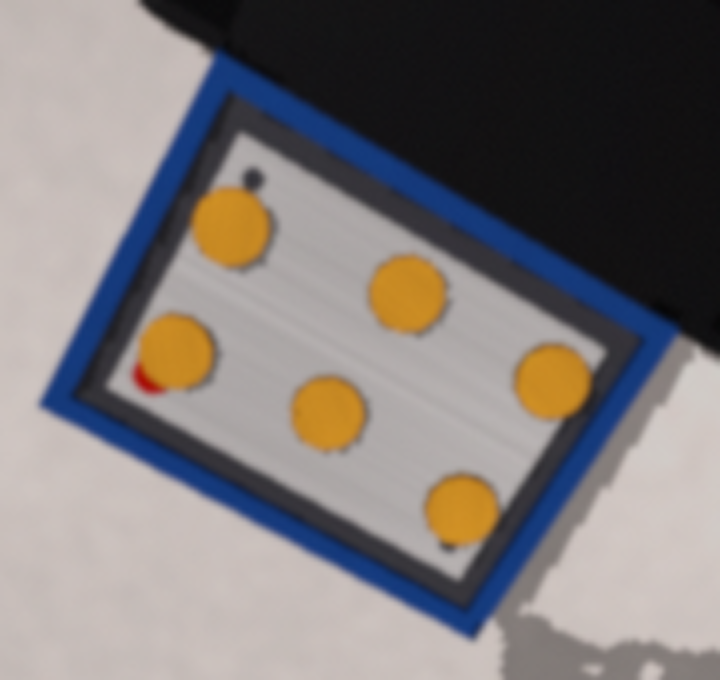

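View pics/c6.png

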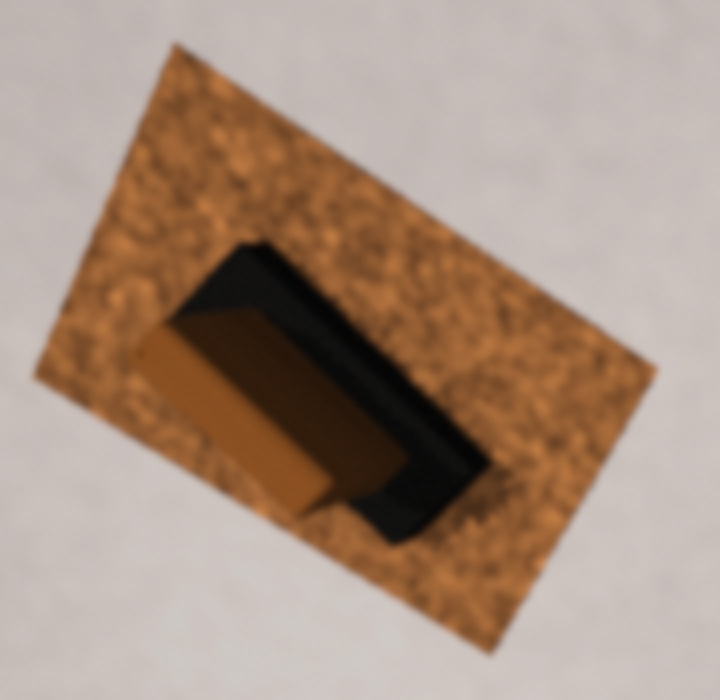

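```bash
cat > fit.py <<'E'
from h import *
from scipy.optimize import least_squares
T=np.load('pics/w2_T.npy')
c5=lambda u,v:(250+u/4,60+v/4); c1=lambda u,v:(235+u/5,85+v/5); c6=lambda u,v:(25+u/4,45+v/4)
loc=np.array([[55,75],[55,-75],[-55,-75],[-55,75]])/1000.
wu=[c5(220,55),c5(678,332),c5(475,635),c5(42,402)]
tu=[c1(92,232),c1(412,280)]
def P(q,l,z): 
    c,s=np.cos(q[2]),np.sin(q[2]); return [q[0]+c*l[0]-s*l[1],q[1]+s*l[0]+c*l[1],z]
def res(q,useT=True,useW=True):
    r=[]
    if useW: r+=[(wproj(P(q,l,q[3]),T)-u) for l,u in zip(loc,wu)]
    if useT: r+=[(proj('top',P(q,l,q[3]))-u) for l,u in zip(loc,tu)]
    return np.concatenate(r)
for k in [(1,1),(0,1)]:
    s=least_squares(res,[.594,.038,-.12,.042],args=k); print(k,s.x,np.degrees(s.x[2]),np.abs(s.fun).max())
q=least_squares(res,[.594,.038,-.12,.042]).x
ci,si=np.cos(q[2]),np.sin(q[2])
for u in [(233,228),(408,294),(552,382),(177,352),(328,414),(463,510),(150,378)]:
    p=wplane(c5(*u),.048,T)-[q[0],q[1],0]; print('slug fixture mm',1000*np.array([ci*p[0]+si*p[1],-si*p[0]+ci*p[1]]))
print('mat', [wplane(c6(*u),0,T).round(4).tolist() for u in [(175,42),(657,370),(492,655),(33,378)]])
mm=np.mean([wplane(c6(*u),0,T) for u in [(175,42),(657,370),(492,655),(33,378)]],0);print(mm)
print('foot top', [wplane(c6(*u),.014,T).round(4).tolist() for u in [(250,245),(480,470),(395,540)]])
print('rib top', [wplane(c6(*u),.052,T).round(4).tolist() for u in [(165,320),(135,360),(335,482),(300,515)]])
E
python3 fit.py
```

```text
(1, 1) [ 0.5936  0.0406 -0.1419  0.0365] -8.128255748367161 0.4994802420264648
(0, 1) [ 0.5937  0.0407 -0.1418  0.0369] -8.126766863345223 0.5490690384294226
slug fixture mm [17.5921 50.4542]
slug fixture mm [26.0236 -0.3917]
slug fixture mm [ 25.189  -48.7879]
slug fixture mm [-19.8781  47.8998]
slug fixture mm [-14.1998   1.9226]
slug fixture mm [-19.3741 -46.9953]
slug fixture mm [-30.1818  51.1139]
mat [[0.5771, 0.3744, 0.0], [0.5357, 0.2203, 0.0], [0.4206, 0.25, 0.0], [0.4606, 0.4046, 0.0]]
[0.4985 0.3123 0.    ]
foot top [[0.5313, 0.3368, 0.014], [0.4887, 0.26, 0.014], [0.4561, 0.2809, 0.014]]
rib top [[0.514, 0.331, 0.052], [0.4999, 0.3374, 0.052], [0.4855, 0.2805, 0.052], [0.4721, 0.2884, 0.052]]
```

```bash
python3 - <<'E'
from h import *
d=np.load('pics/w2.npy');T=np.load('pics/w2_T.npy');K=camera_model('wrist')['K']
for uv in [(330,140),(318,95),(390,180),(340,250),(450,60),(80,180),(70,155)]:
    z=d[uv[1],uv[0]]; p=T[:3,:3]@(np.linalg.inv(K)@np.array([*uv,1.])*z)+T[:3,3]; print(uv,p)
go([.4927,.3088,.22],-29.2)
E
python3 -m inch '[{"translation":[0,-2,0],"rotation":[-6.8,0,0],"fingers":6},{"translation":[0,-2,0],"rotation":[-6.8,0,0],"fingers":6},{"translation":[0,-2,0],"rotation":[-6.8,0,0],"fingers":6},{"translation":[0,-2,0],"rotation":[-6.8,0,0],"fingers":6},{"translation":[0,-2,0],"rotation":[-6.8,0,0],"fingers":6}]'
python3 - <<'E'
from h import *
go([.4927,.3088,.22],-29.2)
E
```

```text
(330, 140) [0.6031 0.0562 0.0424]
(318, 95) [0.6432 0.0865 0.0361]
(390, 180) [ 0.5856 -0.0274  0.0428]
(340, 250) [ 0.459  -0.0183  0.0009]
(450, 60) [ 0.7277 -0.032   0.036 ]
(80, 180) [ 0.428   0.3422 -0.0001]
(70, 155) [0.4579 0.3578 0.0011]
t 1.87 p [0.5674 0.0489 0.2782] x [-0.004  0.    -1.   ] y [ 0.365 -0.931 -0.002] F [ 0.1 -0.6 -0.7] g 0.996
shift cm [  5.86 -26.91  -2.55] dist 27.66 rot deg [-39.4    0.15   0.17] jaw cur -68.6 q6 1.11
 in tool axes AFTER rot: [  5.82 -19.2  -19.05]
t: 2.28
ee_pos: [0.5093, 0.1254, 0.2751]
tcp_rot: [-0.619, -0.335, 0.626, -0.334]
force: [-0.5, -0.3, 0.1]
finger_gap: 0.704
t 2.28 p [0.5093 0.1254 0.2751] x [-0.009 -0.004 -1.   ] y [ 0.834 -0.552 -0.006] F [-0.5 -0.3  0.1] g 0.704
shift cm [  5.46 -11.48 -14.42] dist 19.22 rot deg [-4.3   0.44  0.34] jaw cur -33.5 q6 0.63
 in tool axes AFTER rot: [  5.51 -10.4  -15.2 ]
```

```bash
python3 -m inch '[{"translation":[1,-2.3,-2.8],"rotation":[-4.3,0.4,0.3],"fingers":6},{"translation":[1,-2.1,-3],"rotation":[0,0,0],"fingers":6},{"translation":[1,-2.1,-3],"rotation":[0,0,0],"fingers":6},{"translation":[1,-2.1,-3],"rotation":[0,0,0],"fingers":6},{"translation":[1,-2.1,-3],"rotation":[0,0,0],"fingers":6}]'
python3 - <<'E'
from h import *
go([.4927,.3088,.19],-29.2); wshot('w3')
E
```

```text
t: 2.7
ee_pos: [0.4901, 0.3031, 0.2254]
tcp_rot: [0.612, 0.354, -0.61, 0.358]
force: [1.3, -0.5, -0.8]
finger_gap: 0.699
t 2.7 p [0.4901 0.3031 0.2254] x [ 0.005 -0.004 -1.   ] y [ 0.87  -0.493  0.007] F [ 1.3 -0.5 -0.8] g 0.699
shift cm [ 3.54 -0.07 -0.62] dist 3.6 rot deg [-0.33  0.06 -0.38] jaw cur -29.53 q6 0.9
 in tool axes AFTER rot: [ 3.54 -0.05 -0.62]
```

View pics/w3.png

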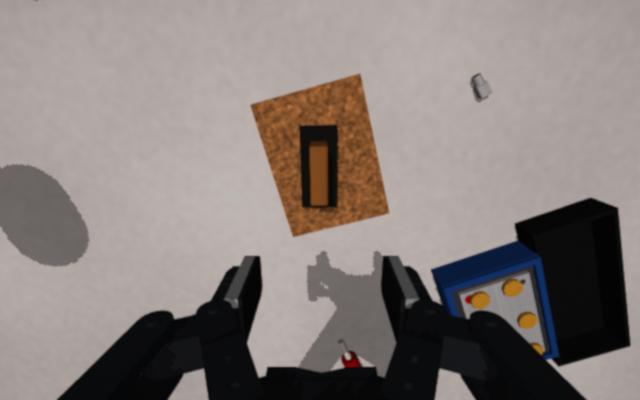

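Run:
```python
from h import *
crop('pics/w3.png','pics/c7.png',240,65,400,245,4)
```

```text
(no output)
```

View pics/c7.png

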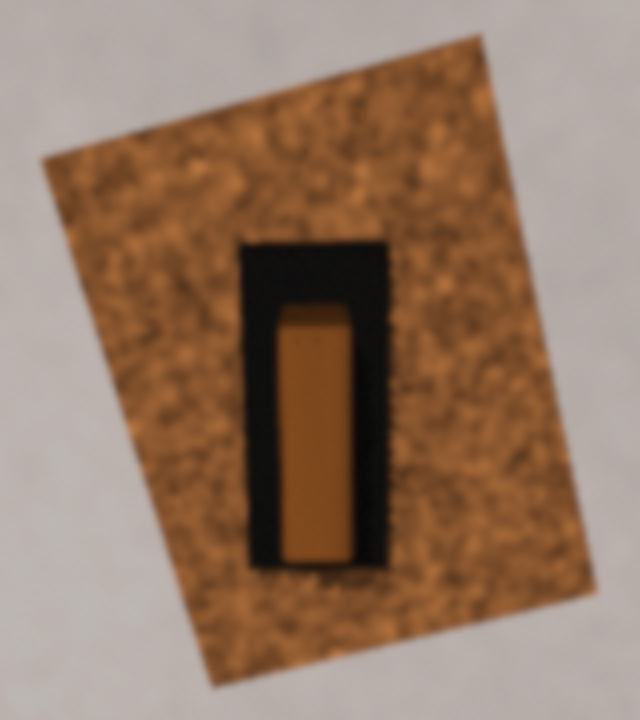

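Run:
```python
from h import *
T=np.load('pics/w3_T.npy');d=np.load('pics/w3.npy');K=camera_model('wrist')['K']
c=lambda u,v:(240+u/4,65+v/4)
rb=np.array([wplane(c(*u),.052,T) for u in [(279,325),(352,323),(352,560),(283,560)]]);print(rb,rb.mean(0))
e=rb[0]+rb[1]-rb[2]-rb[3];print('rib y ang',np.degrees(np.arctan2(e[1],e[0])))
ft=np.array([wplane(c(*u),.014,T) for u in [(241,243),(388,242),(388,568),(251,568)]]);print('foot',ft.mean(0))
m=np.array([wplane(c(*u),0,T) for u in [(43,160),(482,35),(595,592),(213,687)]]);print('mat',m,m.mean(0))
e=m[0]+m[3]-m[1]-m[2];print(np.degrees(np.arctan2(e[1],e[0]))); e=m[0]+m[1]-m[2]-m[3];print(np.degrees(np.arctan2(e[1],e[0])))
for uv in [(318,180),(318,130)]:
    z=d[uv[1],uv[0]]; print(T[:3,:3]@(np.linalg.inv(K)@np.array([*uv,1.])*z)+T[:3,3])
go([*rb.mean(0)[:2],.035+.05],-29.2)
```

```text
[[0.4998 0.3416 0.052 ]
 [0.5151 0.3335 0.052 ]
 [0.4861 0.2815 0.052 ]
 [0.471  0.2901 0.052 ]] [0.493  0.3117 0.052 ]
rib y ang 60.81677275918415
foot [0.493  0.3113 0.014 ]
mat [[0.4619 0.404  0.    ]
 [0.5777 0.3739 0.    ]
 [0.5365 0.22   0.    ]
 [0.4213 0.2498 0.    ]] [0.4993 0.3119 0.    ]
165.45432676290287
75.13966000574482
[0.4902 0.3091 0.0519]
[0.5119 0.3473 0.0133]
t 2.75 p [0.4877 0.308  0.2227] x [ 0.001 -0.001 -1.   ] y [ 0.872 -0.49   0.001] F [-2.   1.3 -1.3] g 0.701
shift cm [13.77  0.27 -0.58] dist 13.78 rot deg [-0.13  0.02 -0.06] jaw cur -29.33 q6 0.9
 in tool axes AFTER rot: [13.77  0.28 -0.58]
```

```bash
python3 -m inch '[{"translation":[3.5,0.2,-0.6],"rotation":[0,0,0],"fingers":5},{"translation":[3.5,0,0],"rotation":[0,0,0],"fingers":5},{"translation":[3.5,0,0],"rotation":[0,0,0],"fingers":5},{"translation":[2,0,0],"rotation":[0,0,0],"fingers":5},{"translation":[0,0,0],"rotation":[0,0,0],"fingers":5}]'
python3 - <<'E'
from h import *
go([.493,.311,.036],-29.2);wshot('w4')
E
```

```text
t: 3.17
ee_pos: [0.4943, 0.3112, 0.094]
tcp_rot: [0.611, 0.357, -0.609, 0.359]
force: [-0.4, -0.2, 0.7]
finger_gap: 0.591
t 3.17 p [0.4943 0.3112 0.094 ] x [ 0.004 -0.002 -1.   ] y [ 0.873 -0.487  0.005] F [-0.4 -0.2  0.7] g 0.591
shift cm [ 5.8  -0.13  0.09] dist 5.8 rot deg [ 0.04 -0.04 -0.27] jaw cur -29.16 q6 0.9
 in tool axes AFTER rot: [ 5.8  -0.11  0.08]
```

View pics/w4.png

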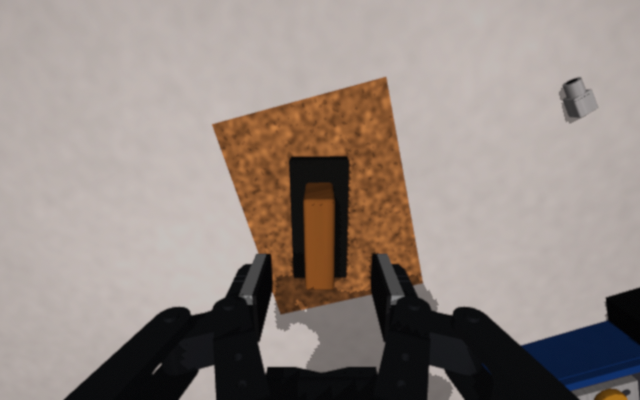

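```bash
python3 -m inch '[{"translation":[2.2,-0.1,0.1],"rotation":[0,0,0],"fingers":5},{"translation":[2,0,0],"rotation":[0,0,0],"fingers":5},{"translation":[1,0,0],"rotation":[0,0,0],"fingers":5},{"translation":[0.3,0,0],"rotation":[0,0,0],"fingers":5},{"translation":[0,0,0],"rotation":[0,0,0],"fingers":5}]'
python3 - <<'E'
from h import *
go([.493,.311,.036],-29.2)
E
```

```text
t: 3.63
ee_pos: [0.501, 0.3092, 0.0476]
tcp_rot: [0.617, 0.354, -0.605, 0.359]
force: [0.3, -0.6, -0.2]
finger_gap: 0.581
t 3.63 p [0.501  0.3092 0.0476] x [ 0.018  0.003 -1.   ] y [ 0.871 -0.491  0.014] F [ 0.3 -0.6 -0.2] g 0.581
shift cm [ 1.14 -0.8   0.26] dist 1.42 rot deg [-0.22 -0.64 -0.82] jaw cur -29.43 q6 0.9
 in tool axes AFTER rot: [ 1.16 -0.79  0.24]
```

```bash
python3 -m inch '[{"translation":[0.6,-0.8,0.2],"rotation":[0,-0.6,-0.8],"fingers":5},{"translation":[0.4,0,0],"rotation":[0,0,0],"fingers":5},{"translation":[0,0,0],"rotation":[0,0,0],"fingers":5}]'
python3 - <<'E'
from h import *
go([.493,.311,.036],-29.2);wshot('w5')
E
```

```text
t: 3.88
ee_pos: [0.4955, 0.3123, 0.0412]
tcp_rot: [0.613, 0.356, -0.608, 0.357]
force: [0.2, -0.2, -0.0]
finger_gap: 0.581
t 3.88 p [0.4955 0.3123 0.0412] x [ 0.006  0.003 -1.   ] y [ 0.871 -0.492  0.003] F [ 0.2 -0.2 -0. ] g 0.581
shift cm [ 0.52 -0.16  0.24] dist 0.6 rot deg [-0.26 -0.31 -0.2 ] jaw cur -29.46 q6 0.9
 in tool axes AFTER rot: [ 0.52 -0.16  0.24]
```

View pics/w5.png

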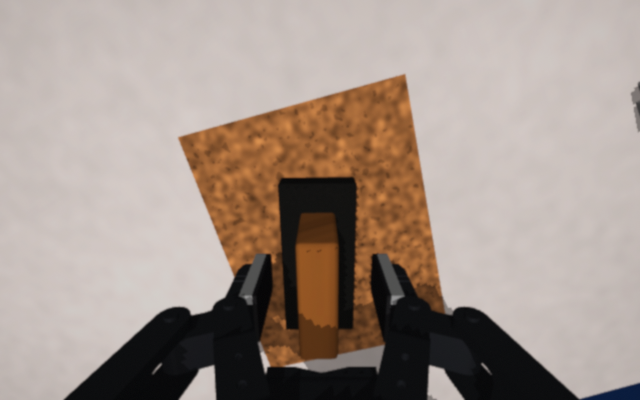

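```bash
python3 -m inch '[{"translation":[0.5,-0.1,0.2],"rotation":[0,-0.3,-0.2],"fingers":5},{"translation":[0,0,0],"rotation":[0,0,0],"fingers":5},{"translation":[0,0,0],"rotation":[0,0,0],"fingers":1},{"translation":[0,0,0],"rotation":[0,0,0],"fingers":1},{"translation":[0,0,0],"rotation":[0,0,0],"fingers":1}]' 60
python3 -m inch '[{"translation":[0,0,0],"rotation":[0,0,0],"fingers":1},{"translation":[0,0,0],"rotation":[0,0,0],"fingers":1},{"translation":[0,0,0],"rotation":[0,0,0],"fingers":1},{"translation":[0,0,0],"rotation":[0,0,0],"fingers":1}]' 60
python3 - <<'E'
from h import *
go([.493,.311,.036],-29.2)
E
```

```text
t: 4.35
ee_pos: [0.4944, 0.3118, 0.0378]
tcp_rot: [0.611, 0.357, -0.61, 0.357]
force: [1.8, -0.5, -2.3]
finger_gap: 0.204
t: 4.68
ee_pos: [0.4944, 0.3118, 0.0377]
tcp_rot: [0.611, 0.357, -0.61, 0.357]
force: [0.6, 0.1, 0.2]
finger_gap: 0.199
t 4.68 p [0.4944 0.3118 0.0377] x [ 0.002  0.001 -1.   ] y [ 0.871 -0.491  0.001] F [0.6 0.1 0.2] g 0.199
shift cm [ 0.17 -0.09  0.14] dist 0.23 rot deg [-0.21 -0.11 -0.09] jaw cur -29.41 q6 0.9
 in tool axes AFTER rot: [ 0.17 -0.09  0.14]
```

```bash
cat >> h.py <<'E'
def fx(x,y,q=(.594,.0405,-8.1)):
    a=np.radians(q[2]);c,s=np.cos(a),np.sin(a); return q[0]+(c*x-s*y)/1000,q[1]+(s*x+c*y)/1000
E
python3 -m inch '[{"translation":[-1,0,0],"rotation":[0,0,0],"fingers":1},{"translation":[-2.5,0,0],"rotation":[0,0,0],"fingers":1},{"translation":[-3,0,0],"rotation":[-7,0,0],"fingers":1},{"translation":[-3,0,0],"rotation":[-7,0,0],"fingers":1},{"translation":[-1,0,0],"rotation":[-7,0,0],"fingers":1}]'
python3 - <<'E'
from h import *
go([*fx(-80,24),.13],-8.1)
E
```

```text
t: 5.1
ee_pos: [0.4879, 0.309, 0.139]
tcp_rot: [-0.527, -0.467, 0.539, -0.463]
force: [1.6, -0.7, -2.3]
finger_gap: 0.205
t 5.1 p [0.4879 0.309  0.139 ] x [-0.017 -0.007 -1.   ] y [ 0.991 -0.136 -0.016] F [ 1.6 -0.7 -2.3] g 0.205
shift cm [ 1.01  6.19 22.71] dist 23.56 rot deg [0.29 0.53 0.91] jaw cur -7.82 q6 0.53
 in tool axes AFTER rot: [ 0.9   6.28 22.69]
```

```bash
python3 -m inch '[{"translation":[0,0.6,2.5],"rotation":[0.3,0.5,0.9],"fingers":1},{"translation":[0,0.8,3],"rotation":[0,0,0],"fingers":1},{"translation":[0,0.8,3],"rotation":[0,0,0],"fingers":1},{"translation":[0,0.8,3],"rotation":[0,0,0],"fingers":1},{"translation":[0,0.8,3],"rotation":[0,0,0],"fingers":1}]'
python3 -m inch '[{"translation":[0,0.8,3],"rotation":[0,0,0],"fingers":1},{"translation":[0,0.8,3],"rotation":[0,0,0],"fingers":1},{"translation":[0,0.8,2],"rotation":[0,0,0],"fingers":1},{"translation":[0,0,0],"rotation":[0,0,0],"fingers":1},{"translation":[0,0,0],"rotation":[0,0,0],"fingers":1}]'
python3 - <<'E'
from h import *
go([*fx(-72,24),.082],-8.1); wshot('w6')
E
```

```text
t: 5.52
ee_pos: [0.5058, 0.1616, 0.1452]
tcp_rot: [0.534, 0.467, -0.527, 0.468]
force: [1.0, 0.1, -2.6]
finger_gap: 0.198
t: 5.93
ee_pos: [0.5168, 0.0698, 0.1444]
tcp_rot: [0.533, 0.466, -0.531, 0.466]
force: [-0.4, 0.4, -3.2]
finger_gap: 0.202
t 5.93 p [0.5168 0.0698 0.1444] x [ 0.003  0.003 -1.   ] y [ 0.991 -0.132  0.002] F [-0.4  0.4 -3.2] g 0.202
shift cm [ 6.25  0.85 -0.56] dist 6.33 rot deg [ 0.52 -0.2  -0.13] jaw cur -7.58 q6 0.07
 in tool axes AFTER rot: [ 6.24  0.86 -0.59]
```

View pics/w6.png

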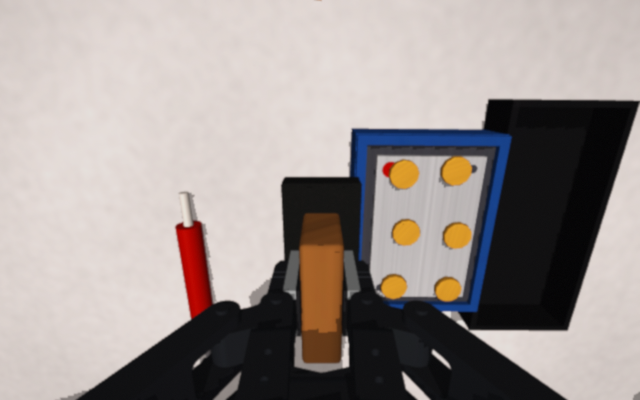

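```bash
python3 -m inch '[{"translation":[2,0.6,-0.5],"rotation":[0.5,-0.2,-0.1],"fingers":1},{"translation":[2,0,0],"rotation":[0,0,0],"fingers":1},{"translation":[1.5,0,0],"rotation":[0,0,0],"fingers":1},{"translation":[0,0,0],"rotation":[0,0,0],"fingers":1}]'
python3 - <<'E'
from h import *
go([*fx(-66,24),.082],-8.1)
E
```

```text
t: 6.32
ee_pos: [0.5238, 0.0781, 0.0896]
tcp_rot: [0.534, 0.464, -0.532, 0.465]
force: [-0.6, -0.4, -3.2]
finger_gap: 0.202
t 6.32 p [0.5238 0.0781 0.0896] x [ 0.004  0.    -1.   ] y [ 0.991 -0.137  0.004] F [-0.6 -0.4 -3.2] g 0.202
shift cm [0.76 0.87 0.33] dist 1.2 rot deg [ 0.25 -0.05 -0.21] jaw cur -7.85 q6 0.09
 in tool axes AFTER rot: [0.76 0.87 0.33]
```

```bash
python3 -m inch '[{"translation":[0.7,0.7,0.3],"rotation":[0.3,0,-0.2],"fingers":1},{"translation":[0,0,0],"rotation":[0,0,0],"fingers":1},{"translation":[0,0,0],"rotation":[0,0,0],"fingers":1}]'
python3 - <<'E'
from h import *
go([*fx(-40,24),.082],-8.1);wshot('w7')
p,d=grab_frame('scene'); cv2.imwrite('pics/s1.png',p[180:310,210:380].repeat(4,0).repeat(4,1))
E
```

```text
t: 6.57
ee_pos: [0.529, 0.0774, 0.0825]
tcp_rot: [-0.533, -0.466, 0.534, -0.463]
force: [0.2, 0.4, -2.5]
finger_gap: 0.206
t 6.57 p [0.529  0.0774 0.0825] x [-0.003  0.002 -1.   ] y [ 0.99  -0.137 -0.004] F [ 0.2  0.4 -2.5] g 0.206
shift cm [0.04 2.96 0.35] dist 2.98 rot deg [ 0.2  -0.08  0.21] jaw cur -7.9 q6 0.09
 in tool axes AFTER rot: [0.05 2.96 0.34]
```

View pics/w7.png

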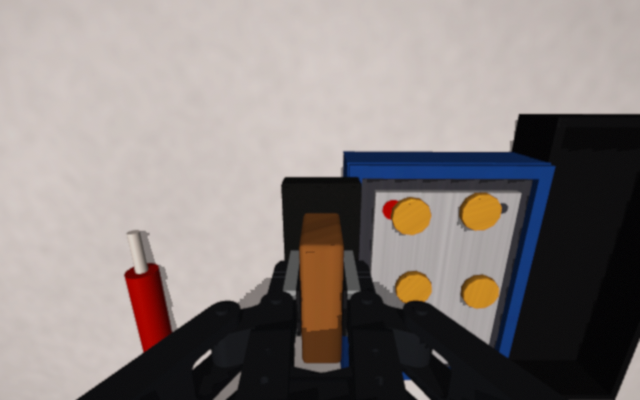

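View pics/s1.png

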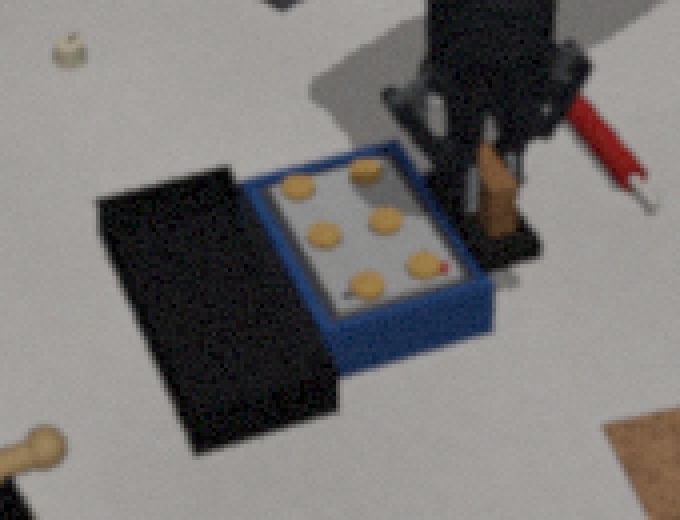

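```bash
python3 -m inch '[{"translation":[0,0.8,0.3],"rotation":[0.2,0,0.2],"fingers":1},{"translation":[0,0.8,0],"rotation":[0,0,0],"fingers":1},{"translation":[0,0.8,0],"rotation":[0,0,0],"fingers":1},{"translation":[0,0.8,0],"rotation":[0,0,0],"fingers":1},{"translation":[0,0.8,0],"rotation":[0,0,0],"fingers":1}]'
python3 - <<'E'
from h import *
go([*fx(45,24),.082],-8.1)
E
```

```text
t: 7.08
ee_pos: [0.5716, 0.0687, 0.0857]
tcp_rot: [0.535, 0.463, -0.532, 0.464]
force: [-0.2, -0.2, -3.6]
finger_gap: 0.203
t 7.08 p [0.5716 0.0687 0.0857] x [ 0.005  0.001 -1.   ] y [ 0.99  -0.14   0.005] F [-0.2 -0.2 -3.6] g 0.203
shift cm [0.4  7.11 0.08] dist 7.12 rot deg [ 0.04 -0.1  -0.26] jaw cur -8.06 q6 0.08
 in tool axes AFTER rot: [0.37 7.11 0.07]
```

Run:
```python
from h import *
wshot('w8')
p,d=grab_frame('scene'); cv2.imwrite('pics/s2.png',p[180:310,210:380].repeat(4,0).repeat(4,1)); st()
```

```text
t 7.18 p [0.5727 0.0684 0.0861] x [ 0.007  0.001 -1.   ] y [ 0.99  -0.141  0.007] F [ 0.2 -0.2 -3.5] g 0.2
```

View pics/w8.png

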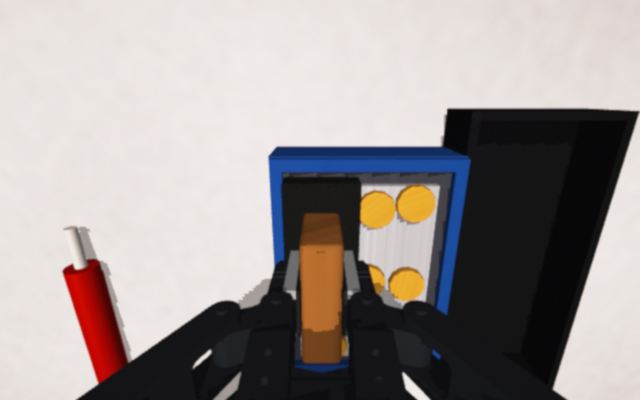

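View pics/s2.png

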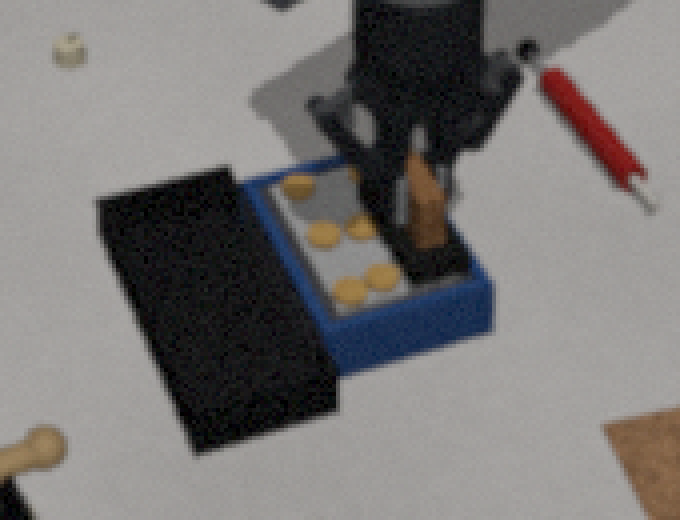

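```bash
python3 -m inch '[{"translation":[0.25,0,0],"rotation":[0,0,-0.4],"fingers":1},{"translation":[0.15,0.4,0],"rotation":[0,0,0],"fingers":1},{"translation":[0.08,0.8,0],"rotation":[0,0,0],"fingers":1},{"translation":[0.05,0.8,0],"rotation":[0,0,0],"fingers":1}]'
python3 - <<'E'
from h import *
go([*fx(45,24),.082],-8.1)
E
```

```text
t: 7.52
ee_pos: [0.5908, 0.0666, 0.0859]
tcp_rot: [-0.532, -0.467, 0.537, -0.459]
force: [-1.1, -0.2, -0.2]
finger_gap: 0.204
t 7.52 p [0.5908 0.0666 0.0859] x [-0.013  0.003 -1.   ] y [ 0.99  -0.141 -0.013] F [-1.1 -0.2 -0.2] g 0.204
shift cm [0.32 5.19 0.14] dist 5.2 rot deg [-0.02 -0.08  0.75] jaw cur -8.12 q6 0.08
 in tool axes AFTER rot: [0.39 5.18 0.14]
```

Run:
```python
from h import *
wshot('w9')
p,d=grab_frame('scene'); cv2.imwrite('pics/s3.png',cv2.resize(p[200:300,230:350],None,fx=6,fy=6,interpolation=cv2.INTER_CUBIC)); st()
```

```text
t 7.62 p [0.5923 0.0663 0.0857] x [-0.009  0.003 -1.   ] y [ 0.99  -0.142 -0.009] F [3.3 0.8 1.2] g 0.199
```

View pics/w9.png

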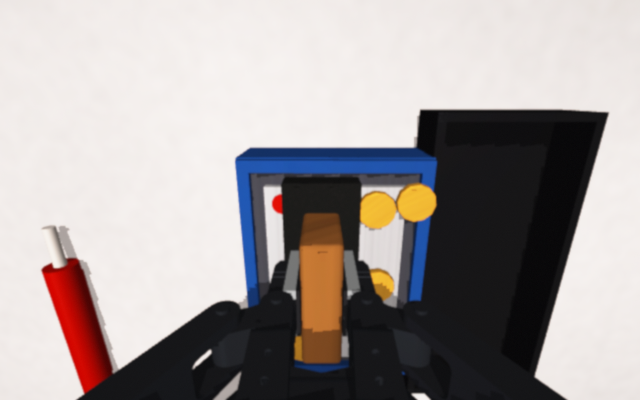

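View pics/s3.png

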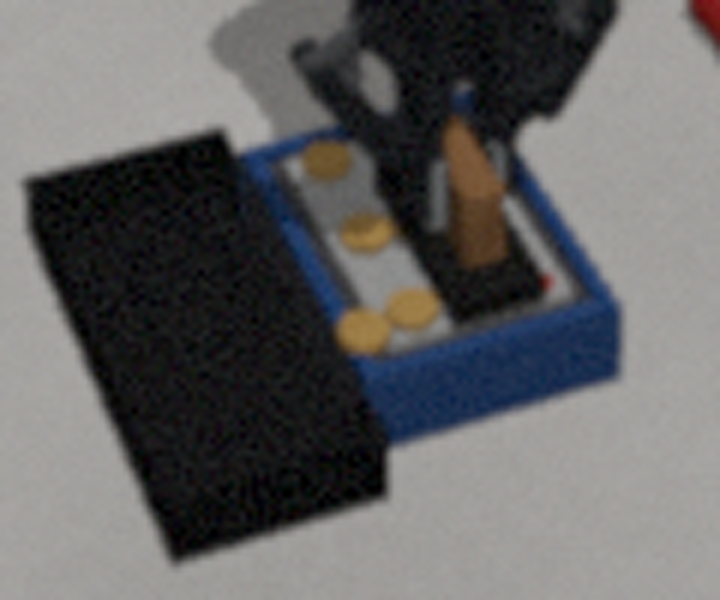

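```bash
python3 -m inch '[{"translation":[-1.5,0,0],"rotation":[0,0,0],"fingers":1},{"translation":[-2,0,0],"rotation":[0,0,0.5],"fingers":1},{"translation":[-1,-2,0],"rotation":[0,0,0],"fingers":1},{"translation":[0,-3,0],"rotation":[0,0,0],"fingers":1},{"translation":[0,-3,0],"rotation":[0,0,0],"fingers":1}]'
python3 -m inch '[{"translation":[0,-3,0],"rotation":[0,0,0],"fingers":1},{"translation":[0,0,0],"rotation":[0,0,0],"fingers":1}]'
python3 - <<'E'
from h import *
T=wshot('w10'); d=np.load('pics/w10.npy');K=camera_model('wrist')['K']; H=np.array(camera_model('wrist')['hand_eye'])
for uv in [(300,185),(320,185),(345,185),(320,205),(320,235),(320,280),(320,310),(320,340),(320,355)]:
    z=d[uv[1],uv[0]]; pc=np.linalg.inv(K)@np.array([*uv,1.])*z; print(uv,'tool',(H[:3,:3]@pc+H[:3,3])*1000,'world',T[:3,:3]@pc+T[:3,3])
p,dd=grab_frame('scene'); cv2.imwrite('pics/s4.png',cv2.resize(p[190:300,230:370],None,fx=5,fy=5,interpolation=cv2.INTER_CUBIC)); st()
E
```

```text
t: 8.03
ee_pos: [0.5154, 0.0761, 0.1297]
tcp_rot: [0.536, 0.463, -0.534, 0.463]
force: [-0.4, 0.6, -3.8]
finger_gap: 0.2
t: 8.2
ee_pos: [0.4777, 0.0815, 0.1263]
tcp_rot: [-0.533, -0.465, 0.536, -0.46]
force: [-0.9, 0.3, -5.3]
finger_gap: 0.202
(300, 185) tool [ 24.7271 -10.6144 -42.7185] world [0.4731 0.1254 0.1017]
(320, 185) tool [ 24.2144  -0.7024 -42.8644] world [0.4829 0.1241 0.1021]
(345, 185) tool [ 24.1816  11.6388 -42.8744] world [0.4952 0.1224 0.1021]
(320, 205) tool [ 22.828   -0.71   -32.8805] world [0.4815 0.1142 0.1035]
(320, 235) tool [ -4.9474  -0.5981 -29.3308] world [0.4813 0.1106 0.1313]
(320, 280) tool [-14.894   -0.5772 -13.9041] world [0.4792 0.0953 0.1412]
(320, 310) tool [-15.2909  -0.5949   0.3877] world [0.4771 0.0812 0.1416]
(320, 340) tool [-14.9763  -0.6178  16.3435] world [0.4748 0.0654 0.1412]
(320, 355) tool [-15.3474  -0.6269  24.2923] world [0.4737 0.0575 0.1416]
t 8.3 p [0.4829 0.0807 0.1284] x [ 0.001  0.002 -1.   ] y [ 0.99  -0.144  0.001] F [ 0.   0.  -3.2] g 0.2
```

View pics/w10.png

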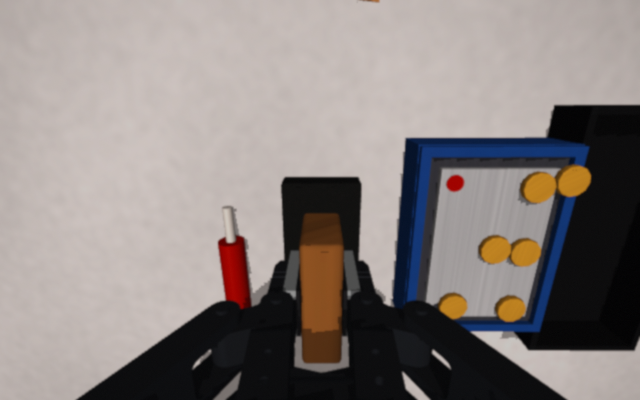

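View pics/s4.png

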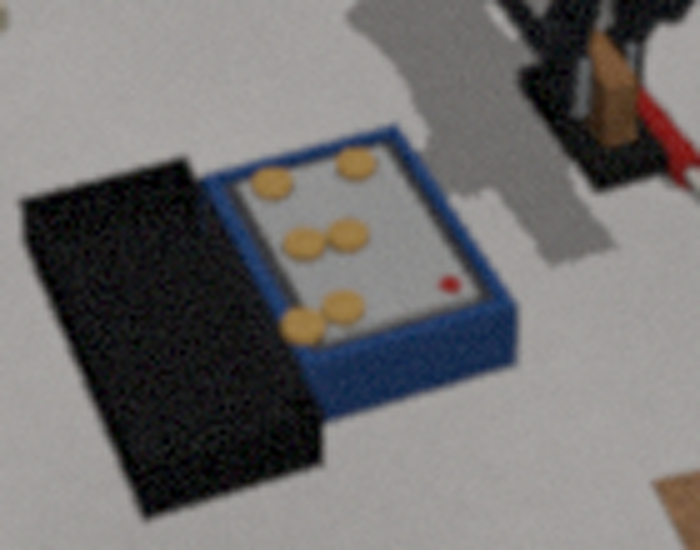

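Run:
```python
from h import *
go([*fx(-38,24),.10],-8.1)
```

```text
t 8.3 p [0.4829 0.0807 0.1284] x [ 0.001  0.002 -1.   ] y [ 0.99  -0.144  0.001] F [ 0.   0.  -3.2] g 0.2
shift cm [ 2.85  7.76 -0.  ] dist 8.27 rot deg [-0.17 -0.1  -0.05] jaw cur -8.27 q6 0.1
 in tool axes AFTER rot: [2.84 7.77 0.02]
```

```bash
python3 -m inch '[{"translation":[0,2,0],"rotation":[0,0,0],"fingers":1},{"translation":[0,2.5,0],"rotation":[0,0,0],"fingers":1},{"translation":[0.5,2,0],"rotation":[0,0,0],"fingers":1},{"translation":[1,0,0],"rotation":[0,0,0],"fingers":1},{"translation":[0,0,0],"rotation":[0,0,0],"fingers":1}]' 80
python3 - <<'E'
from h import *
go([*fx(-38,24),.081],-8.1)
E
```

```text
t: 8.72
ee_pos: [0.5539, 0.0704, 0.1129]
tcp_rot: [0.537, 0.461, -0.533, 0.464]
force: [-0.7, -0.3, -4.2]
finger_gap: 0.196
t 8.72 p [0.5539 0.0704 0.1129] x [ 0.007  0.001 -1.   ] y [ 0.99  -0.144  0.007] F [-0.7 -0.3 -4.2] g 0.196
shift cm [ 3.19  0.57 -0.  ] dist 3.25 rot deg [-0.18 -0.13 -0.4 ] jaw cur -8.28 q6 0.09
 in tool axes AFTER rot: [ 3.19  0.6  -0.01]
```

```bash
python3 -m inch '[{"translation":[1,0.6,0],"rotation":[-0.2,-0.1,-0.4],"fingers":1},{"translation":[1,0,0],"rotation":[0,0,0],"fingers":1},{"translation":[0.7,0,0],"rotation":[0,0,0],"fingers":1},{"translation":[0.2,0,0],"rotation":[0,0,0],"fingers":1},{"translation":[0,0,0],"rotation":[0,0,0],"fingers":1}]' 80
python3 - <<'E'
from h import *
go([*fx(-38,24),.08],-8.1)
E
```

```text
t: 9.13
ee_pos: [0.5599, 0.0692, 0.0809]
tcp_rot: [-0.534, -0.464, 0.535, -0.463]
force: [-0.3, -0.9, -3.7]
finger_gap: 0.195
t 9.13 p [0.5599 0.0692 0.0809] x [-0.003  0.001 -1.   ] y [ 0.99  -0.141 -0.003] F [-0.3 -0.9 -3.7] g 0.195
shift cm [ 0.09 -0.02 -0.04] dist 0.1 rot deg [-0.01 -0.02  0.15] jaw cur -8.11 q6 0.08
 in tool axes AFTER rot: [ 0.09 -0.02 -0.04]
```

```bash
python3 -m inch '[{"translation":[0.15,0,0],"rotation":[0,0,0.1],"fingers":1},{"translation":[0.1,0.3,0],"rotation":[0,0,0],"fingers":1},{"translation":[0.1,0.6,0],"rotation":[0,0,0],"fingers":1}]' 80
python3 - <<'E'
from h import *
go([*fx(45,24),.08],-8.1)
E
```

```text
t: 9.38
ee_pos: [0.568, 0.0685, 0.0798]
tcp_rot: [-0.534, -0.464, 0.534, -0.463]
force: [-1.4, -1.0, -0.0]
finger_gap: 0.198
t 9.38 p [0.568  0.0685 0.0798] x [-0.002  0.001 -1.   ] y [ 0.99  -0.14  -0.002] F [-1.4 -1.  -0. ] g 0.198
shift cm [-0.04  7.47  0.01] dist 7.47 rot deg [ 0.03 -0.02  0.13] jaw cur -8.07 q6 0.08
 in tool axes AFTER rot: [-0.02  7.47  0.  ]
```

```bash
python3 -m inch '[{"translation":[0.1,0.6,0],"rotation":[0,0,0],"fingers":1},{"translation":[0.1,0.6,0],"rotation":[0,0,0],"fingers":1},{"translation":[0.1,0.6,0],"rotation":[0,0,0],"fingers":1}]' 80
python3 - <<'E'
from h import *
go([*fx(45,24),.08],-8.1)
E
```

```text
t: 9.63
ee_pos: [0.5877, 0.0663, 0.0797]
tcp_rot: [-0.534, -0.464, 0.534, -0.463]
force: [-4.3, -0.3, 6.5]
finger_gap: 0.199
t 9.63 p [0.5877 0.0663 0.0797] x [-0.002  0.001 -1.   ] y [ 0.99  -0.14  -0.002] F [-4.3 -0.3  6.5] g 0.199
shift cm [-0.04  5.49  0.07] dist 5.49 rot deg [ 0.05 -0.06  0.1 ] jaw cur -8.05 q6 0.08
 in tool axes AFTER rot: [-0.03  5.49  0.06]
```

Steady light contact; continue.

```bash
python3 -m inch '[{"translation":[0.06,0.7,0],"rotation":[0,0,0],"fingers":1},{"translation":[0.06,0.7,0],"rotation":[0,0,0],"fingers":1},{"translation":[0.06,0.7,0],"rotation":[0,0,0],"fingers":1}]' 80
python3 -m inch '[{"translation":[0.06,0.7,0],"rotation":[0,0,0],"fingers":1},{"translation":[0.06,0.7,0],"rotation":[0,0,0],"fingers":1},{"translation":[0.04,0.7,0],"rotation":[0,0,0],"fingers":1}]' 80
python3 - <<'E'
from h import *
go([*fx(45,24),.08],-8.1);wshot('w11')
E
```

```text
t: 9.88
ee_pos: [0.6106, 0.0634, 0.0798]
tcp_rot: [-0.533, -0.465, 0.534, -0.463]
force: [-4.7, 0.6, 5.7]
finger_gap: 0.194
t: 10.13
ee_pos: [0.6341, 0.0603, 0.0798]
tcp_rot: [-0.533, -0.465, 0.534, -0.462]
force: [-4.1, 0.1, 3.3]
finger_gap: 0.195
t 10.13 p [0.6341 0.0603 0.0798] x [-0.004  0.002 -1.   ] y [ 0.99  -0.14  -0.004] F [-4.1  0.1  3.3] g 0.195
shift cm [-0.02  0.81  0.13] dist 0.82 rot deg [ 0.05 -0.08  0.24] jaw cur -8.05 q6 0.07
 in tool axes AFTER rot: [-0.02  0.81  0.13]
```

View pics/w11.png

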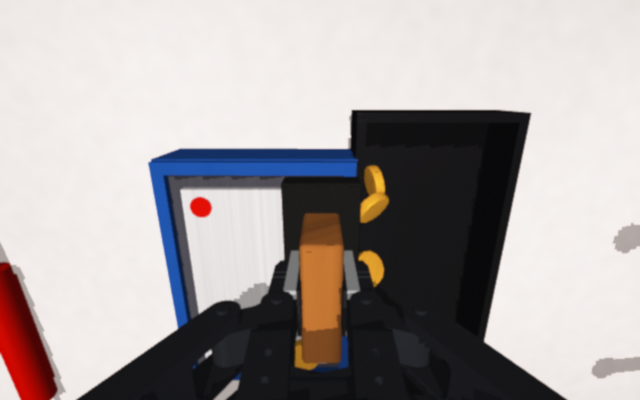

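```bash
python3 -m inch '[{"translation":[0.02,0.7,0],"rotation":[0,0,0.2],"fingers":1},{"translation":[0,0.7,0],"rotation":[0,0,0],"fingers":1},{"translation":[0,0.4,0],"rotation":[0,0,0],"fingers":1},{"translation":[-0.5,0,0],"rotation":[0,0,0],"fingers":1},{"translation":[-1.5,-0.5,0],"rotation":[0,0,0],"fingers":1}]' 80
python3 - <<'E'
from h import *
go([*fx(-60,0),.11],-8.1);wshot('w12')
E
```

```text
t: 10.6
ee_pos: [0.6495, 0.0572, 0.0949]
tcp_rot: [-0.534, -0.464, 0.534, -0.463]
force: [0.1, -0.6, -4.0]
finger_gap: 0.198
t 10.6 p [0.6495 0.0572 0.0949] x [-0.002  0.001 -1.   ] y [ 0.99  -0.141 -0.002] F [ 0.1 -0.6 -4. ] g 0.198
shift cm [ -1.5  -11.26   2.43] dist 11.62 rot deg [-0.   -0.04  0.1 ] jaw cur -8.1 q6 0.07
 in tool axes AFTER rot: [ -1.51 -11.26   2.43]
```

View pics/w12.png

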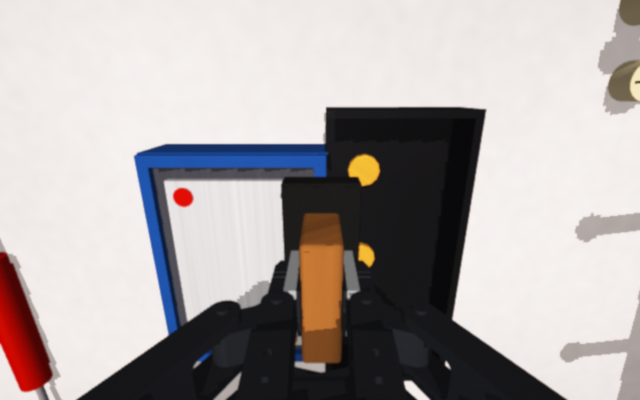

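```bash
python3 -m inch '[{"translation":[-2.5,0,0],"rotation":[0,0,0],"fingers":1},{"translation":[-0.5,-2.5,1],"rotation":[0,0,0],"fingers":1},{"translation":[0,-3,1.5],"rotation":[0,0,0],"fingers":1},{"translation":[0,-3,1.5],"rotation":[0,0,0],"fingers":1},{"translation":[0,-2,1.5],"rotation":[0,0,0],"fingers":1}]' 80
python3 -m inch '[{"translation":[0,0,1],"rotation":[0,0,0],"fingers":1},{"translation":[0,0,0],"rotation":[0,0,0],"fingers":1}]'
python3 - <<'E'
from h import *
go([*fx(-56,-38),.10],-8.1);wshot('w13')
E
```

```text
t: 11.07
ee_pos: [0.5409, 0.0176, 0.1276]
tcp_rot: [0.537, 0.46, -0.529, 0.468]
force: [-0.3, 0.4, -3.8]
finger_gap: 0.196
t: 11.23
ee_pos: [0.5348, 0.0064, 0.1254]
tcp_rot: [0.537, 0.461, -0.53, 0.468]
force: [0.8, -0.2, -3.0]
finger_gap: 0.199
t 11.23 p [0.5348 0.0064 0.1254] x [ 0.014 -0.001 -1.   ] y [ 0.99  -0.138  0.014] F [ 0.8 -0.2 -3. ] g 0.199
shift cm [ 2.53 -0.25 -0.41] dist 2.58 rot deg [ 0.16 -0.04 -0.79] jaw cur -7.94 q6 -0.04
 in tool axes AFTER rot: [ 2.54 -0.22 -0.41]
```

View pics/w13.png

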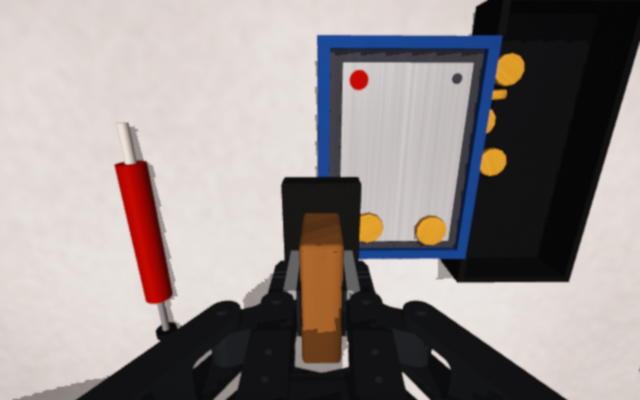

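```bash
python3 -m inch '[{"translation":[1,-0.6,-0.2],"rotation":[0.2,0,-0.8],"fingers":1},{"translation":[1,0,0],"rotation":[0,0,0],"fingers":1},{"translation":[0,0,0],"rotation":[0,0,0],"fingers":1}]'
python3 - <<'E'
from h import *
go([*fx(-60,-38),.081],-8.1)
E
```

```text
t: 11.53
ee_pos: [0.5315, 0.0106, 0.1037]
tcp_rot: [0.535, 0.463, -0.534, 0.463]
force: [-1.1, -0.9, -4.0]
finger_gap: 0.199
t 11.53 p [0.5315 0.0106 0.1037] x [ 0.002  0.002 -1.   ] y [ 0.99  -0.142  0.001] F [-1.1 -0.9 -4. ] g 0.199
shift cm [ 2.27 -0.23 -0.04] dist 2.28 rot deg [-0.09 -0.12 -0.09] jaw cur -8.19 q6 -0.03
 in tool axes AFTER rot: [ 2.27 -0.23 -0.04]
```

```bash
python3 -m inch '[{"translation":[0.9,-0.2,0],"rotation":[0,0,0],"fingers":1},{"translation":[0.9,0,0],"rotation":[0,0,0],"fingers":1},{"translation":[0.4,0,0],"rotation":[0,0,0],"fingers":1},{"translation":[0,0,0],"rotation":[0,0,0],"fingers":1}]'
python3 - <<'E'
from h import *
go([*fx(-60,-38),.081],-8.1)
E
```

```text
t: 11.87
ee_pos: [0.5313, 0.012, 0.0797]
tcp_rot: [0.534, 0.464, -0.533, 0.463]
force: [-3.3, -1.0, 8.3]
finger_gap: 0.199
t 11.87 p [0.5313 0.012  0.0797] x [ 0.001  0.002 -1.   ] y [ 0.99 -0.14  0.  ] F [-3.3 -1.   8.3] g 0.199
shift cm [-0.13 -0.19  0.09] dist 0.25 rot deg [ 0.05 -0.1  -0.02] jaw cur -8.05 q6 -0.03
 in tool axes AFTER rot: [-0.13 -0.19  0.09]
```

```bash
python3 -m inch '[{"translation":[-0.05,0.5,0.1],"rotation":[0,0,0],"fingers":1},{"translation":[0.05,0.7,0],"rotation":[0,0,0],"fingers":1},{"translation":[0.05,0.7,0],"rotation":[0,0,0],"fingers":1}]'
python3 - <<'E'
from h import *
go([*fx(45,-38),.0798],-8.1)
E
```

```text
t: 12.12
ee_pos: [0.5493, 0.009, 0.0798]
tcp_rot: [-0.532, -0.466, 0.535, -0.462]
force: [-4.9, 0.6, 4.7]
finger_gap: 0.201
t 12.12 p [0.5493 0.009  0.0798] x [-0.007  0.002 -1.   ] y [ 0.99  -0.139 -0.007] F [-4.9  0.6  4.7] g 0.201
shift cm [-0.06  8.49  0.07] dist 8.49 rot deg [ 0.14 -0.09  0.4 ] jaw cur -7.96 q6 -0.03
 in tool axes AFTER rot: [0.   8.49 0.05]
```

```bash
python3 -m inch '[{"translation":[0.05,0.7,0],"rotation":[0.1,0,0.4],"fingers":1},{"translation":[0.06,0.7,0],"rotation":[0,0,0],"fingers":1},{"translation":[0.06,0.7,0],"rotation":[0,0,0],"fingers":1},{"translation":[0.06,0.7,0],"rotation":[0,0,0],"fingers":1}]'
python3 - <<'E'
from h import *
go([*fx(45,-38),.0798],-8.1)
E
```

```text
t: 12.45
ee_pos: [0.5794, 0.0052, 0.0798]
tcp_rot: [-0.533, -0.465, 0.534, -0.462]
force: [-5.6, 0.2, 6.2]
finger_gap: 0.199
t 12.45 p [0.5794 0.0052 0.0798] x [-0.004  0.002 -1.   ] y [ 0.99  -0.14  -0.004] F [-5.6  0.2  6.2] g 0.199
shift cm [-0.02  5.45  0.1 ] dist 5.45 rot deg [ 0.07 -0.09  0.23] jaw cur -8.03 q6 -0.03
 in tool axes AFTER rot: [0.   5.45 0.1 ]
```

```bash
python3 -m inch '[{"translation":[0.06,0.7,0],"rotation":[0,0,0.2],"fingers":1},{"translation":[0.06,0.7,0],"rotation":[0,0,0],"fingers":1},{"translation":[0.06,0.7,0],"rotation":[0,0,0],"fingers":1},{"translation":[0.05,0.7,0],"rotation":[0,0,0],"fingers":1},{"translation":[0.05,0.7,0],"rotation":[0,0,0],"fingers":1}]'
python3 -m inch '[{"translation":[0.04,0.7,0],"rotation":[0,0,0.2],"fingers":1},{"translation":[0.02,0.7,0],"rotation":[0,0,0],"fingers":1},{"translation":[0,0.7,0],"rotation":[0,0,0],"fingers":1},{"translation":[0,0.6,0],"rotation":[0,0,0],"fingers":1}]'
python3 - <<'E'
from h import *
go([*fx(60,-38),.0798],-8.1)
E
```

```text
t: 12.87
ee_pos: [0.6175, 0.0002, 0.0798]
tcp_rot: [-0.533, -0.465, 0.534, -0.463]
force: [-6.1, 0.3, 7.2]
finger_gap: 0.196
t: 13.2
ee_pos: [0.6475, -0.0038, 0.0797]
tcp_rot: [0.534, 0.464, -0.533, 0.463]
force: [-4.5, 0.3, 4.8]
finger_gap: 0.195
t 13.2 p [ 0.6475 -0.0038  0.0797] x [-0.     0.002 -1.   ] y [ 0.99  -0.139 -0.001] F [-4.5  0.3  4.8] g 0.195
shift cm [-0.01  0.08  0.17] dist 0.19 rot deg [ 0.1  -0.1   0.03] jaw cur -8.0 q6 -0.02
 in tool axes AFTER rot: [-0.01  0.08  0.17]
```

```bash
python3 -m inch '[{"translation":[-1,0,0],"rotation":[0,0,0],"fingers":1},{"translation":[-3,0,0],"rotation":[0,0,0],"fingers":1},{"translation":[-3,-1,0],"rotation":[0,0,0],"fingers":1},{"translation":[-1,-3,0],"rotation":[0,0,0],"fingers":1},{"translation":[0,-3,0],"rotation":[0,0,0],"fingers":1}]'
python3 -m inch '[{"translation":[0,-3.5,0],"rotation":[0,0,0],"fingers":1},{"translation":[0,-3,0],"rotation":[0,0,0],"fingers":1},{"translation":[0,0,0],"rotation":[0,0,0],"fingers":1}]'
python3 - <<'E'
from h import *
wshot('w14')
go([.499,.312,.15],-14.8)
E
```

```text
t: 13.62
ee_pos: [0.5835, 0.0038, 0.1577]
tcp_rot: [0.537, 0.461, -0.532, 0.465]
force: [0.1, -0.2, -3.3]
finger_gap: 0.198
t: 13.87
ee_pos: [0.5134, 0.0141, 0.1555]
tcp_rot: [0.537, 0.461, -0.531, 0.466]
force: [0.3, 0.2, -3.6]
finger_gap: 0.199
t 13.92 p [0.5161 0.0134 0.1565] x [ 0.015 -0.    -1.   ] y [ 0.99  -0.142  0.015] F [ 1.   1.  -3.1] g 0.2
shift cm [  0.61  -5.93 -29.31] dist 29.91 rot deg [ 6.66 -0.15 -0.86] jaw cur -8.14 q6 -0.03
 in tool axes AFTER rot: [  0.65  -9.28 -28.43]
```

View pics/w14.png

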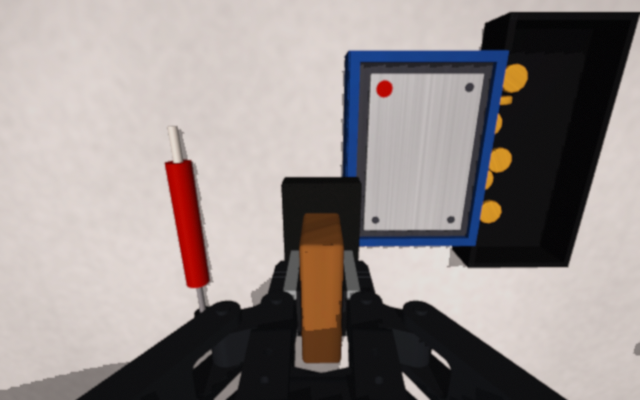

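```bash
python3 -m inch '[{"translation":[0,-0.6,-2.5],"rotation":[6.6,-0.1,-0.8],"fingers":1},{"translation":[0,-0.9,-3],"rotation":[0,0,0],"fingers":1},{"translation":[0,-0.9,-3],"rotation":[0,0,0],"fingers":1},{"translation":[0,-0.9,-3],"rotation":[0,0,0],"fingers":1},{"translation":[0,-0.9,-3],"rotation":[0,0,0],"fingers":1}]'
python3 -m inch '[{"translation":[0,-1,-3],"rotation":[0,0,0],"fingers":1},{"translation":[0,-1,-3],"rotation":[0,0,0],"fingers":1},{"translation":[0,-1,-3],"rotation":[0,0,0],"fingers":1},{"translation":[0,-1,-2.5],"rotation":[0,0,0],"fingers":1},{"translation":[0,0,0],"rotation":[0,0,0],"fingers":1}]'
python3 - <<'E'
from h import *
go([.499,.312,.09],-14.8);wshot('w15')
E
```

```text
t: 14.33
ee_pos: [0.5172, 0.1634, 0.1574]
tcp_rot: [0.568, 0.422, -0.559, 0.431]
force: [0.7, -0.2, -3.1]
finger_gap: 0.194
t: 14.75
ee_pos: [0.5163, 0.2976, 0.1573]
tcp_rot: [0.573, 0.422, -0.553, 0.433]
force: [-0.5, -0.3, -3.8]
finger_gap: 0.197
t 14.75 p [0.5163 0.2976 0.1573] x [ 0.032  0.005 -0.999] y [ 0.963 -0.269  0.029] F [-0.5 -0.3 -3.8] g 0.197
shift cm [ 6.68 -2.25 -0.83] dist 7.1 rot deg [-0.82 -0.75 -1.68] jaw cur -15.63 q6 0.63
 in tool axes AFTER rot: [ 6.73 -2.04 -0.95]
```

View pics/w15.png

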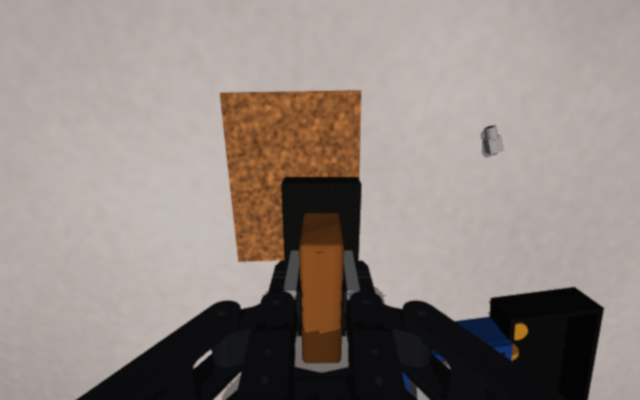

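```bash
python3 -m inch '[{"translation":[1,-2,-1],"rotation":[-0.8,-0.7,-1.7],"fingers":1},{"translation":[2.5,0,0],"rotation":[0,0,0],"fingers":1},{"translation":[2,0,0],"rotation":[0,0,0],"fingers":1},{"translation":[0.5,0,0],"rotation":[0,0,0],"fingers":1},{"translation":[0,0,0],"rotation":[0,0,0],"fingers":1}]'
python3 - <<'E'
from h import *
go([.4995,.313,.0375],-14.8);wshot('w16')
E
```

```text
t: 15.22
ee_pos: [0.5068, 0.311, 0.096]
tcp_rot: [0.563, 0.429, -0.557, 0.433]
force: [0.5, 0.7, -3.2]
finger_gap: 0.196
t 15.22 p [0.5068 0.311  0.096 ] x [ 0.01   0.001 -1.   ] y [ 0.967 -0.256  0.009] F [ 0.5  0.7 -3.2] g 0.196
shift cm [ 5.84 -0.81  0.01] dist 5.9 rot deg [-0.01 -0.18 -0.53] jaw cur -14.81 q6 0.64
 in tool axes AFTER rot: [ 5.85 -0.76 -0.01]
```

View pics/w16.png

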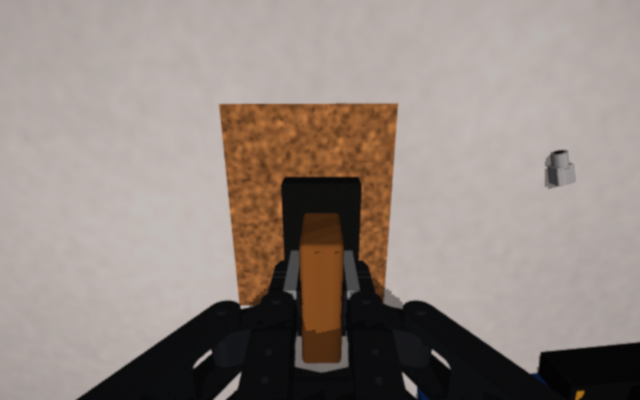

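```bash
python3 -m inch '[{"translation":[1.5,-0.9,0],"rotation":[0,-0.2,-0.5],"fingers":1},{"translation":[1.3,-0.1,0],"rotation":[0,0,0],"fingers":1},{"translation":[1.2,-0.1,0],"rotation":[0,0,0],"fingers":1},{"translation":[0.5,0,0],"rotation":[0,0,0],"fingers":1},{"translation":[0,0,0],"rotation":[0,0,0],"fingers":1}]'
python3 - <<'E'
from h import *
go([.4995,.313,.0375],-14.8)
E
```

```text
t: 15.68
ee_pos: [0.4996, 0.3135, 0.0523]
tcp_rot: [0.564, 0.429, -0.558, 0.431]
force: [-0.0, 0.5, -3.0]
finger_gap: 0.196
t 15.68 p [0.4996 0.3135 0.0523] x [ 0.008  0.003 -1.   ] y [ 0.966 -0.259  0.007] F [-0.   0.5 -3. ] g 0.196
shift cm [ 1.48 -0.    0.06] dist 1.48 rot deg [-0.23 -0.27 -0.39] jaw cur -15.03 q6 0.65
 in tool axes AFTER rot: [1.48 0.01 0.05]
```

```bash
python3 -m inch '[{"translation":[0.6,0,0],"rotation":[-0.2,-0.2,-0.4],"fingers":1},{"translation":[0.4,0,0],"rotation":[0,0,0],"fingers":1},{"translation":[0,0,0],"rotation":[0,0,0],"fingers":1}]'
python3 - <<'E'
from h import *
go([.4995,.313,.0375],-14.8);wshot('w17')
E
```

```text
t: 15.93
ee_pos: [0.5002, 0.3138, 0.0422]
tcp_rot: [0.561, 0.432, -0.56, 0.431]
force: [0.5, 0.3, -3.2]
finger_gap: 0.192
t 15.93 p [0.5002 0.3138 0.0422] x [ 0.001  0.002 -1.   ] y [ 0.967 -0.256  0.   ] F [ 0.5  0.3 -3.2] g 0.192
shift cm [ 0.47 -0.05  0.09] dist 0.49 rot deg [-0.01 -0.11 -0.01] jaw cur -14.81 q6 0.65
 in tool axes AFTER rot: [ 0.47 -0.05  0.09]
```

View pics/w17.png

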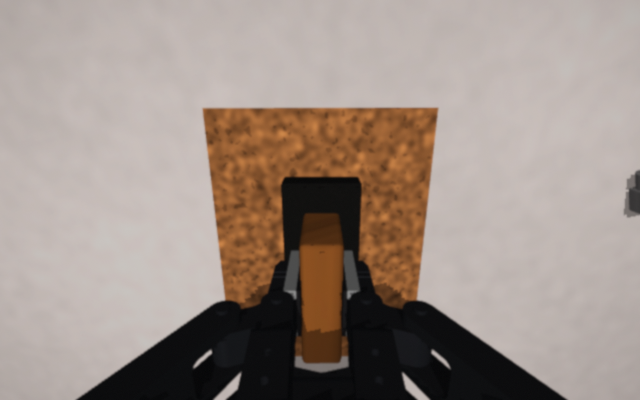

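```bash
python3 -m inch '[{"translation":[0.3,0,0],"rotation":[0,0,0],"fingers":1},{"translation":[0.2,0,0],"rotation":[0,0,0],"fingers":1},{"translation":[0.1,0,0],"rotation":[0,0,0],"fingers":1}]'
python3 - <<'E'
from h import *
go([.4995,.313,.0375],-14.8)
E
```

```text
t: 16.23
ee_pos: [0.5017, 0.3144, 0.0377]
tcp_rot: [0.562, 0.431, -0.558, 0.431]
force: [-1.5, -0.9, 4.6]
finger_gap: 0.197
t 16.23 p [0.5017 0.3144 0.0377] x [ 0.004  0.003 -1.   ] y [ 0.967 -0.256  0.003] F [-1.5 -0.9  4.6] g 0.197
shift cm [ 0.02 -0.17  0.19] dist 0.26 rot deg [-0.01 -0.23 -0.17] jaw cur -14.81 q6 0.65
 in tool axes AFTER rot: [ 0.02 -0.17  0.19]
```

```bash
python3 -m inch '[{"translation":[-0.1,-0.25,0.25],"rotation":[0,-0.2,-0.2],"fingers":1},{"translation":[0.1,0,0],"rotation":[0,0,0],"fingers":1},{"translation":[0,0,0],"rotation":[0,0,0],"fingers":4},{"translation":[0,0,0],"rotation":[0,0,0],"fingers":4},{"translation":[0,0,0],"rotation":[0,0,0],"fingers":4}]'
python3 -m inch '[{"translation":[0,0,0],"rotation":[0,0,0],"fingers":4},{"translation":[-1.5,0,0],"rotation":[0,0,0],"fingers":4},{"translation":[-3,0,0],"rotation":[0,0,0],"fingers":4},{"translation":[-3.5,0,0],"rotation":[0,0,0],"fingers":4},{"translation":[-4,0,0],"rotation":[0,0,0],"fingers":4}]'
python3 -m inch '[{"translation":[-4,0,0],"rotation":[0,0,0],"fingers":4},{"translation":[-2,0,0],"rotation":[0,0,0],"fingers":4},{"translation":[0,0,0],"rotation":[0,0,0],"fingers":4}]'
python3 - <<'E'
from h import *
st();wshot('w18')
E
```

```text
t: 16.65
ee_pos: [0.5003, 0.3133, 0.0403]
tcp_rot: [0.562, 0.431, -0.559, 0.432]
force: [0.6, 0.8, 0.8]
finger_gap: 0.468
t: 17.07
ee_pos: [0.4949, 0.3107, 0.1546]
tcp_rot: [-0.555, -0.433, 0.565, -0.43]
force: [0.2, 0.3, 0.4]
finger_gap: 0.469
t: 17.32
ee_pos: [0.4996, 0.3128, 0.2289]
tcp_rot: [0.562, 0.431, -0.559, 0.432]
force: [1.7, 0.1, 0.2]
finger_gap: 0.475
t 17.32 p [0.4996 0.3128 0.2289] x [ 0.004  0.002 -1.   ] y [ 0.967 -0.256  0.003] F [1.7 0.1 0.2] g 0.475
```

View pics/w18.png

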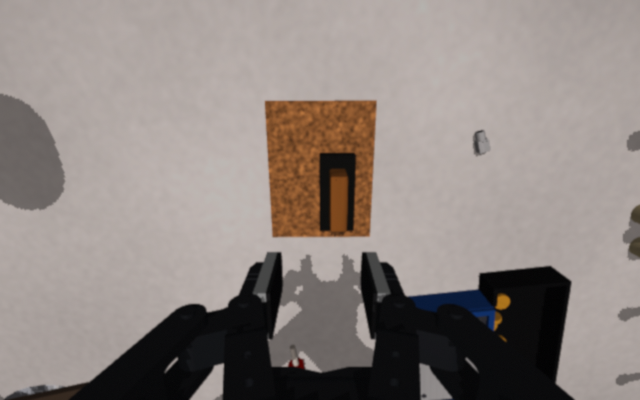

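Run:
```python
from h import *
crop('pics/w18.png','pics/c8.png',255,90,395,245,4)
```

```text
(no output)
```

View pics/c8.png

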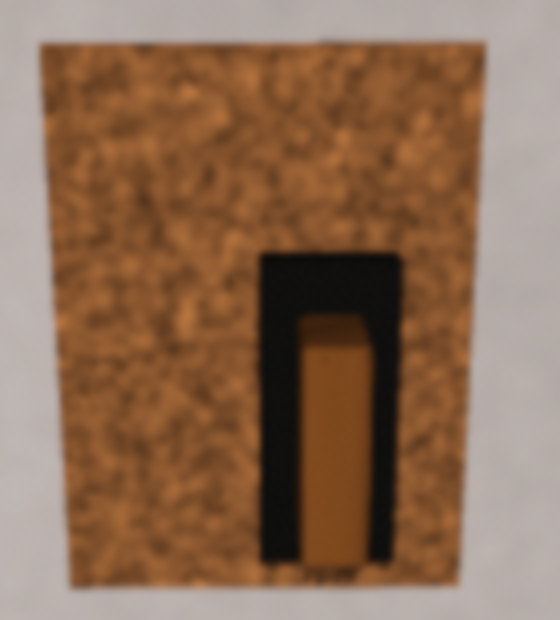

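Run:
```python
from h import *
T=np.load('pics/w18_T.npy'); c=lambda u,v:(255+u/4,90+v/4)
def S(n,pts,z):
    m=np.array([wplane(c(*u),z,T) for u in pts]); e=m[0]+m[1]-m[2]-m[3]; print(n,m.mean(0),'yang',np.degrees(np.arctan2(e[1],e[0]))); return m.mean(0)
S('mat',[(41,44),(486,42),(459,586),(71,587)],0)
S('foot',[(261,254),(401,254),(393,562),(261,562)],.014)
r=S('rib',[(302,346),(374,346),(367,566),(303,565)],.052)
go([*r[:2],.09],-14.8)
```

```text
mat [ 0.4996  0.312  -0.    ] yang 75.33021641080907
foot [0.5121 0.288  0.014 ] yang 75.40841252683877
rib [0.5121 0.2879 0.052 ] yang 75.49141450241655
t 17.37 p [0.4994 0.3126 0.2274] x [ 0.003  0.002 -1.   ] y [ 0.967 -0.256  0.002] F [-0.5  0.3  1.1] g 0.469
shift cm [13.74  1.83  2.1 ] dist 14.02 rot deg [-0.02 -0.13 -0.12] jaw cur -14.82 q6 0.65
 in tool axes AFTER rot: [13.74  1.86  2.07]
```

```bash
python3 -m inch '[{"translation":[3,1.8,2.1],"rotation":[0,0,0],"fingers":5},{"translation":[3.5,-0.1,0],"rotation":[0,0,0],"fingers":5},{"translation":[3.5,-0.1,0],"rotation":[0,0,0],"fingers":5},{"translation":[2.5,-0.1,0],"rotation":[0,0,0],"fingers":5},{"translation":[0,0,0],"rotation":[0,0,0],"fingers":5}]'
python3 - <<'E'
from h import *
go([.5121,.2885,.036],-14.8);wshot('w19')
E
```

```text
t: 17.78
ee_pos: [0.5095, 0.2878, 0.0967]
tcp_rot: [0.563, 0.431, -0.558, 0.432]
force: [-1.0, -0.9, 0.1]
finger_gap: 0.584
t 17.78 p [0.5095 0.2878 0.0967] x [ 0.006  0.003 -1.   ] y [ 0.967 -0.255  0.005] F [-1.  -0.9  0.1] g 0.584
shift cm [ 6.07  0.21 -0.11] dist 6.08 rot deg [ 0.01 -0.26 -0.31] jaw cur -14.79 q6 0.6
 in tool axes AFTER rot: [ 6.07  0.24 -0.13]
```

View pics/w19.png

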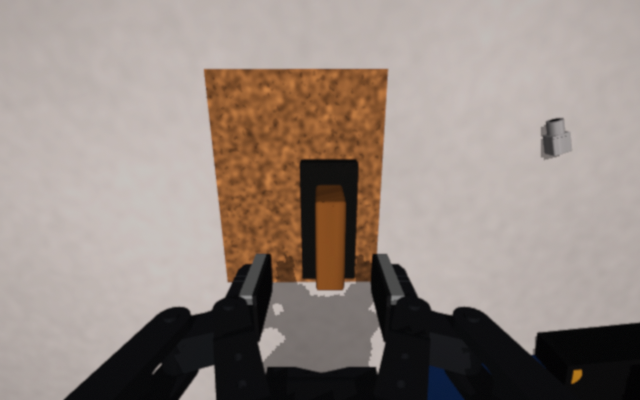

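```bash
python3 -m inch '[{"translation":[2,0.15,-0.1],"rotation":[0,-0.2,-0.3],"fingers":5},{"translation":[2,-0.15,0],"rotation":[0,0,0],"fingers":5},{"translation":[1.3,-0.15,0],"rotation":[0,0,0],"fingers":5},{"translation":[0.5,0,0],"rotation":[0,0,0],"fingers":5},{"translation":[0,0,0],"rotation":[0,0,0],"fingers":5}]'
python3 - <<'E'
from h import *
go([.5121,.2885,.036],-14.8);wshot('w20')
E
```

```text
t: 18.25
ee_pos: [0.5118, 0.2909, 0.0421]
tcp_rot: [0.563, 0.431, -0.557, 0.432]
force: [0.3, 0.1, 1.1]
finger_gap: 0.591
t 18.25 p [0.5118 0.2909 0.0421] x [ 0.007  0.003 -1.   ] y [ 0.967 -0.254  0.006] F [0.3 0.1 1.1] g 0.591
shift cm [0.6  0.09 0.23] dist 0.65 rot deg [ 0.06 -0.27 -0.33] jaw cur -14.74 q6 0.6
 in tool axes AFTER rot: [0.61 0.1  0.23]
```

View pics/w20.png

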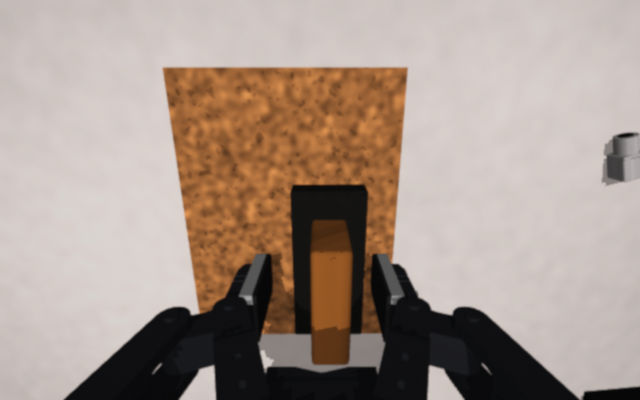

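```bash
python3 -m inch '[{"translation":[0.5,0.35,0.2],"rotation":[0,-0.2,-0.3],"fingers":5},{"translation":[0,0,0],"rotation":[0,0,0],"fingers":5},{"translation":[0,0,0],"rotation":[0,0,0],"fingers":1},{"translation":[0,0,0],"rotation":[0,0,0],"fingers":1},{"translation":[0,0,0],"rotation":[0,0,0],"fingers":1}]' 60
python3 -m inch '[{"translation":[0,0,0],"rotation":[0,0,0],"fingers":1},{"translation":[0,0,0],"rotation":[0,0,0],"fingers":1},{"translation":[0,0,0],"rotation":[0,0,0],"fingers":1}]' 60
python3 - <<'E'
from h import *
go([.4996,.3135,.06],-14.8);wshot('w21')
T=np.load('pics/w21_T.npy');d=np.load('pics/w21.npy');K=camera_model('wrist')['K']; H=np.array(camera_model('wrist')['hand_eye'])
for uv in [(320,185),(320,232),(320,240),(320,300)]:
    z=d[uv[1],uv[0]]; pc=np.linalg.inv(K)@np.array([*uv,1.])*z; print(uv,'tool',(H[:3,:3]@pc+H[:3,3])*1000)
E
```

```text
t: 18.72
ee_pos: [0.5185, 0.2893, 0.0427]
tcp_rot: [0.563, 0.431, -0.557, 0.432]
force: [0.9, 0.8, -2.2]
finger_gap: 0.196
t: 18.97
ee_pos: [0.5184, 0.2892, 0.0426]
tcp_rot: [0.563, 0.431, -0.557, 0.432]
force: [1.1, 1.0, -0.7]
finger_gap: 0.2
t 18.97 p [0.5184 0.2892 0.0426] x [ 0.009  0.004 -1.   ] y [ 0.967 -0.254  0.008] F [ 1.1  1.  -0.7] g 0.2
shift cm [-1.75 -2.42 -1.88] dist 3.53 rot deg [ 0.06 -0.37 -0.43] jaw cur -14.74 q6 0.59
 in tool axes AFTER rot: [-1.74 -2.43 -1.87]
(320, 185) tool [ 40.2351  -0.9758 -38.2962]
(320, 232) tool [ 11.636   -0.8794 -23.177 ]
(320, 240) tool [  2.3872  -0.8413 -23.4473]
(320, 300) tool [-9.503  -0.8239 -0.323 ]
```

View pics/w21.png

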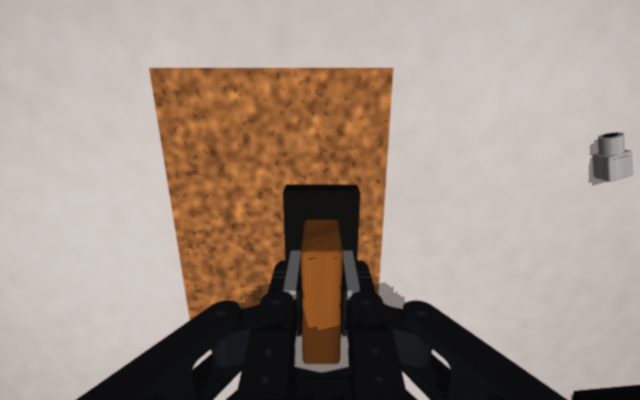

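```bash
python3 -m inch '[{"translation":[-1,0,0],"rotation":[0,0,0],"fingers":1},{"translation":[0,-0.8,-0.8],"rotation":[0,0,0],"fingers":1},{"translation":[0,-0.8,-0.8],"rotation":[0,0,0],"fingers":1},{"translation":[0,-0.8,-0.8],"rotation":[0,0,0],"fingers":1},{"translation":[0,0,0],"rotation":[0,0,0],"fingers":1}]' 60
python3 - <<'E'
from h import *
go([.5013,.3185,.0426],-14.8);wshot('w22')
E
```

```text
t: 19.43
ee_pos: [0.4977, 0.3205, 0.0517]
tcp_rot: [0.562, 0.431, -0.558, 0.431]
force: [-0.4, 0.2, -3.1]
finger_gap: 0.202
t 19.43 p [0.4977 0.3205 0.0517] x [ 0.005  0.003 -1.   ] y [ 0.967 -0.256  0.004] F [-0.4  0.2 -3.1] g 0.202
shift cm [0.91 0.39 0.1 ] dist 1.0 rot deg [-0.03 -0.26 -0.21] jaw cur -14.83 q6 0.66
 in tool axes AFTER rot: [0.91 0.4  0.1 ]
```

View pics/w22.png

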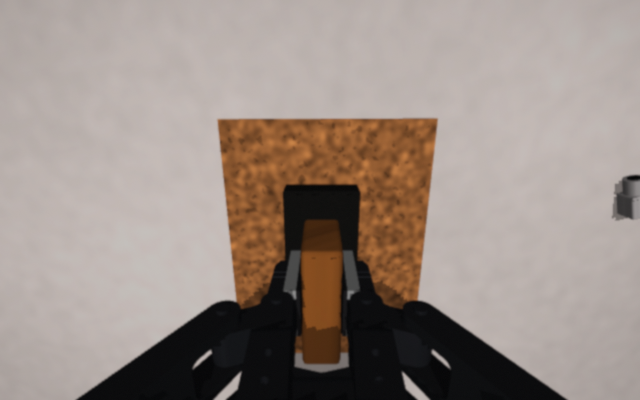

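```bash
python3 -m inch '[{"translation":[0.4,0.3,0.1],"rotation":[0,0,0],"fingers":1},{"translation":[0.4,0,0],"rotation":[0,0,0],"fingers":1},{"translation":[0.1,0,0],"rotation":[0,0,0],"fingers":1}]' 60
python3 - <<'E'
from h import *
go([.5013,.3185,.0426],-14.8)
E
```

```text
t: 19.73
ee_pos: [0.5007, 0.319, 0.0425]
tcp_rot: [0.562, 0.432, -0.558, 0.433]
force: [-3.8, -1.3, 5.4]
finger_gap: 0.196
t 19.73 p [0.5007 0.319  0.0425] x [ 0.006  0.003 -1.   ] y [ 0.967 -0.253  0.005] F [-3.8 -1.3  5.4] g 0.196
shift cm [-0.01  0.07  0.04] dist 0.08 rot deg [ 0.14 -0.23 -0.28] jaw cur -14.67 q6 0.65
 in tool axes AFTER rot: [-0.01  0.07  0.04]
```

Within 1 mm. Release and rise.

```bash
python3 -m inch '[{"translation":[-0.05,0,0],"rotation":[0,0,0],"fingers":4},{"translation":[0,0,0],"rotation":[0,0,0],"fingers":4},{"translation":[0,0,0],"rotation":[0,0,0],"fingers":4},{"translation":[0,0,0],"rotation":[0,0,0],"fingers":4},{"translation":[-1.5,0,0],"rotation":[0,0,0],"fingers":4}]'
python3 -m inch '[{"translation":[-3,0,0],"rotation":[0,0,0],"fingers":4},{"translation":[-4,0,0],"rotation":[0,0,0],"fingers":4},{"translation":[-4,0,0],"rotation":[0,0,0],"fingers":4},{"translation":[-4,0,0],"rotation":[0,0,0],"fingers":4},{"translation":[0,0,0],"rotation":[0,0,0],"fingers":4}]'
python3 - <<'E'
from h import *
st();wshot('w23');crop('pics/w23.png','pics/c9.png',245,80,395,245,4)
E
```

```text
t: 20.15
ee_pos: [0.5015, 0.3177, 0.057]
tcp_rot: [0.562, 0.431, -0.559, 0.432]
force: [-0.6, 0.8, -0.2]
finger_gap: 0.468
t: 20.57
ee_pos: [0.5014, 0.3166, 0.2144]
tcp_rot: [0.562, 0.43, -0.559, 0.432]
force: [1.0, 0.9, 1.3]
finger_gap: 0.47
t 20.57 p [0.5014 0.3166 0.2144] x [ 0.005  0.001 -1.   ] y [ 0.967 -0.257  0.004] F [1.  0.9 1.3] g 0.47
```

View pics/c9.png

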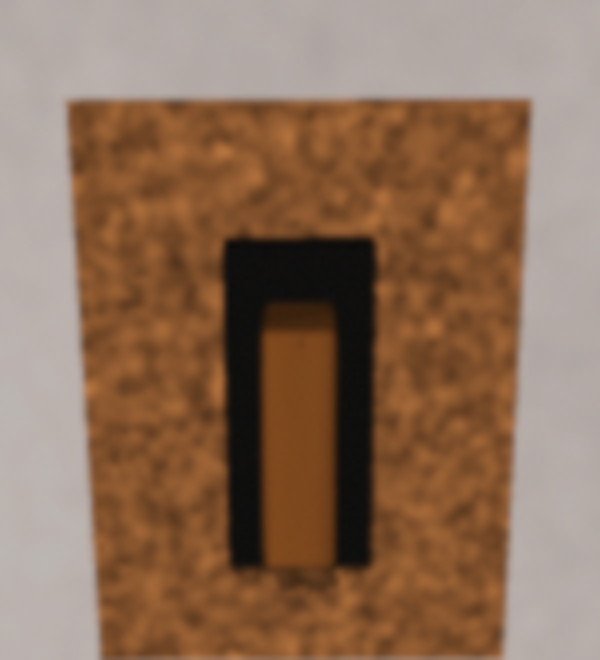

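Run:
```python
from h import *
T=np.load('pics/w23_T.npy'); c=lambda u,v:(245+u/4,80+v/4)
def S(n,pts,z):
    m=np.array([wplane(c(*u),z,T) for u in pts]); e=m[0]+m[1]-m[2]-m[3]; print(n,m.mean(0),'yang',np.degrees(np.arctan2(e[1],e[0]))); return m.mean(0)
S('mat',[(69,101),(531,100),(503,657),(101,657)],0)
S('foot',[(225,240),(375,239),(370,567),(232,567)],.014)
S('rib',[(262,330),(336,330),(335,566),(264,565)],.052)
go([.45,-.27,.29],-76)
```

```text
mat [0.4997 0.3123 0.    ] yang 75.27591030640804
foot [0.4996 0.3129 0.014 ] yang 75.2360366405184
rib [0.4994 0.3132 0.052 ] yang 75.16437190641943
t 20.62 p [0.5001 0.3159 0.2109] x [ 0.    -0.001 -1.   ] y [ 0.967 -0.257  0.   ] F [ 0.3 -1.   0.6] g 0.472
shift cm [-7.88 10.2  57.92] dist 59.34 rot deg [61.13  0.01 -0.04] jaw cur -14.87 q6 0.65
 in tool axes AFTER rot: [-7.91 55.64 19.03]
```

```bash
python3 -m inch '[{"translation":[-2,0,3],"rotation":[6.8,0,0],"fingers":5},{"translation":[-2,0,3],"rotation":[6.8,0,0],"fingers":5},{"translation":[-2,0,3],"rotation":[6.8,0,0],"fingers":5},{"translation":[-1,1,3],"rotation":[6.8,0,0],"fingers":5},{"translation":[-1,1.5,3],"rotation":[6.8,0,0],"fingers":5}]'
python3 -m inch '[{"translation":[0,2,3],"rotation":[6.8,0,0],"fingers":5},{"translation":[0,2.5,2],"rotation":[6.8,0,0],"fingers":5},{"translation":[0,3,1],"rotation":[6.8,0,0],"fingers":5},{"translation":[0,3,1],"rotation":[6.8,0,0],"fingers":5}]'
python3 - <<'E'
from h import *
go([.45,-.27,.29],-76)
E
```

```text
t: 21.03
ee_pos: [0.4449, 0.1688, 0.2864]
tcp_rot: [-0.661, -0.242, 0.668, -0.242]
force: [1.0, -1.2, -0.2]
finger_gap: 0.589
t: 21.37
ee_pos: [0.4329, 0.0345, 0.2875]
tcp_rot: [-0.701, -0.071, 0.706, -0.073]
force: [0.4, -0.2, 0.6]
finger_gap: 0.587
t 21.37 p [0.4329 0.0345 0.2875] x [-0.006 -0.003 -1.   ] y [ 0.202 -0.979  0.002] F [ 0.4 -0.2  0.6] g 0.587
shift cm [-0.16 30.17  4.47] dist 30.5 rot deg [-2.36  0.36 -0.12] jaw cur -78.35 q6 1.22
 in tool axes AFTER rot: [-0.25 29.96  5.71]
```

```bash
python3 -m inch '[{"translation":[0,3.2,0.3],"rotation":[-2.3,0.3,0],"fingers":5},{"translation":[0,3.3,0.6],"rotation":[0,0,0],"fingers":5},{"translation":[0,3.3,0.6],"rotation":[0,0,0],"fingers":5},{"translation":[0,3.3,0.6],"rotation":[0,0,0],"fingers":5},{"translation":[0,3.3,0.6],"rotation":[0,0,0],"fingers":5}]'
python3 -m inch '[{"translation":[0,3.3,0.6],"rotation":[0,0,0],"fingers":5},{"translation":[0,3.3,0.6],"rotation":[0,0,0],"fingers":5},{"translation":[0,3,0.6],"rotation":[0,0,0],"fingers":5},{"translation":[0,1.5,0.3],"rotation":[0,0,0],"fingers":5},{"translation":[0,0,0],"rotation":[0,0,0],"fingers":5}]'
python3 - <<'E'
from h import *
st();wshot('w24');crop('pics/w24.png','pics/c10.png',230,60,440,220,3.8)
E
```

```text
t: 21.78
ee_pos: [0.4411, -0.139, 0.2835]
tcp_rot: [-0.701, -0.084, 0.703, -0.085]
force: [0.5, 0.3, -0.1]
finger_gap: 0.586
t: 22.2
ee_pos: [0.4437, -0.2632, 0.2777]
tcp_rot: [-0.7, -0.082, 0.705, -0.08]
force: [0.2, -0.2, 0.2]
finger_gap: 0.587
t 22.2 p [ 0.4437 -0.2632  0.2777] x [-0.008  0.002 -1.   ] y [ 0.228 -0.974 -0.003] F [ 0.2 -0.2  0.2] g 0.587
```

View pics/w24.png

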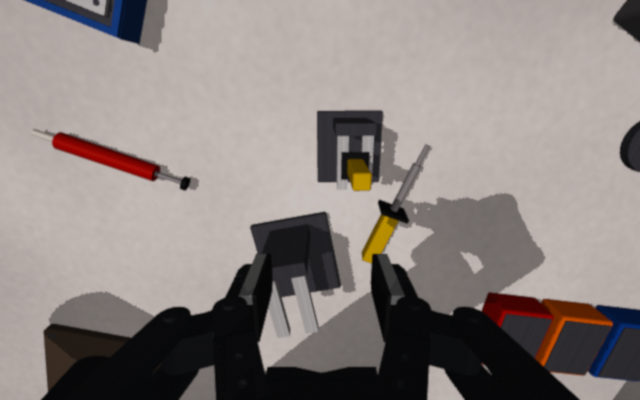

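View pics/c10.png

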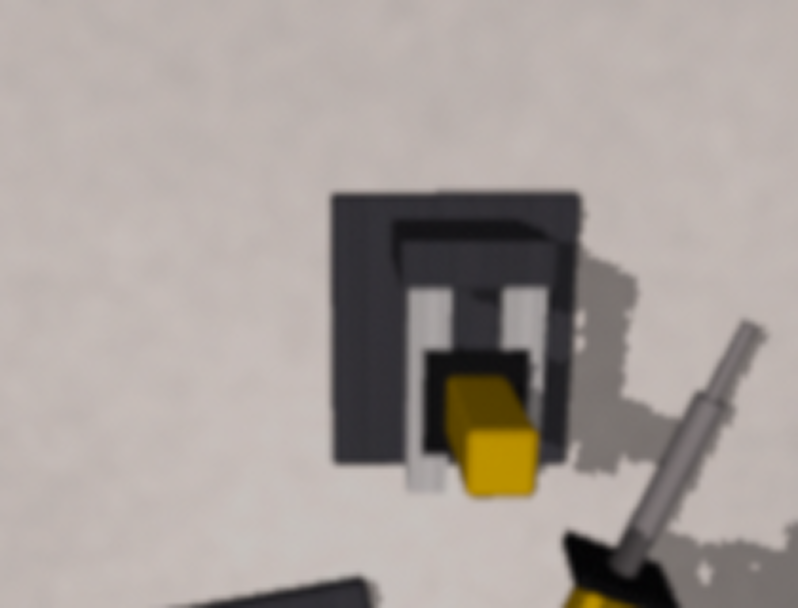

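Run:
```python
from h import *
T=np.load('pics/w24_T.npy');d=np.load('pics/w24.npy');K=camera_model('wrist')['K'];c=lambda u,v:(230+u/3.8,60+v/3.8)
def dp(uv):
    u=tuple(int(round(a)) for a in uv); z=d[u[1],u[0]]; return T[:3,:3]@(np.linalg.inv(K)@np.array([*uv,1.])*z)+T[:3,3]
print('handle top',dp(c(502,462)),'collar',dp(c(435,400)),'tineL',dp(c(428,320)),'tineR',dp(c(525,310)),'base',dp(c(360,400)))
def S(n,pts,z):
    m=np.array([wplane(c(*u),z,T) for u in pts]); e=m[0]+m[1]-m[2]-m[3]; print(n,m.mean(0),'ang x',np.degrees(np.arctan2(e[1],e[0])),'size',np.linalg.norm(m[0]-m[1]),np.linalg.norm(m[1]-m[2])); return m
S('htop',[(466,430),(537,430),(533,495),(470,496)],.149)
S('hbot/base',[(332,194),(580,192),(566,463),(333,463)],.008)
print('collar left corners',wplane(c(425,352),.089,T),wplane(c(425,453),.089,T),wplane(c(528,352),.089,T))
s=S('tines',[(407,288),(547,288),(547,400),(407,400)],.085)
# tri with scene/top views of handle top
print('tri top', tri([wray(c(502,462),T),ray('top',(370+213/3,120+273/3)),ray('scene',(220+312/5,90+203/5))]))
```

```text
handle top [ 0.4645 -0.2913  0.1484] collar [ 0.4626 -0.2806  0.0895] tineL [ 0.482  -0.274   0.0843] tineR [ 0.4905 -0.2981  0.085 ] base [ 0.4402 -0.2661  0.0076]
htop [ 0.4644 -0.2911  0.149 ] ang x 15.653784191017268 size 0.015437496542048148 0.014790654354490571
hbot/base [ 0.4691 -0.2905  0.008 ] ang x 13.50988209867192 size 0.07859325411994438 0.08902178912393088
collar left corners [ 0.4744 -0.2749  0.089 ] [ 0.4478 -0.2817  0.089 ] [ 0.4806 -0.3012  0.089 ]
tines [ 0.4787 -0.2883  0.085 ] ang x 15.268760321877025 size 0.03664348471412889 0.02989663787753027
tri top [ 0.4637 -0.2931  0.1437]
```

```bash
python3 - <<'E'
from h import *
go([.4645,-.2913,.19],-76)
E
python3 -m inch '[{"translation":[2,1.6,-1.3],"rotation":[-0.8,0,0.4],"fingers":4},{"translation":[2.5,1.6,-1.3],"rotation":[0,0,0],"fingers":4},{"translation":[2.5,0,0],"rotation":[0,0,0],"fingers":4},{"translation":[1,0,0],"rotation":[0,0,0],"fingers":4},{"translation":[0,0,0],"rotation":[0,0,0],"fingers":4}]'
python3 - <<'E'
from h import *
go([.4645,-.2913,.19],-76);wshot('w25')
E
```

```text
t 22.25 p [ 0.4435 -0.2619  0.2774] x [-0.009  0.003 -1.   ] y [ 0.229 -0.973 -0.005] F [-0.4 -0.7 -0.1] g 0.583
shift cm [ 8.71  3.38 -1.44] dist 9.45 rot deg [-0.76  0.45  0.27] jaw cur -76.77 q6 0.61
 in tool axes AFTER rot: [ 8.74  3.36 -1.32]
t: 22.67
ee_pos: [0.4773, -0.284, 0.1943]
tcp_rot: [-0.7, -0.086, 0.704, -0.088]
force: [-0.4, 0.4, 0.1]
finger_gap: 0.47
t 22.67 p [ 0.4773 -0.284   0.1943] x [-0.005 -0.003 -1.   ] y [ 0.245 -0.97   0.002] F [-0.4  0.4  0.1] g 0.47
shift cm [0.44 0.39 1.42] dist 1.54 rot deg [ 0.17  0.35 -0.11] jaw cur -75.83 q6 0.61
 in tool axes AFTER rot: [0.43 0.4  1.42]
```

View pics/w25.png

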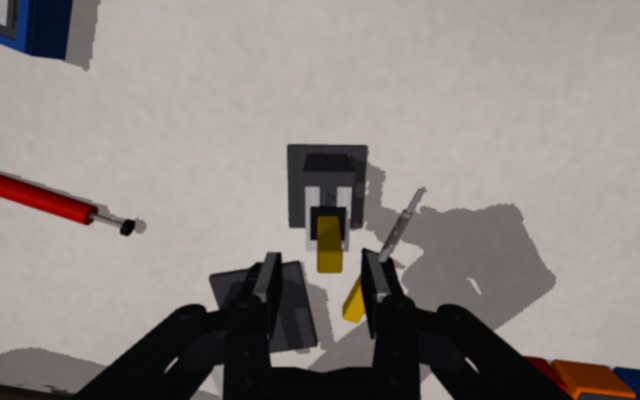

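Run:
```python
from h import *
crop('pics/w25.png','pics/c11.png',280,140,390,290,5)
```

```text
(no output)
```

View pics/c11.png

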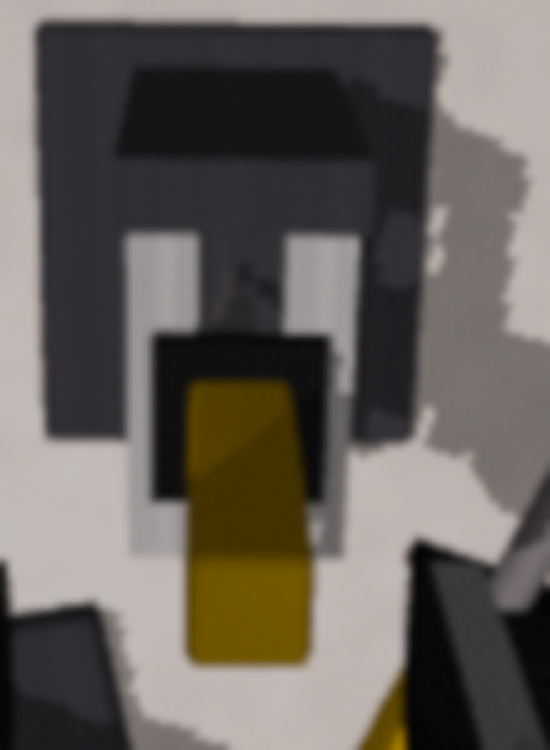

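Run:
```python
from h import *
T=np.load('pics/w25_T.npy');c=lambda u,v:(280+u/5,140+v/5)
def S(n,pts,z):
    m=np.array([wplane(c(*u),z,T) for u in pts]); e=m[0]+m[1]-m[2]-m[3]; print(n,m.mean(0),'ang x',np.degrees(np.arctan2(e[1],e[0])),'size',np.linalg.norm(m[0]-m[1]),np.linalg.norm(m[1]-m[2])); return m
S('htop',[(190,555),(310,555),(308,662),(188,662)],.149)
S('collar top',[(152,338),(331,338),(325,500),(153,500)],.089)
S('slot at tines',[(124,233),(361,233),(343,555),(131,555)],.085)
go([.465,-.2915,.16],-76)
```

```text
htop [ 0.465  -0.2909  0.149 ] ang x 13.739498065855779 size 0.014549618437830536 0.014910202031646507
collar top [ 0.4645 -0.2913  0.089 ] ang x 13.76365283893294 size 0.027917440548364793 0.02794896911273396
slot at tines [ 0.4663 -0.2909  0.085 ] ang x 13.665242580830126 size 0.036742473574465744 0.05594656386869815
t 22.72 p [ 0.4773 -0.2839  0.195 ] x [-0.005 -0.004 -1.   ] y [ 0.245 -0.97   0.002] F [-0.9  0.2 -0.6] g 0.462
shift cm [3.51 0.43 1.36] dist 3.79 rot deg [ 0.18  0.34 -0.12] jaw cur -75.82 q6 0.61
 in tool axes AFTER rot: [3.5  0.44 1.38]
```

```bash
python3 -m inch '[{"translation":[0,0.4,1.3],"rotation":[0.4,0.3,-0.1],"fingers":4},{"translation":[1,0,0],"rotation":[0,0,0],"fingers":4},{"translation":[1.5,0,0],"rotation":[0,0,0],"fingers":4},{"translation":[0.6,0,0],"rotation":[0,0,0],"fingers":4},{"translation":[0,0,0],"rotation":[0,0,0],"fingers":4}]'
python3 - <<'E'
from h import *
go([.4647,-.2911,.123],-76.2);wshot('w26')
E
```

```text
t: 23.13
ee_pos: [0.4661, -0.2915, 0.1692]
tcp_rot: [0.704, 0.082, -0.699, 0.088]
force: [-0.4, -0.2, -0.3]
finger_gap: 0.468
t 23.13 p [ 0.4661 -0.2915  0.1692] x [ 0.008 -0.007 -1.   ] y [ 0.239 -0.971  0.009] F [-0.4 -0.2 -0.3] g 0.468
shift cm [ 4.62 -0.12  0.15] dist 4.63 rot deg [ 0.04 -0.34 -0.52] jaw cur -76.16 q6 0.59
 in tool axes AFTER rot: [ 4.62 -0.07  0.13]
```

View pics/w26.png

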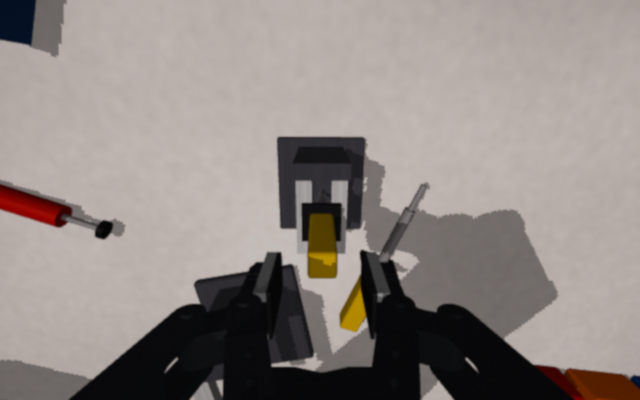

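```bash
python3 -m inch '[{"translation":[1,-0.1,0.15],"rotation":[0,-0.3,-0.5],"fingers":4},{"translation":[1.2,0,0],"rotation":[0,0,0],"fingers":4},{"translation":[1,0,0],"rotation":[0,0,0],"fingers":4},{"translation":[0.5,0,0],"rotation":[0,0,0],"fingers":4},{"translation":[0,0,0],"rotation":[0,0,0],"fingers":4}]'
python3 - <<'E'
from h import *
go([.4647,-.2911,.123],-76.2)
E
```

```text
t: 23.6
ee_pos: [0.4656, -0.2921, 0.132]
tcp_rot: [0.703, 0.084, -0.701, 0.086]
force: [0.5, 0.5, -0.2]
finger_gap: 0.467
t 23.6 p [ 0.4656 -0.2921  0.132 ] x [ 0.004 -0.003 -1.   ] y [ 0.239 -0.971  0.004] F [ 0.5  0.5 -0.2] g 0.467
shift cm [ 0.9  -0.12  0.06] dist 0.91 rot deg [ 0.04 -0.19 -0.23] jaw cur -76.16 q6 0.58
 in tool axes AFTER rot: [ 0.9  -0.12  0.06]
```

```bash
python3 -m inch '[{"translation":[0.6,-0.1,0.05],"rotation":[0,-0.2,-0.2],"fingers":4},{"translation":[0.4,0,0],"rotation":[0,0,0],"fingers":4},{"translation":[0,0,0],"rotation":[0,0,0],"fingers":4}]'
python3 - <<'E'
from h import *
go([.4647,-.2911,.123],-76.2);wshot('w27')
E
```

```text
t: 23.85
ee_pos: [0.4647, -0.2909, 0.1201]
tcp_rot: [-0.701, -0.086, 0.702, -0.085]
force: [-0.2, -0.3, -0.7]
finger_gap: 0.47
t 23.85 p [ 0.4647 -0.2909  0.1201] x [-0.001  0.001 -1.   ] y [ 0.239 -0.971 -0.001] F [-0.2 -0.3 -0.7] g 0.47
shift cm [-0.29  0.02  0.  ] dist 0.29 rot deg [0.05 0.07 0.06] jaw cur -76.15 q6 0.59
 in tool axes AFTER rot: [-0.29  0.02  0.  ]
```

View pics/w27.png

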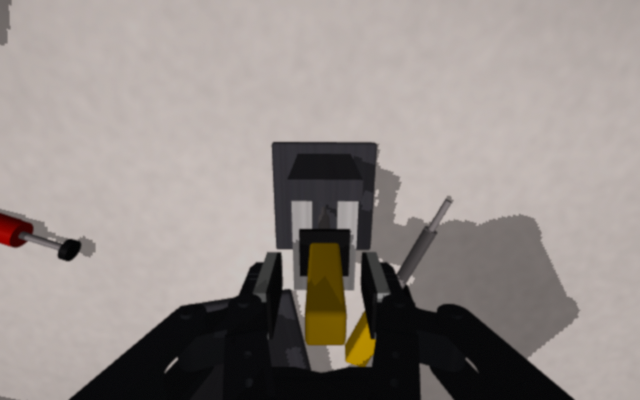

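```bash
python3 -m inch '[{"translation":[0,0,0],"rotation":[0,0,0],"fingers":0.8},{"translation":[0,0,0],"rotation":[0,0,0],"fingers":0.8},{"translation":[0,0,0],"rotation":[0,0,0],"fingers":0.8},{"translation":[0,0,0],"rotation":[0,0,0],"fingers":0.8},{"translation":[0,0,0],"rotation":[0,0,0],"fingers":0.8}]' 50
python3 - <<'E'
from h import *
o=st();wshot('w28'); print(o['torque'])
E
```

```text
t: 24.32
ee_pos: [0.4654, -0.2914, 0.1215]
tcp_rot: [0.702, 0.085, -0.702, 0.086]
force: [0.0, 0.3, -1.3]
finger_gap: 0.175
t 24.32 p [ 0.4654 -0.2914  0.1215] x [ 0.    -0.001 -1.   ] y [ 0.24  -0.971  0.001] F [ 0.   0.3 -1.3] g 0.175
[-0.0465  0.0306 -0.0491]
```

View pics/w28.png

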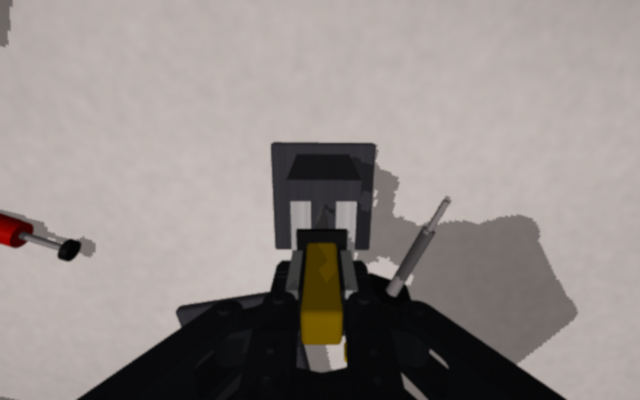

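```bash
python3 -m inch '[{"translation":[-0.6,0,0],"rotation":[0,0,0],"fingers":0.8},{"translation":[-1,0,0],"rotation":[0,0,0],"fingers":0.8},{"translation":[-1,0,0],"rotation":[0,0,0],"fingers":0.8}]'
python3 - <<'E'
from h import *
go([.4654,-.2914,.21],-76.2)
E
```

```text
t: 24.62
ee_pos: [0.464, -0.2902, 0.1467]
tcp_rot: [-0.701, -0.086, 0.703, -0.084]
force: [0.5, 0.8, -0.4]
finger_gap: 0.176
t 24.62 p [ 0.464  -0.2902  0.1467] x [-0.004  0.003 -1.   ] y [ 0.239 -0.971 -0.004] F [ 0.5  0.8 -0.4] g 0.176
shift cm [-6.33  0.12 -0.09] dist 6.33 rot deg [0.05 0.18 0.21] jaw cur -76.15 q6 0.59
 in tool axes AFTER rot: [-6.33  0.15 -0.11]
```

```bash
python3 -m inch '[{"translation":[-1,0.1,-0.1],"rotation":[0,0.2,0.2],"fingers":0.8},{"translation":[-1.3,0,0],"rotation":[0,0,0],"fingers":0.8},{"translation":[-1.3,0,0],"rotation":[0,0,0],"fingers":0.8}]'
python3 - <<'E'
from h import *
go([.4654,-.2914,.21],-76.2)
E
```

```text
t: 24.87
ee_pos: [0.4655, -0.2911, 0.1868]
tcp_rot: [0.703, 0.085, -0.701, 0.086]
force: [0.3, -1.0, -0.6]
finger_gap: 0.183
t 24.87 p [ 0.4655 -0.2911  0.1868] x [ 0.002 -0.001 -1.   ] y [ 0.24  -0.971  0.001] F [ 0.3 -1.  -0.6] g 0.183
shift cm [-2.32  0.03  0.01] dist 2.32 rot deg [ 0.06 -0.09 -0.06] jaw cur -76.14 q6 0.58
 in tool axes AFTER rot: [-2.32  0.03  0.02]
```

```bash
python3 -m inch '[{"translation":[-2,0,0],"rotation":[0,0,0],"fingers":0.8},{"translation":[-2.5,0,0],"rotation":[0,0,0],"fingers":0.8},{"translation":[-2.5,0,0],"rotation":[7,0,0],"fingers":0.8},{"translation":[0,0,0],"rotation":[7,0,0],"fingers":0.8},{"translation":[0,0,0],"rotation":[7,0,0],"fingers":0.8}]'
python3 - <<'E'
from h import *
go([*fx(-20,20),.25],-98.1)
E
```

```text
t: 25.28
ee_pos: [0.4669, -0.2923, 0.2713]
tcp_rot: [0.71, -0.051, -0.701, -0.044]
force: [-0.4, -0.2, -1.8]
finger_gap: 0.18
t 25.28 p [ 0.4669 -0.2923  0.2713] x [ 0.012 -0.01  -1.   ] y [-0.134 -0.991  0.008] F [-0.4 -0.2 -1.8] g 0.18
shift cm [  1.91 -36.71  -6.11] dist 37.27 rot deg [ 0.38 -0.78 -0.47] jaw cur -97.72 q6 0.96
 in tool axes AFTER rot: [  2.13 -36.74  -5.89]
```

```bash
python3 -m inch '[{"translation":[0,-2.5,-0.4],"rotation":[0.4,-0.8,-0.5],"fingers":0.8},{"translation":[0,-3.3,-0.5],"rotation":[0,0,0],"fingers":0.8},{"translation":[0,-3.3,-0.5],"rotation":[0,0,0],"fingers":0.8},{"translation":[0,-3.3,-0.5],"rotation":[0,0,0],"fingers":0.8},{"translation":[0,-3.3,-0.5],"rotation":[0,0,0],"fingers":0.8}]'
python3 -m inch '[{"translation":[0,-3.3,-0.5],"rotation":[0,0,0],"fingers":0.8},{"translation":[0,-3.3,-0.5],"rotation":[0,0,0],"fingers":0.8},{"translation":[0,-3.3,-0.5],"rotation":[0,0,0],"fingers":0.8},{"translation":[0,-3.3,-0.5],"rotation":[0,0,0],"fingers":0.8},{"translation":[0,-3,-0.5],"rotation":[0,0,0],"fingers":0.8}]'
python3 -m inch '[{"translation":[0,-2,-0.3],"rotation":[0,0,0],"fingers":0.8},{"translation":[0,0,0],"rotation":[0,0,0],"fingers":0.8}]'
python3 - <<'E'
from h import *
go([*fx(-20,20),.25],-98.1);wshot('w29')
E
```

```text
t: 25.7
ee_pos: [0.5158, -0.1429, 0.2819]
tcp_rot: [0.71, -0.06, -0.7, -0.053]
force: [0.6, 0.1, -0.7]
finger_gap: 0.179
t: 26.12
ee_pos: [0.5683, 0.0213, 0.29]
tcp_rot: [0.714, -0.061, -0.695, -0.052]
force: [0.1, -1.0, -0.2]
finger_gap: 0.176
t: 26.28
ee_pos: [0.5757, 0.0469, 0.2931]
tcp_rot: [0.716, -0.058, -0.694, -0.051]
force: [-1.0, 0.2, -0.6]
finger_gap: 0.177
t 26.28 p [0.5757 0.0469 0.2931] x [ 0.03  -0.012 -0.999] y [-0.153 -0.988  0.007] F [-1.   0.2 -0.6] g 0.177
shift cm [ 4.29 -1.65  0.25] dist 4.61 rot deg [-0.71 -1.81 -0.43] jaw cur -98.82 q6 1.64
 in tool axes AFTER rot: [ 4.31 -1.62  0.1 ]
```

View pics/w29.png

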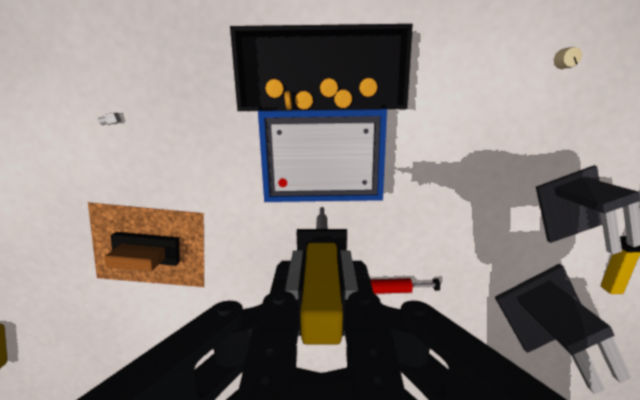

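```bash
python3 -m inch '[{"translation":[3,-0.6,1],"rotation":[-0.7,-1.8,-0.4],"fingers":0.8},{"translation":[3,0,1],"rotation":[0,0,0],"fingers":0.8},{"translation":[2,0,0],"rotation":[0,0,0],"fingers":0.8},{"translation":[0,0,0],"rotation":[0,0,0],"fingers":0.8},{"translation":[0,0,0],"rotation":[0,0,0],"fingers":0.8}]'
python3 - <<'E'
from h import *
go([*fx(-44,64),.17],-98.1);wshot('w30'); crop('pics/w30.png','pics/c12.png',200,50,460,250,3)
E
```

```text
t: 26.75
ee_pos: [0.559, 0.0502, 0.218]
tcp_rot: [0.709, -0.052, -0.702, -0.049]
force: [-0.3, 0.7, -0.4]
finger_gap: 0.178
t 26.75 p [0.559  0.0502 0.218 ] x [ 0.01  -0.005 -1.   ] y [-0.142 -0.99   0.004] F [-0.3  0.7 -0.4] g 0.178
shift cm [ 4.77 -5.95  0.86] dist 7.67 rot deg [-0.08 -0.63 -0.2 ] jaw cur -98.18 q6 1.63
 in tool axes AFTER rot: [ 4.8  -5.93  0.8 ]
```

View pics/c12.png

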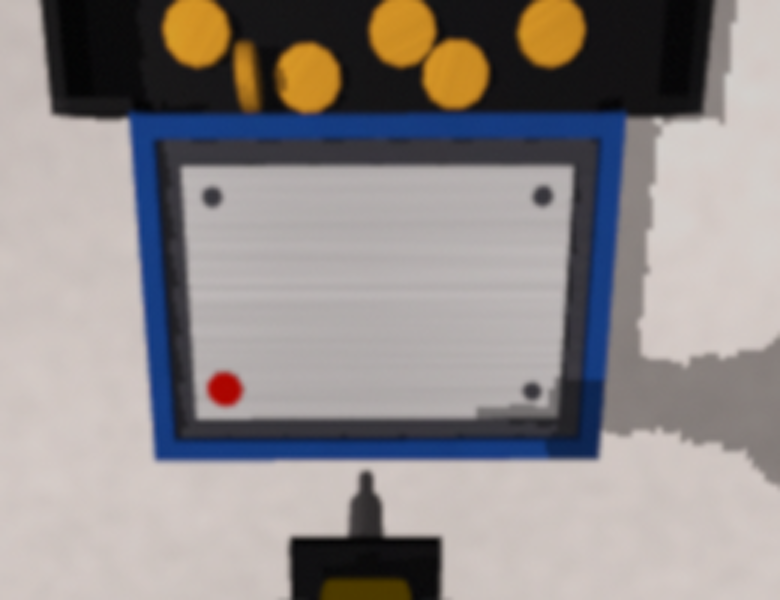

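```bash
cat > fit2.py <<'E'
from h import *
from scipy.optimize import least_squares
T=np.load('pics/w30_T.npy'); c=lambda u,v:np.array((200+u/3-0.33,50+v/3-.33))
L=np.array([[55,75],[55,-75],[-55,-75],[-55,75],[40,60],[40,-60],[-40,-60],[-40,60],[-30,50]])
U=[(131,113),(625,113),(599,458),(156,460),(180,166),(575,165),(558,417),(196,418),(225,389)]
def res(q,z=None): return np.concatenate([wproj([*fx(*l,(q[0],q[1],q[2])),q[3] if z is None else z],T)-c(*u) for l,u in zip(L,U)])
s=least_squares(res,[.594,.04,-8,.042]);print(s.x,np.abs(s.fun).max())
s=least_squares(lambda q:res(q,.042),[.594,.04,-8]);print(s.x,np.abs(s.fun).max(),s.fun.reshape(-1,2).round(2).tolist())
K=camera_model('wrist')['K'];H=np.array(camera_model('wrist')['hand_eye'])
r=H[:3,:3]@np.linalg.inv(K)@np.array([*c(366,473),1.]);C=H[:3,3];print('tip tool',(C+r*(.1065-C[0])/r[0])*1000)
E
python3 fit2.py
```

```text
[ 0.5942  0.0419 -8.0707  0.0416] 0.6981361066510203
[ 0.5943  0.0419 -8.0715] 0.810214053828588 [[-0.81, 0.22], [0.67, -0.12], [0.1, 0.39], [-0.4, 0.22], [0.54, -0.08], [-0.37, -0.04], [-0.11, -0.16], [0.25, -0.1], [0.14, -0.22]]
tip tool [106.5     -1.3498   0.5133]
```

```bash
cat >> h.py <<'E'
Q=(.5943,.0419,-8.07); TIP=np.array([.1065,-.0013,.0005])
def tip(x,y,z,Q=Q):
    """where the tip is in the fixture (mm) and shift/rot needed to bring it to fixture x,y mm, z mm"""
    o=get_obs(); M=R.from_quat(o['tcp_rot']).as_matrix(); t=np.array(o['ee_pos'])+M@TIP
    a=np.radians(Q[2]);F=np.array([[np.cos(a),-np.sin(a),0],[np.sin(a),np.cos(a),0],[0,0,1]])
    f=F.T@(t-[Q[0],Q[1],0])*1000
    D=np.stack([[0,0,-1.],-F[:,1],-F[:,0]],1)
    rv=R.from_matrix(M.T@D).as_rotvec()
    tgt=F@np.array([x,y,z])/1000+[Q[0],Q[1],0]
    sh=M.T@((tgt-D@TIP)-o['ee_pos'])*100
    print('t',round(o['t'],2),'tip fixture mm',f.round(1),'shift cm',sh.round(2),'rot',np.degrees(rv).round(2),'F fix',(F.T@o['force']).round(1),'g',round(o['finger_gap'],3))
E
python3 - <<'E'
from h import *
tip(-44,64,62)
E
```

```text
t 26.8 tip fixture mm [-35.5   4.1 111.5] shift cm [ 4.92 -5.97  0.8 ] rot [-0.12 -0.62 -0.21] F fix [ 0.6 -0.2 -1.3] g 0.183
```

```bash
python3 -m inch '[{"translation":[1.5,-1.5,0.2],"rotation":[-0.1,-0.6,-0.2],"fingers":0.8},{"translation":[1.5,-2,0.2],"rotation":[0,0,0],"fingers":0.8},{"translation":[1,-2,0.2],"rotation":[0,0,0],"fingers":0.8},{"translation":[0.5,-0.5,0.2],"rotation":[0,0,0],"fingers":0.8},{"translation":[0,0,0],"rotation":[0,0,0],"fingers":0.8}]'
python3 - <<'E'
from h import *
tip(-44,64,55);wshot('w31');crop('pics/w31.png','pics/c13.png',240,120,440,260,4)
E
```

```text
t: 27.22
ee_pos: [0.5649, 0.1116, 0.1781]
tcp_rot: [0.71, -0.052, -0.701, -0.052]
force: [-1.2, -0.0, -0.4]
finger_gap: 0.178
t 27.22 tip fixture mm [-38.   66.4  71.6] shift cm [1.65 0.22 0.49] rot [-0.34 -0.74  0.11] F fix [-1.2 -0.2 -0.4] g 0.178
```

View pics/c13.png

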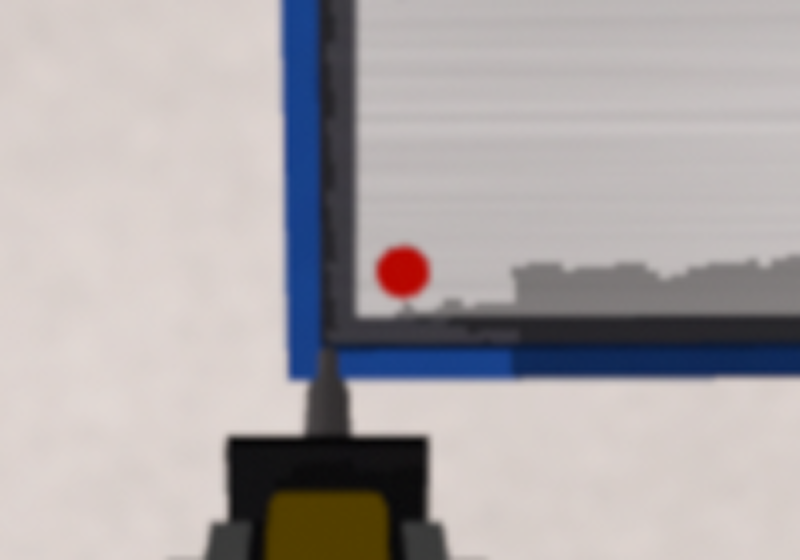

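```bash
python3 -m inch '[{"translation":[0.5,0.2,0.5],"rotation":[-0.3,-0.7,0.1],"fingers":0.8},{"translation":[0.5,0,0],"rotation":[0,0,0],"fingers":0.8},{"translation":[0.3,0,0],"rotation":[0,0,0],"fingers":0.8},{"translation":[0,0,0],"rotation":[0,0,0],"fingers":0.8},{"translation":[0,0,0],"rotation":[0,0,0],"fingers":0.8}]'
python3 - <<'E'
from h import *
tip(-44,64,46);wshot('w32');crop('pics/w32.png','pics/c14.png',260,150,420,260,5)
E
```

```text
t: 27.68
ee_pos: [0.5615, 0.1076, 0.1675]
tcp_rot: [0.707, -0.051, -0.703, -0.05]
force: [0.8, 0.2, -0.4]
finger_gap: 0.184
t 27.68 tip fixture mm [-41.6  61.7  61. ] shift cm [ 1.5  -0.23  0.19] rot [-0.14 -0.32 -0.  ] F fix [ 0.8  0.3 -0.4] g 0.184
```

View pics/c14.png

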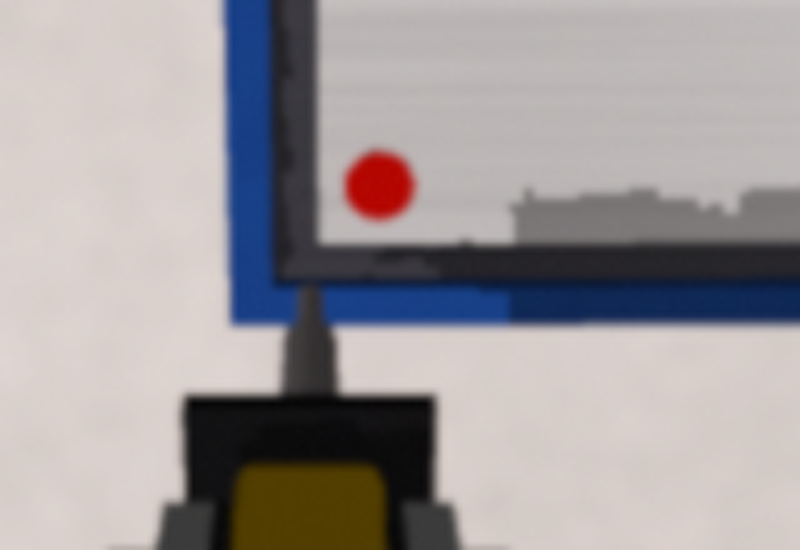

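```bash
python3 -m inch '[{"translation":[0.5,-0.15,0.15],"rotation":[-0.1,-0.3,0],"fingers":0.8},{"translation":[0.5,0,0],"rotation":[0,0,0],"fingers":0.8},{"translation":[0,0,0],"rotation":[0,0,0],"fingers":0.8},{"translation":[0,0,0],"rotation":[0,0,0],"fingers":0.8}]'
python3 - <<'E'
from h import *
tip(-44,64,46)
E
```

```text
t: 28.07
ee_pos: [0.5605, 0.1088, 0.157]
tcp_rot: [0.706, -0.05, -0.705, -0.05]
force: [-0.4, -1.0, -1.1]
finger_gap: 0.181
t 28.07 tip fixture mm [-43.2  62.8  50.5] shift cm [ 0.45 -0.12  0.07] rot [-0.09 -0.05  0.  ] F fix [-0.3 -1.  -1.1] g 0.181
```

```bash
python3 -m inch '[{"translation":[0.4,-0.1,0.06],"rotation":[-0.1,0,0],"fingers":0.8},{"translation":[0,0,0],"rotation":[0,0,0],"fingers":0.8},{"translation":[0,0,0],"rotation":[0,0,0],"fingers":0.8}]'
python3 - <<'E'
from h import *
tip(-44,64,38);wshot('w33');crop('pics/w33.png','pics/c15.png',260,170,400,260,5)
E
```

```text
t: 28.32
ee_pos: [0.56, 0.11, 0.1524]
tcp_rot: [0.706, -0.05, -0.705, -0.05]
force: [-0.2, -0.7, -0.0]
finger_gap: 0.186
t 28.32 tip fixture mm [-44.   63.9  45.9] shift cm [ 0.79 -0.01 -0.  ] rot [ 0.02 -0.03 -0.  ] F fix [-0.1 -0.8 -0. ] g 0.186
```

View pics/c15.png

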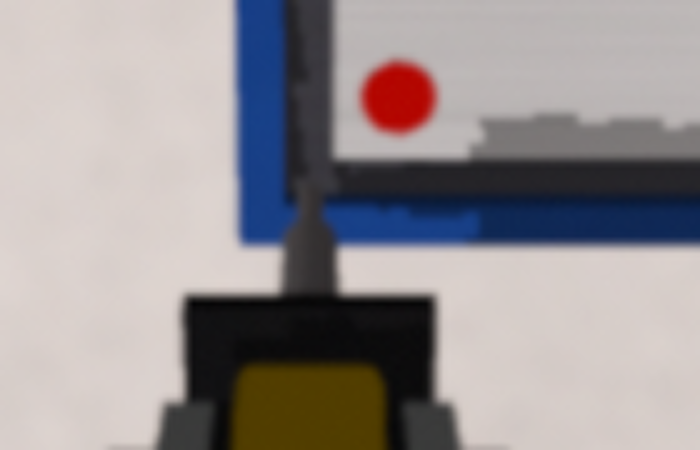

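```bash
python3 -m inch '[{"translation":[0.4,0,0],"rotation":[0,0,0],"fingers":0.8},{"translation":[0.2,0,0],"rotation":[0,0,0],"fingers":0.8},{"translation":[0,0,0],"rotation":[0,0,0],"fingers":0.8}]'
python3 - <<'E'
from h import *
tip(-44,64,38)
E
```

```text
t: 28.62
ee_pos: [0.56, 0.1101, 0.146]
tcp_rot: [0.706, -0.05, -0.705, -0.05]
force: [0.2, 0.7, -0.7]
finger_gap: 0.184
t 28.62 tip fixture mm [-44.   64.1  39.5] shift cm [ 0.15  0.01 -0.  ] rot [ 0.04 -0.05  0.  ] F fix [ 0.2  0.7 -0.7] g 0.184
```

```bash
python3 -m inch '[{"translation":[0.15,0,0],"rotation":[0,0,0],"fingers":0.8},{"translation":[0.1,0,0],"rotation":[0,0,0],"fingers":0.8},{"translation":[0,0,0],"rotation":[0,0,0],"fingers":0.8}]'
python3 - <<'E'
from h import *
tip(-44,64,37);wshot('w34');crop('pics/w34.png','pics/c16.png',260,170,400,260,5)
E
```

```text
t: 28.87
ee_pos: [0.56, 0.1101, 0.1431]
tcp_rot: [0.706, -0.05, -0.705, -0.05]
force: [0.1, 0.6, -1.1]
finger_gap: 0.18
t 28.87 tip fixture mm [-44.   64.   36.6] shift cm [-0.04  0.   -0.01] rot [ 0.04 -0.03  0.  ] F fix [ 0.   0.7 -1.1] g 0.18
```

View pics/c16.png

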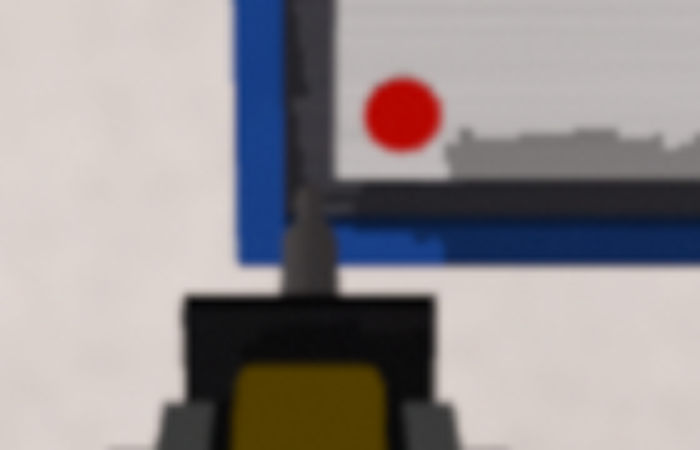

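Run:
```python
from h import *
T=np.load('pics/w34_T.npy')
pr=lambda x,y,z:((wproj([*fx(x,y,Q),z/1000],T)-[260,170])*5).round(0)
for n,a in dict(tipfloor=(-44,64,37),coverc=(-40,60,42),floorin=(-40,60,37),floorout=(-48,68,37),rimin=(-48,68,42),rimout=(-55,75,42)).items(): print(n,pr(*a))
```

```text
tipfloor [309. 187.]
coverc [335. 174.]
floorin [335. 163.]
floorout [283. 211.]
rimin [283. 223.]
rimout [238. 265.]
```

```bash
python3 -m inch '[{"translation":[0.04,0,-0.15],"rotation":[0,0,0],"fingers":0.8},{"translation":[0.03,0,-0.3],"rotation":[0,0,0],"fingers":0.8},{"translation":[0.03,0,-0.3],"rotation":[0,0,0],"fingers":0.8}]'
python3 - <<'E'
from h import *
tip(44,64,37)
E
```

```text
t: 29.17
ee_pos: [0.5673, 0.1092, 0.1427]
tcp_rot: [-0.705, 0.049, 0.706, 0.05]
force: [-0.4, 0.2, 0.4]
finger_gap: 0.177
t 29.17 tip fixture mm [-36.7  64.2  36.2] shift cm [-0.09  0.02 -8.07] rot [0.05 0.04 0.  ] F fix [-0.4  0.2  0.4] g 0.177
```

```bash
python3 -m inch '[{"translation":[0.03,0.02,-0.33],"rotation":[0.05,0,0],"fingers":0.8},{"translation":[0.03,0,-0.33],"rotation":[0,0,0],"fingers":0.8},{"translation":[0.03,0,-0.33],"rotation":[0,0,0],"fingers":0.8},{"translation":[0.03,0,-0.33],"rotation":[0,0,0],"fingers":0.8},{"translation":[0.03,0,-0.33],"rotation":[0,0,0],"fingers":0.8}]'
python3 - <<'E'
from h import *
tip(44,64,37)
E
```

```text
t: 29.58
ee_pos: [0.5856, 0.1066, 0.1426]
tcp_rot: [-0.705, 0.05, 0.706, 0.05]
force: [-2.9, 1.6, 3.9]
finger_gap: 0.18
t 29.58 tip fixture mm [-18.4  64.2  36.1] shift cm [-0.1   0.01 -6.22] rot [-0.02  0.11  0.02] F fix [-3.1  1.2  3.9] g 0.18
```

```bash
python3 -m inch '[{"translation":[0,0.01,-0.33],"rotation":[0,0.1,0],"fingers":0.8},{"translation":[0.01,0,-0.33],"rotation":[0,0,0],"fingers":0.8},{"translation":[0.02,0,-0.33],"rotation":[0,0,0],"fingers":0.8},{"translation":[0.02,0,-0.33],"rotation":[0,0,0],"fingers":0.8},{"translation":[0.02,0,-0.33],"rotation":[0,0,0],"fingers":0.8}]'
python3 - <<'E'
from h import *
tip(44,64,37)
E
```

```text
t: 30.0
ee_pos: [0.6035, 0.1041, 0.1426]
tcp_rot: [-0.705, 0.05, 0.706, 0.05]
force: [-2.0, -0.1, 3.9]
finger_gap: 0.178
t 30.0 tip fixture mm [-0.2 64.2 36.1] shift cm [-0.1   0.01 -4.41] rot [-0.02  0.08  0.03] F fix [-2.  -0.4  3.9] g 0.178
```

Tip at seam_ab, on the floor. Continue to b.

```bash
python3 -m inch '[{"translation":[0.01,0.01,-0.33],"rotation":[0,0.1,0],"fingers":0.8},{"translation":[0.01,0,-0.33],"rotation":[0,0,0],"fingers":0.8},{"translation":[0.02,0,-0.33],"rotation":[0,0,0],"fingers":0.8},{"translation":[0.02,0,-0.33],"rotation":[0,0,0],"fingers":0.8},{"translation":[0.02,0,-0.33],"rotation":[0,0,0],"fingers":0.8}]'
python3 - <<'E'
from h import *
tip(44,64,37);wshot('w35');crop('pics/w35.png','pics/c17.png',240,100,440,260,4)
E
```

```text
t: 30.42
ee_pos: [0.6213, 0.1016, 0.1425]
tcp_rot: [-0.705, 0.05, 0.706, 0.05]
force: [-3.6, 0.2, 4.6]
finger_gap: 0.18
t 30.42 tip fixture mm [17.8 64.2 36. ] shift cm [-0.1   0.02 -2.61] rot [-0.02  0.05  0.03] F fix [-3.6 -0.3  4.6] g 0.18
```

View pics/c17.png

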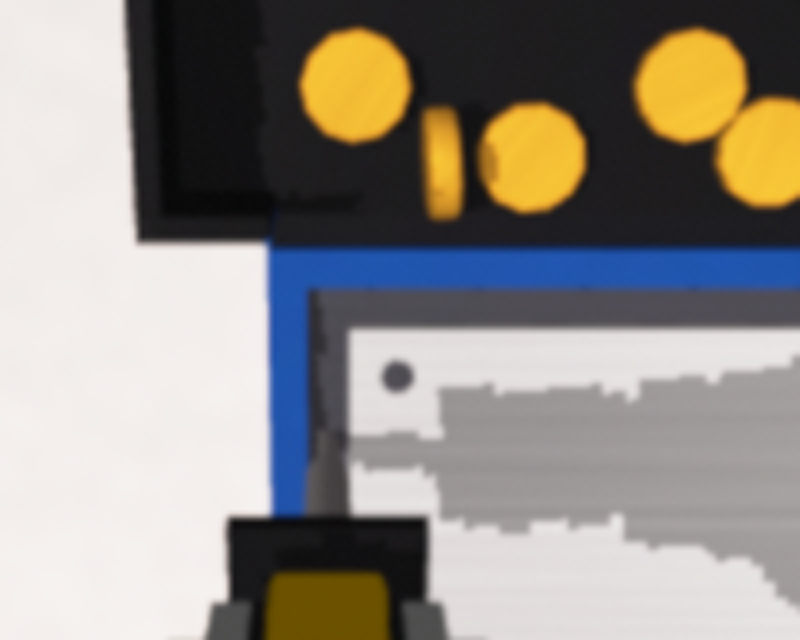

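```bash
python3 -m inch '[{"translation":[0.01,0.02,-0.33],"rotation":[0,0,0],"fingers":0.8},{"translation":[0.01,0,-0.33],"rotation":[0,0,0],"fingers":0.8},{"translation":[0.01,0,-0.33],"rotation":[0,0,0],"fingers":0.8},{"translation":[0.01,0,-0.33],"rotation":[0,0,0],"fingers":0.8},{"translation":[0.01,0,-0.33],"rotation":[0,0,0],"fingers":0.8}]'
python3 - <<'E'
from h import *
tip(44,64,37)
E
```

```text
t: 30.88
ee_pos: [0.6395, 0.0988, 0.1425]
tcp_rot: [-0.705, 0.05, 0.706, 0.05]
force: [-3.4, -0.1, 6.5]
finger_gap: 0.179
t 30.88 tip fixture mm [36.2 64.1 36. ] shift cm [-0.1   0.   -0.77] rot [-0.02  0.03  0.04] F fix [-3.4 -0.6  6.5] g 0.179
```

```bash
python3 -m inch '[{"translation":[-0.02,0,-0.3],"rotation":[0,0,0],"fingers":0.8},{"translation":[0,0,-0.25],"rotation":[0,0,0],"fingers":0.8},{"translation":[0,0,-0.1],"rotation":[0,0,0],"fingers":0.8},{"translation":[0,0,0],"rotation":[0,0,0],"fingers":0.8}]'
python3 - <<'E'
from h import *
tip(44,-64,37);wshot('w36');crop('pics/w36.png','pics/c18.png',260,150,420,260,5)
E
```

```text
t: 31.22
ee_pos: [0.6473, 0.0977, 0.1426]
tcp_rot: [-0.705, 0.05, 0.705, 0.05]
force: [-2.0, -0.2, 4.0]
finger_gap: 0.179
t 31.22 tip fixture mm [44.1 64.  36.1] shift cm [-0.1  12.79  0.01] rot [-0.03  0.03  0.05] F fix [-1.9 -0.5  4. ] g 0.179
```

View pics/c18.png

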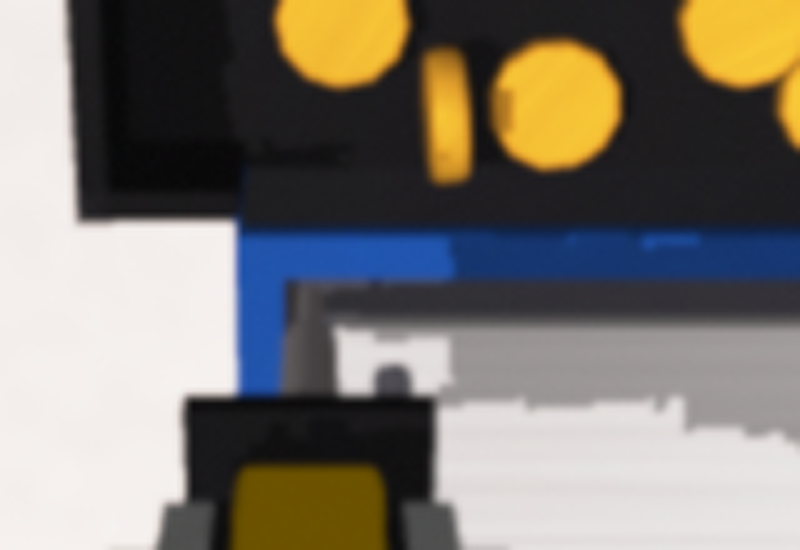

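```bash
python3 - <<'E'
from h import *
T=np.load('pics/w36_T.npy')
pr=lambda x,y,z:((wproj([*fx(x,y,Q),z/1000],T)-[260,150])*5).round(0)
for n,a in dict(tipfloor=(44,64,37),coverc=(40,60,42),rimin=(48,68,42),rimout=(55,75,42)).items(): print(n,pr(*a))
E
python3 -m inch '[{"translation":[0,0.15,0],"rotation":[0,0,0],"fingers":0.8},{"translation":[0.01,0.3,0],"rotation":[0,0,0],"fingers":0.8},{"translation":[0.02,0.33,0],"rotation":[0,0,0],"fingers":0.8}]'
python3 - <<'E'
from h import *
tip(44,-64,37)
E
```

```text
tipfloor [309. 289.]
coverc [335. 325.]
rimin [283. 276.]
rimout [236. 232.]
t: 31.52
ee_pos: [0.6477, 0.0914, 0.1426]
tcp_rot: [0.707, -0.048, -0.703, -0.052]
force: [0.7, 2.0, 2.5]
finger_gap: 0.177
t 31.52 tip fixture mm [46.  58.4 36.1] shift cm [-0.15 12.18  0.13] rot [-0.04 -0.32  0.31] F fix [0.4 2.1 2.5] g 0.177
```

```bash
python3 -m inch '[{"translation":[0.01,0.25,0.14],"rotation":[0,-0.3,0.3],"fingers":0.8},{"translation":[0.01,0.33,0.02],"rotation":[0,0,0],"fingers":0.8},{"translation":[0.01,0.33,0.02],"rotation":[0,0,0],"fingers":0.8}]'
python3 - <<'E'
from h import *
tip(44,-64,37)
E
```

```text
t: 31.77
ee_pos: [0.6459, 0.0818, 0.1426]
tcp_rot: [0.707, -0.05, -0.703, -0.05]
force: [0.4, 2.6, 2.2]
finger_gap: 0.182
t 31.77 tip fixture mm [45.5 48.2 36.1] shift cm [-0.1  11.21  0.08] rot [-0.06 -0.31  0.05] F fix [-0.   2.6  2.2] g 0.182
```

```bash
python3 -m inch '[{"translation":[0.01,0.33,0.08],"rotation":[0,-0.4,0],"fingers":0.8},{"translation":[0.01,0.33,0.03],"rotation":[0,-0.1,0],"fingers":0.8},{"translation":[0.01,0.33,0.03],"rotation":[0,-0.1,0],"fingers":0.8},{"translation":[0.01,0.33,0.02],"rotation":[0,0,0],"fingers":0.8}]'
python3 - <<'E'
from h import *
tip(44,-64,37)
E
```

```text
t: 32.1
ee_pos: [0.6429, 0.0673, 0.1426]
tcp_rot: [-0.704, 0.05, 0.706, 0.051]
force: [-0.8, 1.5, 2.2]
finger_gap: 0.179
t 32.1 tip fixture mm [43.7 33.5 36.1] shift cm [-0.1   9.73 -0.01] rot [-0.1   0.19  0.09] F fix [-1.   1.4  2.2] g 0.179
```

```bash
python3 -m inch '[{"translation":[0.01,0.33,0],"rotation":[0,0.1,0],"fingers":0.8},{"translation":[0.01,0.33,0.02],"rotation":[0,0,0],"fingers":0.8},{"translation":[0.01,0.33,0.02],"rotation":[0,0,0],"fingers":0.8},{"translation":[0.01,0.33,0.02],"rotation":[0,0,0],"fingers":0.8}]'
python3 - <<'E'
from h import *
tip(44,-64,37)
E
```

```text
t: 32.43
ee_pos: [0.6404, 0.0531, 0.1426]
tcp_rot: [-0.705, 0.05, 0.706, 0.051]
force: [1.0, 2.1, 3.2]
finger_gap: 0.179
t 32.43 tip fixture mm [43.5 19.1 36.1] shift cm [-0.11  8.28 -0.06] rot [-0.12  0.04  0.15] F fix [0.7 2.2 3.2] g 0.179
```

```bash
python3 -m inch '[{"translation":[0.01,0.33,-0.04],"rotation":[-0.1,0,0.1],"fingers":0.8},{"translation":[0.01,0.33,0],"rotation":[0,0,0],"fingers":0.8},{"translation":[0.01,0.33,0],"rotation":[0,0,0],"fingers":0.8},{"translation":[0.01,0.33,0],"rotation":[0,0,0],"fingers":0.8},{"translation":[0.01,0.33,0],"rotation":[0,0,0],"fingers":0.8}]'
python3 - <<'E'
from h import *
tip(44,-64,37);wshot('w37');crop('pics/w37.png','pics/c19.png',260,150,420,260,5)
E
```

```text
t: 32.85
ee_pos: [0.6383, 0.0353, 0.1426]
tcp_rot: [-0.705, 0.049, 0.705, 0.05]
force: [0.5, 2.5, 3.0]
finger_gap: 0.177
t 32.85 tip fixture mm [44.   1.1 36.1] shift cm [-0.1  6.5 -0. ] rot [-0.02  0.02  0.09] F fix [0.2 2.5 3. ] g 0.177
```

View pics/c19.png

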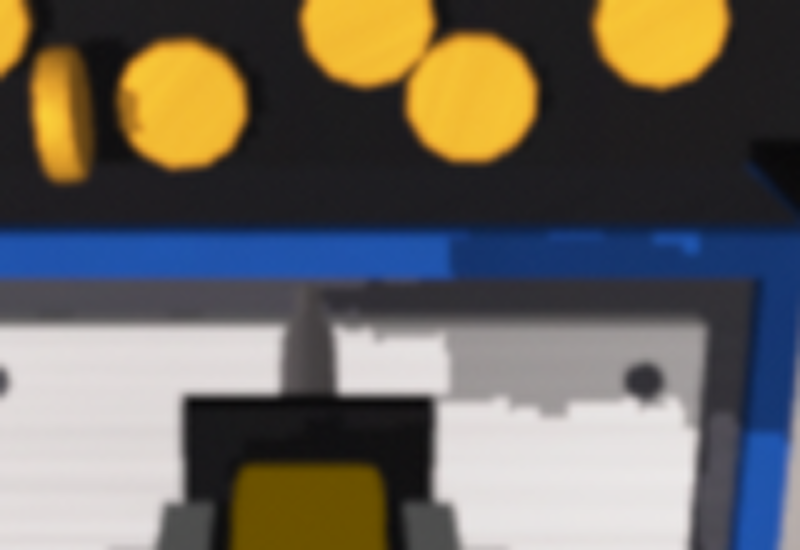

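```bash
python3 -m inch '[{"translation":[0.01,0.33,0],"rotation":[0,0,0.1],"fingers":0.8},{"translation":[0.01,0.33,0],"rotation":[0,0,0],"fingers":0.8},{"translation":[0.01,0.33,0],"rotation":[0,0,0],"fingers":0.8},{"translation":[0.01,0.33,0],"rotation":[0,0,0],"fingers":0.8},{"translation":[0.01,0.33,0],"rotation":[0,0,0],"fingers":0.8}]'
python3 - <<'E'
from h import *
tip(44,-64,37)
E
```

```text
t: 33.32
ee_pos: [0.636, 0.0173, 0.1425]
tcp_rot: [0.705, -0.05, -0.705, -0.05]
force: [1.0, 2.7, 3.6]
finger_gap: 0.179
t 33.32 tip fixture mm [ 44.2 -17.2  36. ] shift cm [-0.1   4.68  0.02] rot [-0.03 -0.01 -0.  ] F fix [0.6 2.8 3.6] g 0.179
```

```bash
python3 -m inch '[{"translation":[0.01,0.33,0.02],"rotation":[0,0,0],"fingers":0.8},{"translation":[0.01,0.33,0],"rotation":[0,0,0],"fingers":0.8},{"translation":[0.01,0.33,0],"rotation":[0,0,0],"fingers":0.8},{"translation":[0.01,0.33,0],"rotation":[0,0,0],"fingers":0.8},{"translation":[0.01,0.33,0],"rotation":[0,0,0],"fingers":0.8}]'
python3 - <<'E'
from h import *
tip(44,-64,37)
E
```

```text
t: 33.73
ee_pos: [0.6335, -0.0004, 0.1425]
tcp_rot: [0.706, -0.05, -0.705, -0.05]
force: [0.1, 2.7, 4.6]
finger_gap: 0.179
t 33.73 tip fixture mm [ 44.3 -35.   36. ] shift cm [-0.1   2.89  0.02] rot [-0.05 -0.05  0.06] F fix [-0.3  2.7  4.6] g 0.179
```

```bash
python3 -m inch '[{"translation":[0,0.33,0.02],"rotation":[0,0,0],"fingers":0.8},{"translation":[0,0.33,0.01],"rotation":[0,0,0],"fingers":0.8},{"translation":[0.01,0.33,0.01],"rotation":[0,0,0],"fingers":0.8},{"translation":[0.01,0.33,0],"rotation":[0,0,0],"fingers":0.8},{"translation":[0.01,0.33,0],"rotation":[0,0,0],"fingers":0.8}]'
python3 - <<'E'
from h import *
tip(44,-64,37)
E
```

```text
t: 34.15
ee_pos: [0.6306, -0.0184, 0.1425]
tcp_rot: [0.706, -0.05, -0.705, -0.051]
force: [-0.6, 2.9, 4.4]
finger_gap: 0.18
t 34.15 tip fixture mm [ 44.1 -53.1  36. ] shift cm [-0.1   1.07 -0.01] rot [-0.06 -0.08  0.09] F fix [-1.   2.8  4.4] g 0.18
```

```bash
python3 -m inch '[{"translation":[0,0.33,0],"rotation":[0,0,0.1],"fingers":0.8},{"translation":[0,0.33,0],"rotation":[0,0,0],"fingers":0.8},{"translation":[0,0.25,0],"rotation":[0,0,0],"fingers":0.8},{"translation":[0,0.08,0],"rotation":[0,0,0],"fingers":0.8},{"translation":[0,0,0],"rotation":[0,0,0],"fingers":0.8}]'
python3 - <<'E'
from h import *
tip(44,-64,37);wshot('w38');crop('pics/w38.png','pics/c20.png',260,150,420,260,5)
T=np.load('pics/w38_T.npy')
pr=lambda x,y,z:((wproj([*fx(x,y,Q),z/1000],T)-[260,150])*5).round(0)
for n,a in dict(tipfloor=(44,-64,37),coverc=(40,-60,42),rimin=(48,-68,42),rimout=(55,-75,42)).items(): print(n,pr(*a))
E
```

```text
t: 34.57
ee_pos: [0.6289, -0.0301, 0.1425]
tcp_rot: [0.706, -0.051, -0.705, -0.05]
force: [0.3, 2.3, 5.4]
finger_gap: 0.177
t 34.57 tip fixture mm [ 44.  -65.2  36. ] shift cm [-0.1  -0.12 -0.01] rot [-0.09 -0.06 -0.05] F fix [0.  2.3 5.4] g 0.177
tipfloor [301. 289.]
coverc [275. 324.]
rimin [327. 275.]
rimout [373. 231.]
```

View pics/c20.png

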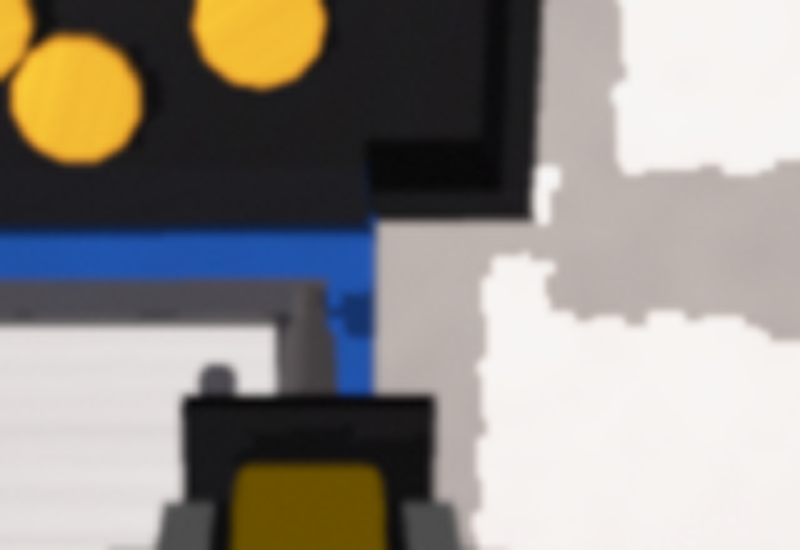

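```bash
python3 -m inch '[{"translation":[0,-0.1,0.1],"rotation":[0,0,0],"fingers":0.8},{"translation":[0,-0.02,0.25],"rotation":[0,0,0],"fingers":0.8},{"translation":[0,0,0.33],"rotation":[0,0,0],"fingers":0.8}]'
python3 - <<'E'
from h import *
tip(-44,-64,37)
E
```

```text
t: 34.87
ee_pos: [0.6238, -0.0297, 0.1426]
tcp_rot: [0.708, -0.052, -0.703, -0.048]
force: [2.8, 1.5, 3.0]
finger_gap: 0.182
t 34.87 tip fixture mm [ 39.5 -66.1  36.1] shift cm [-0.15 -0.14  8.28] rot [-0.01 -0.41 -0.32] F fix [2.5 1.8 3. ] g 0.182
```

```bash
python3 -m inch '[{"translation":[0,-0.16,0.25],"rotation":[0,-0.4,-0.4],"fingers":0.8},{"translation":[0,-0.05,0.33],"rotation":[0,0,0],"fingers":0.8},{"translation":[0.01,-0.02,0.33],"rotation":[0,0,0],"fingers":0.8}]'
python3 - <<'E'
from h import *
tip(-44,-64,37)
E
```

```text
t: 35.12
ee_pos: [0.6149, -0.0275, 0.1426]
tcp_rot: [0.706, -0.05, -0.704, -0.049]
force: [2.2, -0.4, 3.5]
finger_gap: 0.176
t 35.12 tip fixture mm [ 30.  -64.8  36.1] shift cm [-0.11 -0.06  7.37] rot [ 0.06 -0.15 -0.11] F fix [ 2.2 -0.1  3.5] g 0.176
```

```bash
python3 -m inch '[{"translation":[0,-0.06,0.33],"rotation":[0,-0.2,-0.2],"fingers":0.8},{"translation":[0.01,-0.01,0.33],"rotation":[0,0,0],"fingers":0.8},{"translation":[0.01,0,0.33],"rotation":[0,0,0],"fingers":0.8},{"translation":[0.01,0,0.33],"rotation":[0,0,0],"fingers":0.8}]'
python3 - <<'E'
from h import *
tip(-44,-64,37)
E
```

```text
t: 35.45
ee_pos: [0.6009, -0.0252, 0.1426]
tcp_rot: [0.706, -0.049, -0.705, -0.05]
force: [1.7, -0.5, 3.4]
finger_gap: 0.18
t 35.45 tip fixture mm [ 15.5 -64.2  36.1] shift cm [-0.1  -0.03  5.94] rot [ 0.07 -0.03  0.04] F fix [ 1.8 -0.2  3.4] g 0.18
```

```bash
python3 -m inch '[{"translation":[0,-0.02,0.33],"rotation":[0,0,0],"fingers":0.8},{"translation":[0.01,0,0.33],"rotation":[0,0,0],"fingers":0.8},{"translation":[0.01,0,0.33],"rotation":[0,0,0],"fingers":0.8},{"translation":[0.01,0,0.33],"rotation":[0,0,0],"fingers":0.8},{"translation":[0.01,0,0.33],"rotation":[0,0,0],"fingers":0.8}]'
python3 - <<'E'
from h import *
tip(-44,-64,37)
E
```

```text
t: 35.87
ee_pos: [0.583, -0.0225, 0.1426]
tcp_rot: [0.706, -0.049, -0.705, -0.049]
force: [1.8, -0.6, 3.7]
finger_gap: 0.18
t 35.87 tip fixture mm [ -2.4 -63.9  36.1] shift cm [-0.1  -0.01  4.14] rot [ 0.08 -0.11  0.03] F fix [ 1.9 -0.4  3.7] g 0.18
```

```bash
python3 -m inch '[{"translation":[0.01,0,0.33],"rotation":[0.1,-0.1,0],"fingers":0.8},{"translation":[0.01,0,0.33],"rotation":[0,0,0],"fingers":0.8},{"translation":[0.01,0,0.33],"rotation":[0,0,0],"fingers":0.8},{"translation":[0.01,0,0.33],"rotation":[0,0,0],"fingers":0.8},{"translation":[0.01,0,0.33],"rotation":[0,0,0],"fingers":0.8}]'
python3 - <<'E'
from h import *
tip(-44,-64,37);wshot('w39');crop('pics/w39.png','pics/c21.png',260,150,420,260,5)
E
```

```text
t: 36.28
ee_pos: [0.5655, -0.02, 0.1426]
tcp_rot: [0.706, -0.05, -0.705, -0.05]
force: [1.6, -0.5, 3.9]
finger_gap: 0.181
t 36.28 tip fixture mm [-20.1 -64.   36.1] shift cm [-0.1  -0.    2.37] rot [-0.03 -0.11  0.03] F fix [ 1.6 -0.2  3.9] g 0.181
```

View pics/c21.png

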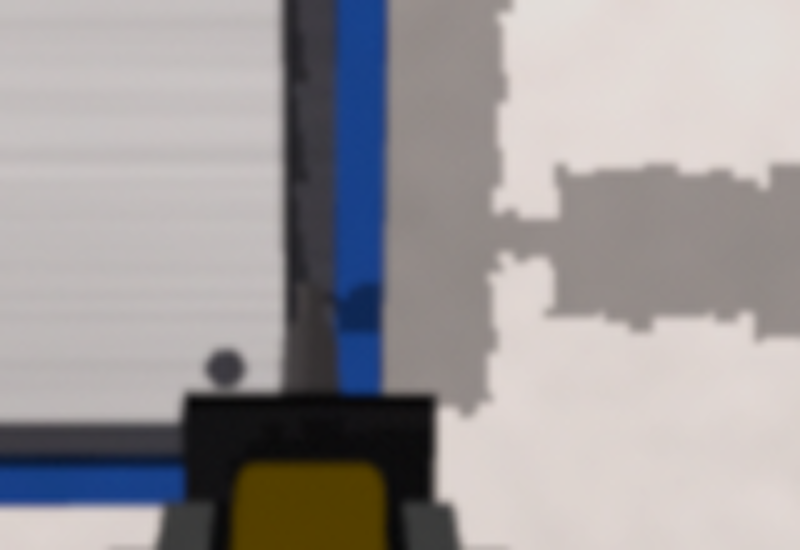

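Centred. Go on to d.

```bash
python3 -m inch '[{"translation":[0.01,0,0.33],"rotation":[0,-0.1,0],"fingers":0.8},{"translation":[0.01,0,0.33],"rotation":[0,0,0],"fingers":0.8},{"translation":[0.01,0,0.33],"rotation":[0,0,0],"fingers":0.8},{"translation":[0.01,0,0.33],"rotation":[0,0,0],"fingers":0.8}]'
python3 - <<'E'
from h import *
tip(-44,-64,37)
E
```

```text
t: 36.67
ee_pos: [0.5514, -0.018, 0.1425]
tcp_rot: [0.706, -0.05, -0.705, -0.05]
force: [2.2, -0.7, 3.6]
finger_gap: 0.177
t 36.67 tip fixture mm [-34.5 -64.   36. ] shift cm [-0.1  -0.01  0.94] rot [-0.03 -0.04  0.02] F fix [ 2.3 -0.3  3.6] g 0.177
```

```bash
python3 -m inch '[{"translation":[0,0,0.33],"rotation":[0,0,0],"fingers":0.8},{"translation":[0,0,0.3],"rotation":[0,0,0],"fingers":0.8},{"translation":[0,0,0.2],"rotation":[0,0,0],"fingers":0.8},{"translation":[0,0,0],"rotation":[0,0,0],"fingers":0.8}]'
python3 - <<'E'
from h import *
tip(-44,64,37)
E
```

```text
t: 37.0
ee_pos: [0.5416, -0.0166, 0.1425]
tcp_rot: [0.705, -0.05, -0.705, -0.05]
force: [1.5, -0.5, 3.7]
finger_gap: 0.18
t 37.0 tip fixture mm [-44.5 -64.   36. ] shift cm [ -0.1  -12.8   -0.04] rot [-0.03 -0.01  0.02] F fix [ 1.6 -0.3  3.7] g 0.18
```

```bash
python3 -m inch '[{"translation":[0,-0.15,-0.04],"rotation":[0,0,0],"fingers":0.8},{"translation":[0,-0.3,0],"rotation":[0,0,0],"fingers":0.8}]'
python3 - <<'E'
from h import *
tip(-44,64,37)
E
```

```text
t: 37.17
ee_pos: [0.5416, -0.0135, 0.1425]
tcp_rot: [-0.704, 0.051, 0.706, 0.048]
force: [0.3, -3.1, 5.3]
finger_gap: 0.183
t 37.17 tip fixture mm [-45.1 -61.4  36. ] shift cm [ -0.15 -12.5   -0.1 ] rot [ 0.04  0.13 -0.22] F fix [ 0.7 -3.   5.3] g 0.183
```

```bash
python3 -m inch '[{"translation":[0,-0.3,-0.1],"rotation":[0,0.1,-0.2],"fingers":0.8},{"translation":[0,-0.33,-0.03],"rotation":[0,0,0],"fingers":0.8},{"translation":[0,-0.33,0],"rotation":[0,0,0],"fingers":0.8}]'
python3 - <<'E'
from h import *
tip(-44,64,37)
E
```

```text
t: 37.42
ee_pos: [0.5426, -0.0063, 0.1424]
tcp_rot: [-0.703, 0.051, 0.708, 0.046]
force: [1.3, -4.3, 4.6]
finger_gap: 0.177
t 37.42 tip fixture mm [-45.7 -54.6  35.9] shift cm [ -0.21 -11.77  -0.14] rot [ 0.21  0.41 -0.5 ] F fix [ 1.8 -4.   4.6] g 0.177
```

```bash
python3 -m inch '[{"translation":[-0.02,-0.25,-0.16],"rotation":[0.2,0.5,-0.5],"fingers":0.8},{"translation":[0,-0.3,-0.05],"rotation":[0,0.1,-0.1],"fingers":0.8}]'
python3 - <<'E'
from h import *
tip(-44,64,37)
E
```

```text
t: 37.58
ee_pos: [0.5437, -0.0023, 0.1424]
tcp_rot: [-0.704, 0.05, 0.707, 0.048]
force: [1.0, -3.5, 6.8]
finger_gap: 0.179
t 37.58 tip fixture mm [-44.8 -49.9  35.9] shift cm [ -0.15 -11.35  -0.07] rot [ 0.15  0.2  -0.22] F fix [ 1.5 -3.3  6.8] g 0.179
```

```bash
python3 -m inch '[{"translation":[-0.03,-0.28,-0.08],"rotation":[0.2,0.3,-0.3],"fingers":0.8},{"translation":[0,-0.33,-0.02],"rotation":[0,0.1,-0.1],"fingers":0.8},{"translation":[0,-0.33,-0.02],"rotation":[0,0.1,-0.1],"fingers":0.8}]'
python3 - <<'E'
from h import *
tip(-44,64,37)
E
```

```text
t: 37.83
ee_pos: [0.5442, 0.0051, 0.1424]
tcp_rot: [-0.704, 0.05, 0.706, 0.048]
force: [-0.3, -3.8, 5.9]
finger_gap: 0.177
t 37.83 tip fixture mm [-45.2 -42.5  35.9] shift cm [ -0.14 -10.62  -0.11] rot [ 0.11  0.15 -0.16] F fix [ 0.2 -3.8  5.9] g 0.177
```

```bash
python3 -m inch '[{"translation":[-0.03,-0.3,-0.12],"rotation":[0.1,0.2,-0.2],"fingers":0.8},{"translation":[-0.01,-0.33,-0.05],"rotation":[0,0.1,-0.1],"fingers":0.8},{"translation":[0,-0.33,-0.04],"rotation":[0,0.1,-0.1],"fingers":0.8}]'
python3 - <<'E'
from h import *
tip(-44,64,37)
E
```

```text
t: 38.08
ee_pos: [0.5453, 0.0126, 0.1424]
tcp_rot: [-0.704, 0.05, 0.707, 0.047]
force: [0.6, -4.1, 6.9]
finger_gap: 0.182
t 38.08 tip fixture mm [-45.4 -35.   35.9] shift cm [-0.15 -9.86 -0.12] rot [ 0.19  0.26 -0.22] F fix [ 1.1 -4.   6.9] g 0.182
```

Run:
```python
from h import *
wshot('w40');crop('pics/w40.png','pics/c22.png',260,150,420,260,5);tip(-44,64,37)
T=np.load('pics/w40_T.npy')
pr=lambda x,y,z:((wproj([*fx(x,y,Q),z/1000],T)-[260,150])*5).round(0)
for n,a in dict(tipfloor=(-44,-35,37),cover=(-40,-35,42),rimin=(-48,-35,42),rimout=(-55,-35,42)).items(): print(n,pr(*a))
```

```text
t 38.13 tip fixture mm [-45.4 -34.3  35.9] shift cm [-0.14 -9.8  -0.12] rot [ 0.18  0.26 -0.16] F fix [ 0.  -1.4  6. ] g 0.182
tipfloor [309. 281.]
cover [309. 267.]
rimin [309. 317.]
rimout [309. 359.]
```

View pics/c22.png

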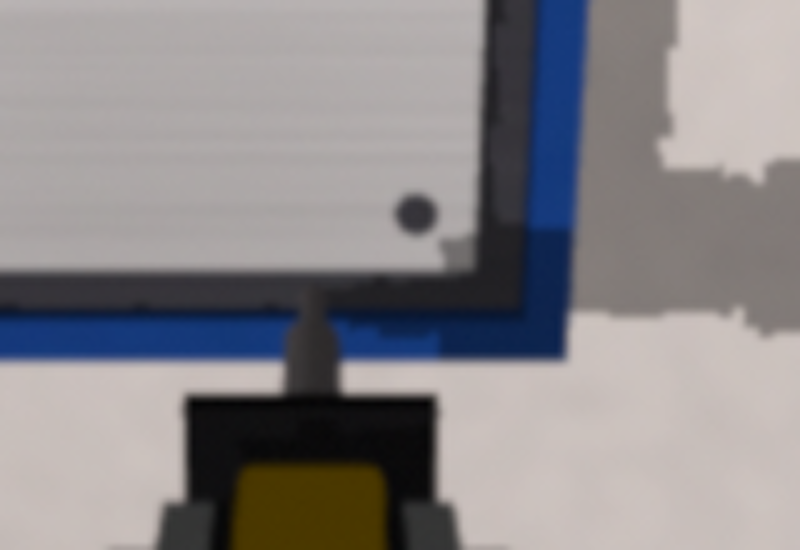

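```bash
python3 -m inch '[{"translation":[-0.05,-0.25,-0.16],"rotation":[0.2,0.3,-0.2],"fingers":0.8},{"translation":[-0.03,-0.33,-0.08],"rotation":[0,0.2,-0.1],"fingers":0.8}]'
python3 - <<'E'
from h import *
tip(-44,64,37)
E
```

```text
t: 38.3
ee_pos: [0.5465, 0.0179, 0.1424]
tcp_rot: [-0.704, 0.05, 0.707, 0.049]
force: [-0.1, -3.5, 5.6]
finger_gap: 0.176
t 38.3 tip fixture mm [-44.8 -29.4  35.9] shift cm [-0.12 -9.32 -0.05] rot [ 0.07  0.19 -0.11] F fix [ 0.4 -3.5  5.6] g 0.176
```

```bash
python3 -m inch '[{"translation":[-0.03,-0.33,-0.1],"rotation":[0.1,0.3,-0.1],"fingers":0.8},{"translation":[-0.02,-0.33,-0.06],"rotation":[0,0.15,-0.1],"fingers":0.8},{"translation":[-0.02,-0.33,-0.06],"rotation":[0,0.15,-0.1],"fingers":0.8}]'
python3 - <<'E'
from h import *
tip(-44,64,37)
E
```

```text
t: 38.55
ee_pos: [0.5477, 0.0259, 0.1424]
tcp_rot: [-0.705, 0.05, 0.706, 0.047]
force: [-0.6, -2.6, 5.1]
finger_gap: 0.177
t 38.55 tip fixture mm [-44.6 -21.6  35.9] shift cm [-0.14 -8.51 -0.06] rot [ 0.13  0.1  -0.25] F fix [-0.3 -2.7  5.1] g 0.177
```

```bash
python3 -m inch '[{"translation":[-0.03,-0.33,-0.1],"rotation":[0.1,0.1,-0.2],"fingers":0.8},{"translation":[-0.02,-0.33,-0.06],"rotation":[0,0.1,-0.1],"fingers":0.8},{"translation":[-0.02,-0.33,-0.06],"rotation":[0,0.1,-0.1],"fingers":0.8}]'
python3 - <<'E'
from h import *
tip(-44,64,37)
E
```

```text
t: 38.8
ee_pos: [0.5489, 0.034, 0.1424]
tcp_rot: [-0.704, 0.05, 0.707, 0.047]
force: [0.6, -3.9, 5.3]
finger_gap: 0.178
t 38.8 tip fixture mm [-44.8 -13.5  35.9] shift cm [-0.15 -7.69 -0.06] rot [ 0.2   0.29 -0.29] F fix [ 1.1 -3.7  5.3] g 0.178
```

```bash
python3 -m inch '[{"translation":[-0.03,-0.33,-0.1],"rotation":[0.2,0.3,-0.3],"fingers":0.8},{"translation":[-0.02,-0.33,-0.06],"rotation":[0,0.15,-0.1],"fingers":0.8},{"translation":[-0.02,-0.33,-0.06],"rotation":[0,0.15,-0.1],"fingers":0.8},{"translation":[-0.02,-0.33,-0.06],"rotation":[0,0.15,-0.1],"fingers":0.8}]'
python3 - <<'E'
from h import *
tip(-44,64,37)
E
```

```text
t: 39.13
ee_pos: [0.5504, 0.0446, 0.1424]
tcp_rot: [-0.704, 0.05, 0.707, 0.047]
force: [-0.7, -3.7, 5.0]
finger_gap: 0.182
t 39.13 tip fixture mm [-44.8  -2.7  35.9] shift cm [-0.14 -6.62 -0.06] rot [ 0.23  0.22 -0.3 ] F fix [-0.1 -3.8  5. ] g 0.182
```

```bash
python3 -m inch '[{"translation":[-0.03,-0.33,-0.11],"rotation":[0.2,0.3,-0.3],"fingers":0.8},{"translation":[-0.02,-0.33,-0.07],"rotation":[0,0.15,-0.1],"fingers":0.8},{"translation":[-0.02,-0.33,-0.07],"rotation":[0,0.15,-0.1],"fingers":0.8},{"translation":[-0.02,-0.33,-0.07],"rotation":[0,0.15,-0.1],"fingers":0.8}]'
python3 - <<'E'
from h import *
tip(-44,64,37);wshot('w41');crop('pics/w41.png','pics/c23.png',260,150,420,260,5)
E
```

```text
t: 39.47
ee_pos: [0.5521, 0.0551, 0.1424]
tcp_rot: [-0.704, 0.05, 0.707, 0.046]
force: [-0.6, -3.3, 5.9]
finger_gap: 0.184
t 39.47 tip fixture mm [-44.5   7.8  35.9] shift cm [-0.14 -5.55 -0.04] rot [ 0.26  0.17 -0.33] F fix [-0.1 -3.3  5.9] g 0.184
```

View pics/c23.png

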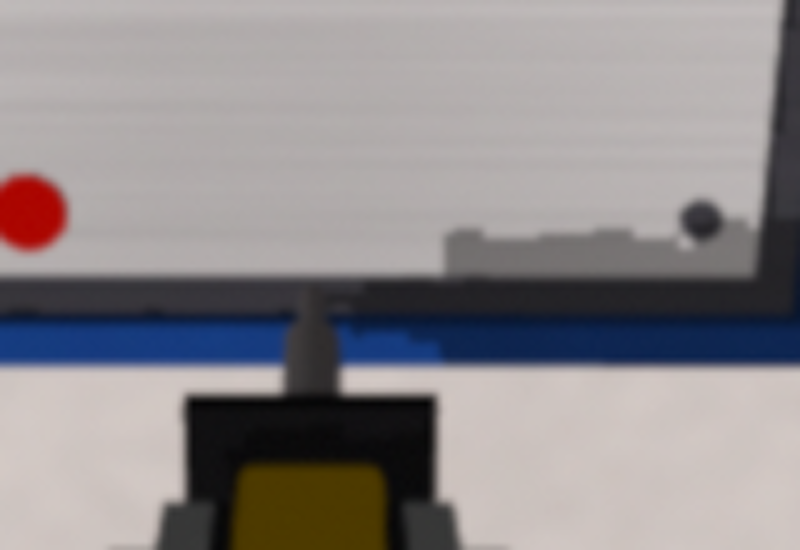

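Good. On to corner a.

```bash
python3 -m inch '[{"translation":[-0.02,-0.33,-0.08],"rotation":[0.2,0.2,-0.3],"fingers":0.8},{"translation":[-0.02,-0.33,-0.06],"rotation":[0,0.15,-0.1],"fingers":0.8},{"translation":[-0.02,-0.33,-0.06],"rotation":[0,0.15,-0.1],"fingers":0.8},{"translation":[-0.02,-0.33,-0.06],"rotation":[0.1,0.15,-0.2],"fingers":0.8}]'
python3 - <<'E'
from h import *
tip(-44,64,37)
E
```

```text
t: 39.85
ee_pos: [0.5534, 0.0662, 0.1424]
tcp_rot: [-0.704, 0.05, 0.707, 0.048]
force: [-1.4, -3.8, 6.4]
finger_gap: 0.183
t 39.85 tip fixture mm [-44.7  19.3  35.9] shift cm [-0.12 -4.43 -0.05] rot [ 0.17  0.18 -0.19] F fix [-0.8 -4.   6.4] g 0.183
```

```bash
python3 -m inch '[{"translation":[-0.02,-0.33,-0.09],"rotation":[0.2,0.2,-0.3],"fingers":0.8},{"translation":[-0.02,-0.33,-0.06],"rotation":[0,0.15,-0.1],"fingers":0.8},{"translation":[-0.02,-0.33,-0.06],"rotation":[0,0.15,-0.1],"fingers":0.8},{"translation":[-0.02,-0.33,-0.06],"rotation":[0.1,0.15,-0.2],"fingers":0.8}]'
python3 - <<'E'
from h import *
tip(-44,64,37)
E
```

```text
t: 40.18
ee_pos: [0.5547, 0.0766, 0.1424]
tcp_rot: [-0.704, 0.05, 0.707, 0.048]
force: [-0.8, -3.6, 5.7]
finger_gap: 0.178
t 40.18 tip fixture mm [-44.9  29.8  35.9] shift cm [-0.12 -3.39 -0.06] rot [ 0.09  0.21 -0.16] F fix [-0.3 -3.6  5.7] g 0.178
```

```bash
python3 -m inch '[{"translation":[-0.02,-0.33,-0.11],"rotation":[0.1,0.2,-0.3],"fingers":0.8},{"translation":[-0.02,-0.33,-0.07],"rotation":[0,0.15,-0.1],"fingers":0.8},{"translation":[-0.02,-0.33,-0.07],"rotation":[0,0.15,-0.1],"fingers":0.8},{"translation":[-0.02,-0.33,-0.07],"rotation":[0.1,0.15,-0.2],"fingers":0.8}]'
python3 - <<'E'
from h import *
tip(-44,64,37)
E
```

```text
t: 40.52
ee_pos: [0.5563, 0.0867, 0.1424]
tcp_rot: [-0.704, 0.05, 0.707, 0.048]
force: [-0.1, -4.4, 6.4]
finger_gap: 0.179
t 40.52 tip fixture mm [-44.9  40.1  35.9] shift cm [-0.12 -2.36 -0.04] rot [ 0.13  0.28 -0.16] F fix [ 0.5 -4.3  6.4] g 0.179
```

```bash
python3 -m inch '[{"translation":[-0.02,-0.33,-0.11],"rotation":[0.1,0.3,-0.3],"fingers":0.8},{"translation":[-0.02,-0.33,-0.07],"rotation":[0,0.2,-0.1],"fingers":0.8},{"translation":[-0.02,-0.33,-0.07],"rotation":[0,0.2,-0.1],"fingers":0.8},{"translation":[-0.02,-0.33,-0.07],"rotation":[0.1,0.2,-0.2],"fingers":0.8}]'
python3 - <<'E'
from h import *
tip(-44,64,37)
E
```

```text
t: 40.85
ee_pos: [0.5578, 0.0967, 0.1424]
tcp_rot: [-0.705, 0.05, 0.706, 0.048]
force: [-0.9, -4.0, 6.1]
finger_gap: 0.178
t 40.85 tip fixture mm [-44.6  50.1  35.9] shift cm [-0.11 -1.36 -0.04] rot [ 0.17  0.12 -0.2 ] F fix [-0.3 -4.1  6.1] g 0.178
```

```bash
python3 -m inch '[{"translation":[-0.02,-0.33,-0.09],"rotation":[0.1,0.2,-0.3],"fingers":0.8},{"translation":[-0.02,-0.33,-0.06],"rotation":[0,0.15,-0.1],"fingers":0.8},{"translation":[-0.02,-0.33,-0.06],"rotation":[0,0.15,-0.1],"fingers":0.8},{"translation":[-0.02,-0.33,-0.06],"rotation":[0.1,0.15,-0.2],"fingers":0.8}]'
python3 - <<'E'
from h import *
tip(-44,64,37)
E
```

```text
t: 41.18
ee_pos: [0.559, 0.1067, 0.1424]
tcp_rot: [-0.704, 0.05, 0.707, 0.047]
force: [-0.6, -4.2, 6.4]
finger_gap: 0.181
t 41.18 tip fixture mm [-44.9  60.1  35.9] shift cm [-0.11 -0.35 -0.06] rot [ 0.21  0.16 -0.22] F fix [ 0.  -4.2  6.4] g 0.181
```

```bash
python3 -m inch '[{"translation":[-0.02,-0.3,-0.09],"rotation":[0.1,0.2,-0.2],"fingers":0.8},{"translation":[-0.02,-0.3,-0.06],"rotation":[0,0.15,-0.1],"fingers":0.8},{"translation":[-0.02,0,0],"rotation":[0,0,0],"fingers":0.8},{"translation":[0,0,0],"rotation":[0,0,0],"fingers":0.8}]'
python3 - <<'E'
from h import *
tip(-44,64,37);wshot('w42');crop('pics/w42.png','pics/c24.png',260,150,420,260,5)
T=np.load('pics/w42_T.npy')
pr=lambda x,y,z:((wproj([*fx(x,y,Q),z/1000],T)-[260,150])*5).round(0)
for n,a in dict(tipfloor=(-44,64,37),cover=(-40,60,42),rimin=(-48,68,42),rimout=(-55,75,42)).items(): print(n,pr(*a))
E
```

```text
t: 41.52
ee_pos: [0.5593, 0.1119, 0.1425]
tcp_rot: [-0.704, 0.05, 0.707, 0.047]
force: [1.2, -0.9, 5.6]
finger_gap: 0.177
t 41.52 tip fixture mm [-45.4  65.2  36. ] shift cm [-0.1   0.17 -0.09] rot [ 0.23  0.24 -0.28] F fix [ 1.3 -0.7  5.6] g 0.177
tipfloor [316. 280.]
cover [343. 267.]
rimin [291. 316.]
rimout [245. 358.]
```

View pics/c24.png

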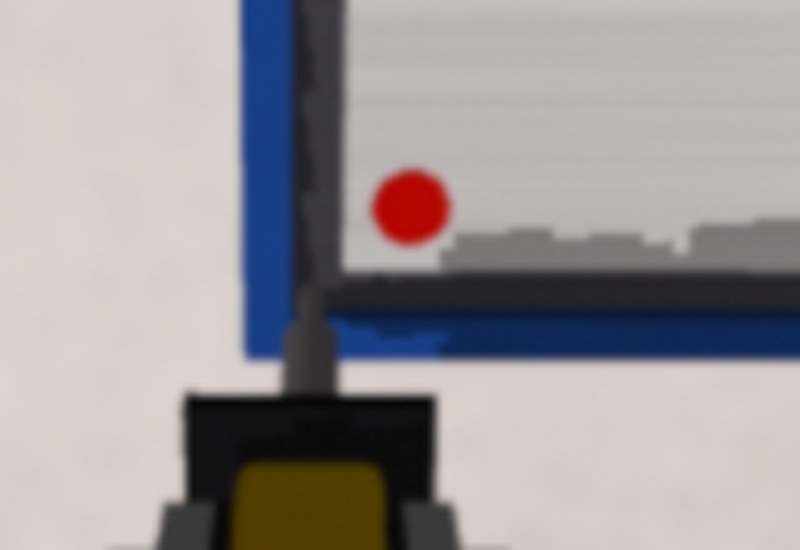

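```bash
python3 -m inch '[{"translation":[-0.03,0.12,-0.12],"rotation":[0.2,0.2,-0.2],"fingers":0.8},{"translation":[0,0,0],"rotation":[0,0,0],"fingers":0.8}]'
python3 - <<'E'
from h import *
tip(-44,64,37)
E
python3 -m inch '[{"translation":[-0.3,0,0],"rotation":[0,0,0],"fingers":0.8},{"translation":[-0.5,0,0],"rotation":[0,0,0],"fingers":0.8},{"translation":[-1,0,0],"rotation":[0,0,0],"fingers":0.8},{"translation":[-2.5,0,0],"rotation":[0,0,0],"fingers":0.8},{"translation":[-3,0,0],"rotation":[0,0,0],"fingers":0.8}]'
python3 - <<'E'
from h import *
go([.465,-.29,.25],-76.2)
E
```

```text
t: 41.73
ee_pos: [0.5594, 0.1113, 0.1424]
tcp_rot: [-0.704, 0.05, 0.707, 0.05]
force: [1.4, -0.9, 5.4]
finger_gap: 0.177
t 41.73 tip fixture mm [-45.2  65.1  35.9] shift cm [-0.11  0.11 -0.08] rot [0.01 0.25 0.  ] F fix [ 1.5 -0.7  5.4] g 0.177
t: 42.15
ee_pos: [0.5501, 0.1114, 0.2038]
tcp_rot: [-0.692, 0.05, 0.718, 0.05]
force: [0.2, 0.3, -1.0]
finger_gap: 0.179
t 42.15 p [0.5501 0.1114 0.2038] x [-0.037  0.002 -0.999] y [-0.142 -0.99   0.003] F [ 0.2  0.3 -1. ] g 0.179
shift cm [-4.4  40.95  2.9 ] dist 41.29 rot deg [-21.94   2.13   0.24] jaw cur -98.14 q6 1.73
 in tool axes AFTER rot: [-4.62 36.95 17.84]
```

```bash
python3 -m inch '[{"translation":[-2,0,0],"rotation":[-7,1,0],"fingers":0.8},{"translation":[-3,1,0],"rotation":[-7,1,0],"fingers":0.8},{"translation":[-2,2,1],"rotation":[-7,0,0],"fingers":0.8},{"translation":[0,3,1.4],"rotation":[0,0,0],"fingers":0.8},{"translation":[0,3,1.4],"rotation":[0,0,0],"fingers":0.8}]'
python3 -m inch '[{"translation":[0,3.2,1.5],"rotation":[0,0,0],"fingers":0.8},{"translation":[0,3.2,1.5],"rotation":[0,0,0],"fingers":0.8},{"translation":[0,3.2,1.5],"rotation":[0,0,0],"fingers":0.8},{"translation":[0,3.2,1.5],"rotation":[0,0,0],"fingers":0.8},{"translation":[0,3.2,1.5],"rotation":[0,0,0],"fingers":0.8}]'
python3 - <<'E'
from h import *
go([.465,-.29,.25],-76.2)
E
```

```text
t: 42.57
ee_pos: [0.5262, 0.019, 0.2816]
tcp_rot: [-0.698, -0.09, 0.705, -0.085]
force: [1.0, -0.2, -1.2]
finger_gap: 0.179
t: 42.98
ee_pos: [0.485, -0.1571, 0.281]
tcp_rot: [-0.694, -0.096, 0.709, -0.083]
force: [1.1, 0.4, -1.3]
finger_gap: 0.18
t 42.98 p [ 0.485  -0.1571  0.281 ] x [-0.024  0.016 -1.   ] y [ 0.25  -0.968 -0.021] F [ 1.1  0.4 -1.3] g 0.18
shift cm [ 2.94 12.43  5.2 ] dist 13.79 rot deg [0.67 1.09 1.19] jaw cur -75.54 q6 0.8
 in tool axes AFTER rot: [ 3.1  12.42  5.12]
```

```bash
python3 -m inch '[{"translation":[0,3,1],"rotation":[0.6,1.1,1.2],"fingers":0.8},{"translation":[0.5,3,1.2],"rotation":[0,0,0],"fingers":0.8},{"translation":[0.5,3,1.2],"rotation":[0,0,0],"fingers":0.8},{"translation":[0.5,2,1],"rotation":[0,0,0],"fingers":0.8},{"translation":[0,0,0],"rotation":[0,0,0],"fingers":0.8}]'
python3 -m inch '[{"translation":[0,0,0],"rotation":[0,0,0],"fingers":0.8}]'
python3 - <<'E'
from h import *
go([.4654,-.2914,.22],-76.2);wshot('w43')
E
```

```text
t: 43.4
ee_pos: [0.4605, -0.2809, 0.263]
tcp_rot: [-0.698, -0.087, 0.706, -0.078]
force: [-0.8, 1.0, -1.0]
finger_gap: 0.181
t: 43.48
ee_pos: [0.4594, -0.2809, 0.2623]
tcp_rot: [-0.698, -0.088, 0.707, -0.076]
force: [-0.0, 0.2, 0.1]
finger_gap: 0.178
t 43.48 p [ 0.4594 -0.2809  0.2623] x [-0.015  0.015 -1.   ] y [ 0.23  -0.973 -0.018] F [-0.   0.2  0.1] g 0.178
shift cm [ 4.2   1.24 -0.39] dist 4.4 rot deg [-0.5   0.65  1.03] jaw cur -76.71 q6 0.6
 in tool axes AFTER rot: [ 4.23  1.17 -0.33]
```

View pics/w43.png

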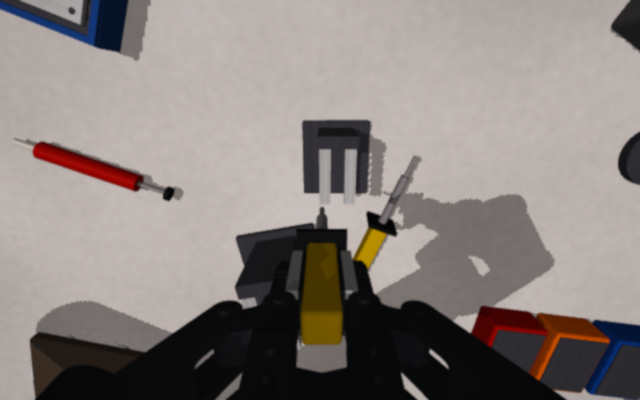

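```bash
python3 -m inch '[{"translation":[1.5,1.1,-0.3],"rotation":[-0.5,0.6,1],"fingers":0.8},{"translation":[1.5,0,0],"rotation":[0,0,0],"fingers":0.8},{"translation":[1,0,0],"rotation":[0,0,0],"fingers":0.8},{"translation":[0,0,0],"rotation":[0,0,0],"fingers":0.8}]'
python3 - <<'E'
from h import *
go([.4654,-.2914,.2],-76.2)
E
```

```text
t: 43.87
ee_pos: [0.4655, -0.2856, 0.222]
tcp_rot: [-0.701, -0.088, 0.702, -0.086]
force: [-0.5, 0.7, -0.7]
finger_gap: 0.177
t 43.87 p [ 0.4655 -0.2856  0.222 ] x [-0.001  0.003 -1.   ] y [ 0.244 -0.97  -0.003] F [-0.5  0.7 -0.7] g 0.177
shift cm [2.2  0.57 0.15] dist 2.27 rot deg [0.32 0.02 0.17] jaw cur -75.88 q6 0.59
 in tool axes AFTER rot: [2.2  0.56 0.15]
```

```bash
python3 -m inch '[{"translation":[0.6,0.5,0.1],"rotation":[0.3,0,0.2],"fingers":0.8},{"translation":[0.6,0,0],"rotation":[0,0,0],"fingers":0.8},{"translation":[0.4,0,0],"rotation":[0,0,0],"fingers":0.8},{"translation":[0,0,0],"rotation":[0,0,0],"fingers":0.8},{"translation":[0,0,0],"rotation":[0,0,0],"fingers":0.8}]'
python3 - <<'E'
from h import *
go([.4654,-.2914,.19],-76.2);wshot('w44');crop('pics/w44.png','pics/c25.png',250,120,400,260,5)
E
```

```text
t: 44.28
ee_pos: [0.4669, -0.2884, 0.206]
tcp_rot: [0.702, 0.086, -0.702, 0.086]
force: [-0.7, 0.3, -0.4]
finger_gap: 0.178
t 44.28 p [ 0.4669 -0.2884  0.206 ] x [ 0. -0. -1.] y [ 0.242 -0.97   0.001] F [-0.7  0.3 -0.4] g 0.178
shift cm [1.6  0.25 0.21] dist 1.64 rot deg [ 0.22 -0.   -0.03] jaw cur -75.98 q6 0.59
 in tool axes AFTER rot: [1.6  0.25 0.21]
```

View pics/c25.png

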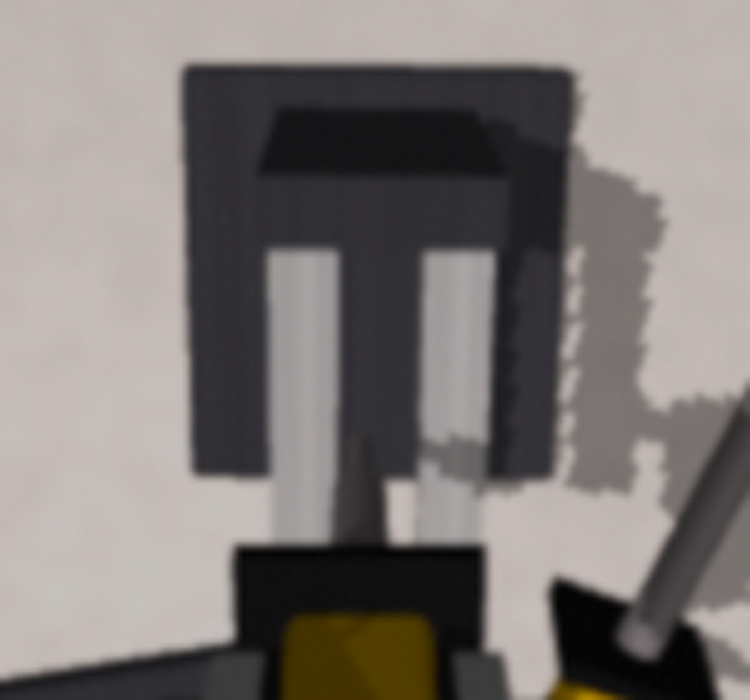

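```bash
python3 -m inch '[{"translation":[0,0.25,0.2],"rotation":[0.2,0,0],"fingers":0.8},{"translation":[0.2,0,0],"rotation":[0,0,0],"fingers":0.8},{"translation":[0,0,0],"rotation":[0,0,0],"fingers":0.8}]'
python3 - <<'E'
from h import *
go([.4654,-.2914,.19],-76.2);wshot('w45');crop('pics/w45.png','pics/c26.png',250,120,400,260,5)
E
```

```text
t: 44.58
ee_pos: [0.4658, -0.2921, 0.2051]
tcp_rot: [0.702, 0.084, -0.701, 0.086]
force: [-0.1, -0.1, -0.5]
finger_gap: 0.181
t 44.58 p [ 0.4658 -0.2921  0.2051] x [ 0.002 -0.002 -1.   ] y [ 0.238 -0.971  0.002] F [-0.1 -0.1 -0.5] g 0.181
shift cm [ 1.51 -0.08  0.03] dist 1.51 rot deg [-0.01 -0.07 -0.13] jaw cur -76.21 q6 0.59
 in tool axes AFTER rot: [ 1.51 -0.07  0.02]
```

View pics/c26.png

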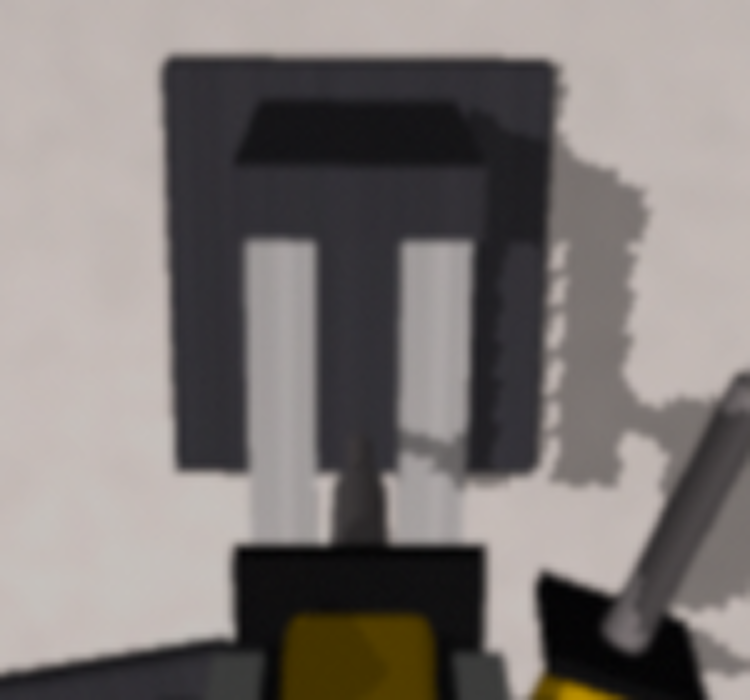

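```bash
python3 -m inch '[{"translation":[0.6,-0.06,0],"rotation":[0,-0.1,-0.1],"fingers":0.8},{"translation":[0.8,0,0],"rotation":[0,0,0],"fingers":0.8},{"translation":[0.8,0,0],"rotation":[0,0,0],"fingers":0.8}]'
python3 - <<'E'
from h import *
go([.4654,-.2914,.1225],-76.2)
E
```

```text
t: 44.88
ee_pos: [0.4669, -0.2929, 0.1846]
tcp_rot: [0.703, 0.083, -0.701, 0.087]
force: [-0.5, -0.1, -1.6]
finger_gap: 0.178
t 44.88 p [ 0.4669 -0.2929  0.1846] x [ 0.004 -0.005 -1.   ] y [ 0.238 -0.971  0.005] F [-0.5 -0.1 -1.6] g 0.178
shift cm [ 6.21 -0.21  0.13] dist 6.21 rot deg [-0.03 -0.15 -0.31] jaw cur -76.23 q6 0.59
 in tool axes AFTER rot: [ 6.21 -0.18  0.11]
```

```bash
python3 -m inch '[{"translation":[0.5,-0.2,0.12],"rotation":[0,-0.2,-0.3],"fingers":0.8},{"translation":[0.7,-0.05,0.03],"rotation":[0,-0.05,-0.1],"fingers":0.8},{"translation":[0.7,-0.05,0.03],"rotation":[0,-0.05,-0.1],"fingers":0.8}]'
python3 - <<'E'
from h import *
go([.4654,-.2914,.1225],-76.2)
E
```

```text
t: 45.13
ee_pos: [0.4636, -0.2897, 0.1621]
tcp_rot: [-0.7, -0.087, 0.704, -0.083]
force: [-0.4, -1.7, 0.1]
finger_gap: 0.184
t 45.13 p [ 0.4636 -0.2897  0.1621] x [-0.006  0.004 -1.   ] y [ 0.238 -0.971 -0.006] F [-0.4 -1.7  0.1] g 0.184
shift cm [ 3.96  0.23 -0.15] dist 3.97 rot deg [-0.02  0.25  0.32] jaw cur -76.22 q6 0.59
 in tool axes AFTER rot: [ 3.96  0.21 -0.13]
```

```bash
python3 -m inch '[{"translation":[0,0.2,-0.13],"rotation":[0,0.2,0.3],"fingers":0.8},{"translation":[0,0,0],"rotation":[0,0,0],"fingers":0.8}]'
python3 - <<'E'
from h import *
go([.4654,-.2914,.1225],-76.2)
E
```

```text
t: 45.3
ee_pos: [0.4644, -0.2905, 0.1591]
tcp_rot: [-0.701, -0.086, 0.703, -0.084]
force: [0.6, -0.2, -1.4]
finger_gap: 0.184
t 45.3 p [ 0.4644 -0.2905  0.1591] x [-0.004  0.003 -1.   ] y [ 0.238 -0.971 -0.004] F [ 0.6 -0.2 -1.4] g 0.184
shift cm [ 3.66  0.12 -0.09] dist 3.66 rot deg [-0.03  0.19  0.22] jaw cur -76.23 q6 0.59
 in tool axes AFTER rot: [ 3.66  0.11 -0.07]
```

```bash
python3 -m inch '[{"translation":[0.5,0.12,-0.08],"rotation":[0,0.2,0.2],"fingers":0.8},{"translation":[0.6,0,0],"rotation":[0,0,0],"fingers":0.8},{"translation":[0.6,0,0],"rotation":[0,0,0],"fingers":0.8}]'
python3 - <<'E'
from h import *
go([.4654,-.2914,.1225],-76.2)
E
```

```text
t: 45.55
ee_pos: [0.4665, -0.2922, 0.1424]
tcp_rot: [0.703, 0.084, -0.701, 0.085]
force: [-0.6, -0.1, -0.1]
finger_gap: 0.181
t 45.55 p [ 0.4665 -0.2922  0.1424] x [ 0.003 -0.002 -1.   ] y [ 0.238 -0.971  0.002] F [-0.6 -0.1 -0.1] g 0.181
shift cm [ 1.98 -0.11  0.09] dist 1.99 rot deg [-0.03 -0.14 -0.14] jaw cur -76.23 q6 0.59
 in tool axes AFTER rot: [ 1.99 -0.11  0.08]
```

```bash
python3 -m inch '[{"translation":[0.4,-0.1,0.08],"rotation":[0,-0.1,-0.1],"fingers":0.8},{"translation":[0.5,0,0],"rotation":[0,0,0],"fingers":0.8},{"translation":[0.4,0,0],"rotation":[0,0,0],"fingers":0.8},{"translation":[0,0,0],"rotation":[0,0,0],"fingers":0.8}]'
python3 - <<'E'
from h import *
go([.4654,-.2914,.1225],-76.2)
E
```

```text
t: 45.88
ee_pos: [0.4646, -0.2907, 0.1261]
tcp_rot: [-0.702, -0.085, 0.702, -0.084]
force: [0.3, 1.4, -0.5]
finger_gap: 0.178
t 45.88 p [ 0.4646 -0.2907  0.1261] x [-0.002  0.002 -1.   ] y [ 0.238 -0.971 -0.002] F [ 0.3  1.4 -0.5] g 0.178
shift cm [ 0.36  0.09 -0.06] dist 0.38 rot deg [-0.03  0.06  0.12] jaw cur -76.23 q6 0.59
 in tool axes AFTER rot: [ 0.36  0.09 -0.06]
```

```bash
python3 -m inch '[{"translation":[0.25,0.08,-0.06],"rotation":[0,0.1,0.1],"fingers":0.8},{"translation":[0.15,0,0],"rotation":[0,0,0],"fingers":0.8},{"translation":[0,0,0],"rotation":[0,0,0],"fingers":0.8}]'
python3 - <<'E'
from h import *
go([.4654,-.2914,.1215],-76.2);wshot('w46');crop('pics/w46.png','pics/c27.png',250,120,400,260,5)
E
```

```text
t: 46.13
ee_pos: [0.4655, -0.2914, 0.1216]
tcp_rot: [0.702, 0.085, -0.702, 0.085]
force: [-0.4, 0.7, -0.5]
finger_gap: 0.182
t 46.13 p [ 0.4655 -0.2914  0.1216] x [ 0.001  0.    -1.   ] y [ 0.238 -0.971 -0.   ] F [-0.4  0.7 -0.5] g 0.182
shift cm [0.01 0.   0.01] dist 0.01 rot deg [-0.03 -0.05  0.01] jaw cur -76.23 q6 0.59
 in tool axes AFTER rot: [0.01 0.   0.01]
```

View pics/c27.png

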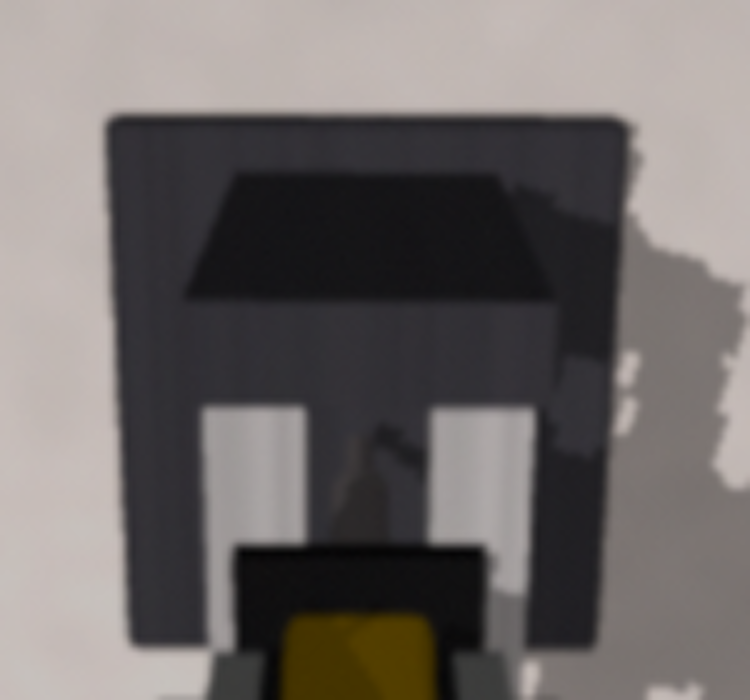

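```bash
python3 -m inch '[{"translation":[0.08,0,0],"rotation":[0,0,0],"fingers":0.8},{"translation":[0.05,0,0],"rotation":[0,0,0],"fingers":0.8},{"translation":[0,0,0],"rotation":[0,0,0],"fingers":0.8}]'
python3 - <<'E'
from h import *
go([.4654,-.2914,.1215],-76.2)
E
```

```text
t: 46.43
ee_pos: [0.4659, -0.2917, 0.121]
tcp_rot: [0.703, 0.084, -0.701, 0.085]
force: [0.1, -0.8, -1.1]
finger_gap: 0.184
t 46.43 p [ 0.4659 -0.2917  0.121 ] x [ 0.002 -0.001 -1.   ] y [ 0.238 -0.971  0.001] F [ 0.1 -0.8 -1.1] g 0.184
shift cm [-0.05 -0.04  0.04] dist 0.08 rot deg [-0.03 -0.09 -0.06] jaw cur -76.23 q6 0.59
 in tool axes AFTER rot: [-0.05 -0.04  0.04]
```

```bash
python3 -m inch '[{"translation":[0.1,-0.04,0.04],"rotation":[0,-0.1,-0.1],"fingers":0.8},{"translation":[0.08,0,0],"rotation":[0,0,0],"fingers":0.8},{"translation":[0,0,0],"rotation":[0,0,0],"fingers":0.8}]'
python3 - <<'E'
from h import *
go([.4654,-.2914,.1215],-76.2)
E
```

```text
t: 46.68
ee_pos: [0.466, -0.2919, 0.121]
tcp_rot: [0.702, 0.085, -0.702, 0.085]
force: [0.1, 0.6, -1.4]
finger_gap: 0.173
t 46.68 p [ 0.466  -0.2919  0.121 ] x [ 0.001 -0.    -1.   ] y [ 0.238 -0.971  0.   ] F [ 0.1  0.6 -1.4] g 0.173
shift cm [-0.05 -0.06  0.05] dist 0.09 rot deg [-0.02 -0.04 -0.02] jaw cur -76.22 q6 0.59
 in tool axes AFTER rot: [-0.05 -0.06  0.05]
```

```bash
python3 -m inch '[{"translation":[0.2,-0.06,0.05],"rotation":[0,0,0],"fingers":0.8},{"translation":[0,0,0],"rotation":[0,0,0],"fingers":0.8}]'
python3 - <<'E'
from h import *
go([.4654,-.2914,.1215],-76.2)
E
```

```text
t: 46.85
ee_pos: [0.4665, -0.2923, 0.1213]
tcp_rot: [0.703, 0.084, -0.701, 0.086]
force: [0.5, -0.0, -0.0]
finger_gap: 0.185
t 46.85 p [ 0.4665 -0.2923  0.1213] x [ 0.003 -0.002 -1.   ] y [ 0.238 -0.971  0.003] F [ 0.5 -0.  -0. ] g 0.185
shift cm [-0.02 -0.11  0.08] dist 0.14 rot deg [-0.02 -0.14 -0.16] jaw cur -76.22 q6 0.59
 in tool axes AFTER rot: [-0.02 -0.11  0.08]
```

```bash
python3 -m inch '[{"translation":[0,-0.1,0.08],"rotation":[0,-0.1,-0.1],"fingers":0.8},{"translation":[0,0,0],"rotation":[0,0,0],"fingers":2.6},{"translation":[0,0,0],"rotation":[0,0,0],"fingers":3.6},{"translation":[0,0,0],"rotation":[0,0,0],"fingers":3.6},{"translation":[0,0,0],"rotation":[0,0,0],"fingers":3.6}]' 20
python3 - <<'E'
from h import *
go([.4654,-.2914,.2],-76.2);wshot('w47')
E
```

```text
t: 47.27
ee_pos: [0.4651, -0.2913, 0.1202]
tcp_rot: [0.702, 0.084, -0.702, 0.085]
force: [-0.9, 0.5, 0.5]
finger_gap: 0.417
t 47.27 p [ 0.4651 -0.2913  0.1202] x [ 0.001 -0.001 -1.   ] y [ 0.238 -0.971  0.001] F [-0.9  0.5  0.5] g 0.417
shift cm [-7.98  0.03 -0.03] dist 7.98 rot deg [-0.03 -0.03 -0.06] jaw cur -76.23 q6 0.59
 in tool axes AFTER rot: [-7.98  0.02 -0.03]
```

View pics/w47.png

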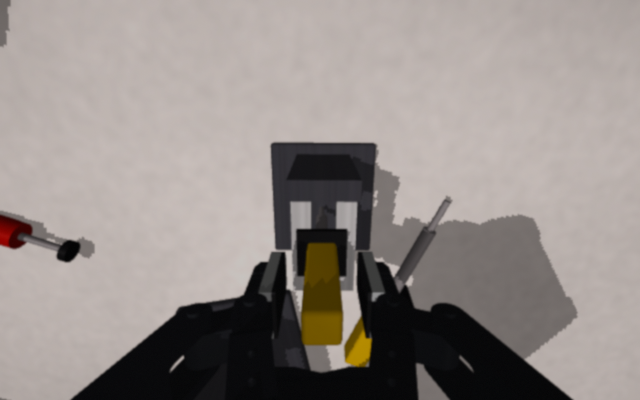

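Hanging free between the open fingers. Rise straight up.

```bash
python3 -m inch '[{"translation":[-0.8,0,0],"rotation":[0,0,0],"fingers":3.6},{"translation":[-1.2,0,0],"rotation":[0,0,0],"fingers":3.6},{"translation":[-1.2,0,0],"rotation":[0,0,0],"fingers":3.6}]'
python3 - <<'E'
from h import *
st()
E
python3 -m inch '[{"translation":[-1.5,0,0],"rotation":[0,0,0],"fingers":3.6},{"translation":[-3,0,0],"rotation":[0,0,0],"fingers":3.6},{"translation":[-3.5,0,0],"rotation":[0,0,0],"fingers":3.6},{"translation":[-3,0,0],"rotation":[0,0,0],"fingers":3.6},{"translation":[0,0,0],"rotation":[0,0,0],"fingers":3.6}]'
python3 - <<'E'
from h import *
st();wshot('w48');crop('pics/w48.png','pics/c28.png',250,60,430,240,4)
p,d=grab_frame('scene');cv2.imwrite('pics/s5.png',p);p,d=grab_frame('top');cv2.imwrite('pics/t5.png',p)
E
```

```text
t: 47.57
ee_pos: [0.4633, -0.2898, 0.1508]
tcp_rot: [-0.701, -0.086, 0.704, -0.083]
force: [-0.4, -0.4, -0.1]
finger_gap: 0.418
t 47.57 p [ 0.4633 -0.2898  0.1508] x [-0.005  0.004 -1.   ] y [ 0.238 -0.971 -0.005] F [-0.4 -0.4 -0.1] g 0.418
t: 47.98
ee_pos: [0.4644, -0.2906, 0.2743]
tcp_rot: [0.702, 0.085, -0.702, 0.085]
force: [0.4, 0.4, 1.3]
finger_gap: 0.419
t 47.98 p [ 0.4644 -0.2906  0.2743] x [ 0.001 -0.001 -1.   ] y [ 0.238 -0.971  0.001] F [0.4 0.4 1.3] g 0.419
```

View pics/c28.png

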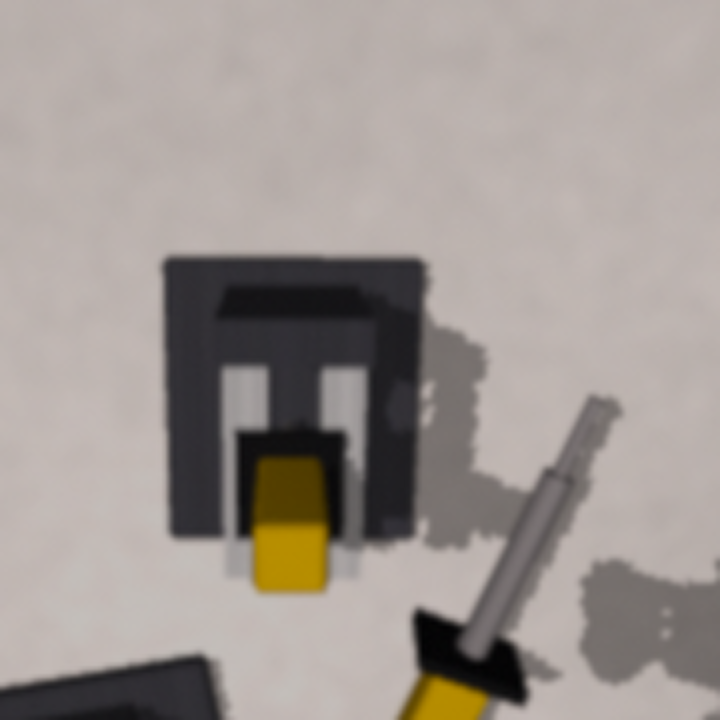

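View pics/s5.png

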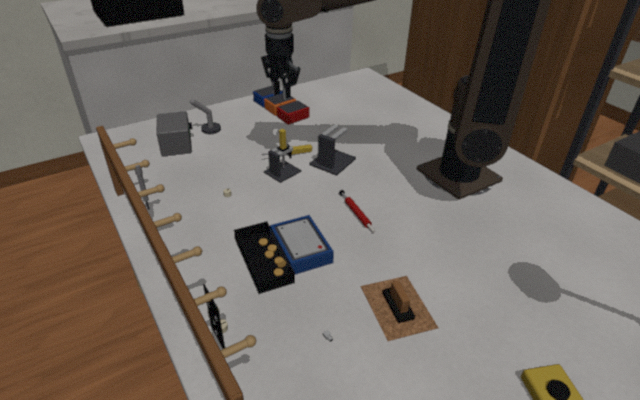

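View pics/t5.png

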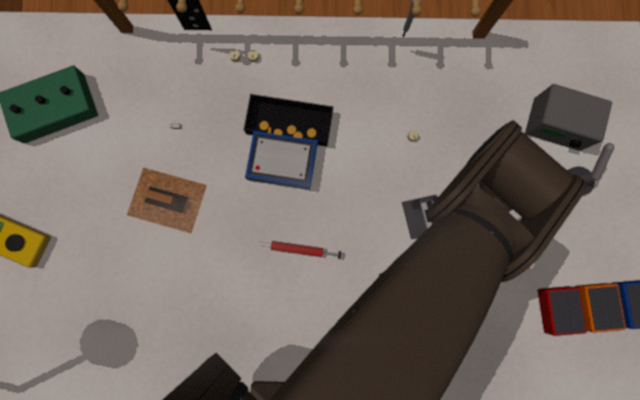

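Run:
```python
from h import *
crop('pics/t5.png','pics/c29.png',120,160,215,240,6)
crop('pics/t5.png','pics/c30.png',235,85,345,200,5)
T=np.load('pics/w48_T.npy');d=np.load('pics/w48.npy');K=camera_model('wrist')['K'];c=lambda u,v:(250+u/4,60+v/4)
def dp(uv):
    u=tuple(int(round(a)) for a in uv); z=d[u[1],u[0]]; return T[:3,:3]@(np.linalg.inv(K)@np.array([*uv,1.])*z)+T[:3,3]
print('handle top',dp(c(290,558)),'collar',dp(c(247,480)),dp(c(335,480)))
a=cv2.imread('pics/top0.png').astype(int);b=cv2.imread('pics/t5.png').astype(int)
for n,(x0,y0,x1,y1) in dict(pump=(255,235,350,265),cap=(400,125,425,147),jack=(165,118,188,134)).items(): print(n,np.abs(a-b)[y0:y1,x0:x1].mean())
```

```text
handle top [ 0.4645 -0.2901  0.1485] collar [ 0.4631 -0.2795  0.0892] [ 0.4684 -0.3013  0.0891]
pump 23.520350877192982
cap 25.62
jack 25.548007246376812
```

View pics/c29.png

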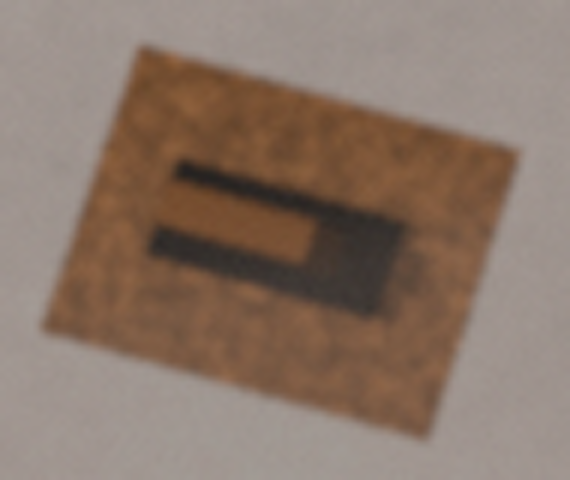

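View pics/c30.png

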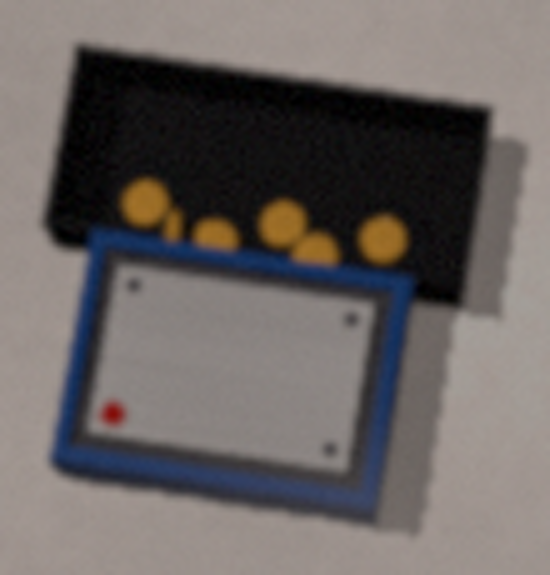

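Run:
```python
from h import *
f=lambda u,v:(120+u/6,160+v/6)
print('foot',np.mean([onplane('top',f(*u),.014) for u in [(177,165),(402,222),(378,318),(152,255)]],0),'mat',np.mean([onplane('top',f(*u),0) for u in [(140,45),(520,150),(430,438),(42,328)]],0))
a=cv2.imread('pics/top0.png',0).astype(np.float32);b=cv2.imread('pics/t5.png',0).astype(np.float32)
for n,(x0,y0,x1,y1) in dict(pump=(255,235,350,265),cap=(400,123,426,149),jack=(163,116,189,136)).items(): print(n,cv2.phaseCorrelate(a[y0:y1,x0:x1].copy(),b[y0:y1,x0:x1].copy()))
st(); close_job()
```

```text
foot [0.4961 0.3076 0.014 ] mat [0.4985 0.3103 0.    ]
pump ((-0.05973114048622108, 0.009273749398836628), 0.9122330837779575)
cap ((0.4848445538910777, 0.5016575148991969), 1.0007559090484808)
jack ((0.3918423654905645, 0.12937284365813184), 1.0892461039401866)
t 48.13 p [ 0.4621 -0.2886  0.2663] x [-0.008  0.007 -1.   ] y [ 0.238 -0.971 -0.009] F [ 0.1  0.1 -0.8] g 0.424
the job is handed in; nothing more can be done
```

The job is done and handed in at about 48 s of the 208 s allowed, with the robot clear of everything; no verdict was reported.

- **Slugs:** All six went into the trough using the scraper block. On my first pass the block drifted up and rode over one slug, so I backed off and swept again in light contact with the top. The last pictures show the cover clear and all six slugs in the trough, one of them standing on edge.
- **Scraper block:** It was knocked about 27 mm aside just after I first set it down, so I picked it up and put it back. The wrist camera put it under 1 mm from the mat centre. The last top view said about 3–4 mm, but that camera is coarser and known to about 2 mm.
- **Seam:**
  - I ran the tip on the channel floor, clockwise from the red-dot corner right round and back to it. Contact force was about 3–7 N upward.
  - Between readings the speed averaged about 3–4.5 cm/s.
  - The tip stayed mostly within 1 mm of the centreline. It drifted up to about 2 mm, nearly touching the wall, just after the second and third corners and at the start of the long robot side.
  - It ended about 1.5 mm from the starting corner.
- **Stylus:** The small one is back in the small rest. Its collar lies on the tines and its position is within about 1 mm of where it started.
- **Bystanders:** The top view shows no shift of the pump and less than a pixel for the knob cap and jack. The larger look-alike stylus stood upright at the start and was lying on the bench when I returned for the small one. I did not knowingly touch it.

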